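Build a spacer pile to the height gauge, then move the clamped phone frame onto it

ROBOT

A 6-joint arm with a two-finger parallel gripper is mounted at the origin on the work surface. World frame = base frame: x ahead of the robot, y to its left, z up, the work surface at z = 0. Lengths are in m, angles in rad, forces in N, time in s.
With the tool pointing down it reaches from about 0.25 to 0.725 m from the base axis. Payload 4 kg.
Tool frame: the origin (TCP) lies on the centre line of the jaws, within the pads' length; the fingertips stand 19 mm ahead of it and the grasp point (between the pads) is the TCP; z points along the fingers, y is the direction in which the jaws open and shut (so a half turn about z gives the same grasp; the last joint's range is limited). The gripper opens to 85 mm and grips with 20 to 120 N. Pads are 22 mm wide; open, the fingers measure 114 mm over their backs; the gripper's body (76 mm by 85 mm) begins 54 mm behind the grasp point. The pads swing forward as they close: fully open they stand 13 mm farther back than shut.
Start: joints at [1.222, 0.241, 0.005, 1.335, 0, 1.571], TCP at [0.171, 0.47, 0.219] pointing down, gripper open.
Joint ranges: [-2.72, 2.72], [-1.05, 1.87], [-1.09, 1.28], [-1.99, 2.15], [-1.42, 1.44], [-3.14, 3.14]. Speed limits (rad/s): [2.79, 2.79, 3.14, 3.14, 3.14, 3.14].

INTERFACE

Orientations are given as a unit quaternion [x, y, z, w].
In Python, from workcell import bot gives the robot as it stands. The module is installed in compiled form; this text tells all that it offers.
- The arm moves only by the shell command python3 -m handwheel 'ROWS' [OPENING]. ROWS is JSON, a list of rows, each an object of numbers: "dx", "dy", "dz": the shift along the tool's x, y, z as a fraction of full scale; "ax", "ay", "az": the turn, a rotation vector about the tool's x, y, z as a fraction of full scale. In form: [{"dx": .., "dy": .., "dz": .., "ax": .., "ay": .., "az": ..}, ...]. A call has 1 to 12 rows; each row shifts and turns the commanded pose from where the row before left it, along the tool's axes as they then stand; what a row does not reach is not made up. Full scale, the value 1, is 2.5 cm for a shift and 0.15 rad for a turn. A row lasts 1/10 s, in which the tool goes at most 50 mm and 8.59 degrees, less where a joint would pass 70% of its speed; a pose out of reach is approached as far as the arm can. A call with a number of a shift or a turn outside -1 to 1 is refused whole. A call with a gripper value outside its range is refused whole. OPENING is the gripper's target within -1 to 1 (fully open at 1, half-way at 0, shut at -1), set as the call begins (- or left out, the last holds). The fingers move at their own pace and stop on an object; the grip force is fixed at half the most. Time passes only in rows, so rows that do not move let the fingers close. It gives the time, the measured TCP pose, the force and the opening at its end, in the units of the state.
- bot.get_obs(): the state, without advancing time (a new reading comes with each control period).
- bot.camera(name): name is "scene" or "top"; returns a dict with "img" (420x560x3 uint8, red, green, blue), "intrinsics" (3x3 intrinsics, pixels), "dist_coeffs" ([k1, k2, p1, p2, k3] as OpenCV has them; the pictures are not rectified), "eye" and "rotation" of the camera in the world. Camera axes: x right, y down, z forward; pixel columns grow to the right and rows downward; lengths in m; the calibration is good to about 2 mm. A picture is of the moment at which its call begins. There is no depth.
- bot.job_done(): hands the job in, once; it reports no verdict.
Trained networks look in a picture, given as the dict that the camera call returned (one of the last four; its "shot" number tells which), for a name from the list of things; names that differ only in an ending like _2 or _b are one class to them, and where a whole thing is asked for, a point or a joint stands for the part that bears it (a point fixed in the world has none). Each returns a list of dicts, best first, with "confidence" (0 to 1); they miss things now and then, are a little off and sometimes report something else, mostly with a low value. They report only what shows in the picture. A call takes as long as a camera call. They do not tell look-alikes from the thing itself.
- bot.trace(thing, picture): "region" (420x560 bool, what is visible of it) and "rect" ([centre column, centre row, width, height] in pixels, round what is visible of it).
The state is a dict: "clock": time; "joint_pos": joint angles; "joint_vel": joint speeds; "tau": joint torques, N m; "eef_pos": TCP position; "tool_rot": TCP orientation; "ft_force": force on the tool from outside, world axes, zero at the start; "ft_torque": the same for the moment, N m; "grip_width": finger opening in m.
Only numpy, scipy, OpenCV 4.12 (cv2) and the standard library are available. Lean on these libraries where they do the work, as an engineer would, in place of code of your own. Each camera call takes 0.05 s, during which the arm holds its last target.

TASK

Pile spacer plates from the white mat squarely one on another in the middle of the aluminium bed until the top of the pile is level with the upper edge of the pointer blade of the height gauge beside it, and leave the spare plates off the bed. Only then flip the toggle clamp's arm up and back past upright to its open stop, lift the freed phone frame out of the jig and lay it flat, face up, on the pile, centred and lengthways like the plates. Last, swing the clamp's arm back down until it is shut, and leave the gauge and the other things on the bench where they are.

Things in the scene. Friction and masses are not known exactly. Their poses are not given: they have to be found in the camera images.
- jig: clamping jig, a 215 x 100 mm dark steel base plate 6 mm thick lying on the table, fixed. Origin on the table under the centre of the frame's seat; x along the jig from the seat towards the clamp, y across, z up. The seat is a black block 100 x 44 mm, its top 26 mm above the table; an aluminium end stop 30 mm wide stands 4 mm beyond each end of the frame, its top 5 mm above the seat. The clamp's steel bracket stands from x = 82 to 126 mm, up to 74 mm high.
- seat (a point): centre of the top of the jig's seat, where the phone frame lies at the start
- clamp_arm (a joint): toggle clamp arm on the jig: 0 = lying level over the frame with its pad just on it (shut), 1.57 = upright, 1.95 = its open stop, leaning back past upright. It turns about the jig's y axis, the handle end going up and back towards the jig's +x. No spring: the arm (about 150 g) falls by its weight to the side it leans to, down shut or back against its open stop.
- clamp_hinge (a point): hinge axis of the clamp arm (axis along the jig's y), 95 mm from the seat centre along the jig's x and 62 mm above the table
- clamp_grip (a point): middle of the black handle at the free end of the clamp arm, 100 mm from the hinge. The handle is 50 mm long along the arm, 18 mm wide across (along the jig's y) and 16 mm thick; gripped across its width it can turn between the fingers while it is swung.
- frame: phone mid-frame, aluminium plate 115 x 56 x 9 mm (x long, y across, z thick) with dark inlays on top, about 150 g. Origin at its centre. It overhangs the seat by 6 mm on both long sides.
- bed: pile bed, a small aluminium plate 100 x 64 x 6 mm (x long) lying on the table, fixed, with a grey field of a spacer plate's size in its middle. Origin on the table under its centre; the pile stands on its top, 6 mm above the table.
- mark_low (a point): mark of the height gauge with the lowest pointer: pile-side end of the pointer's upper edge, 42 mm above the table, the height the pile must have. Just one of the three gauges is there (others None). It is a loose 1.5 kg steel column, 88 mm high, foot 36 x 50 mm, 117 to 122 mm from the bed's centre along its +x; the pointer, a 10 mm thick upright blade, reaches to 75 to 80 mm from that centre.
- mark_mid (a point): mark of the height gauge with the middle pointer: pile-side end of the pointer's upper edge, 54 mm above the table, the height the pile must have. Just one of the three gauges is there (others None). It is a loose 1.5 kg steel column, 88 mm high, foot 36 x 50 mm, 117 to 122 mm from the bed's centre along its +x; the pointer, a 10 mm thick upright blade, reaches to 75 to 80 mm from that centre.
- mark_high (a point): mark of the height gauge with the highest pointer: pile-side end of the pointer's upper edge, 66 mm above the table, the height the pile must have. Just one of the three gauges is there (others None). It is a loose 1.5 kg steel column, 88 mm high, foot 36 x 50 mm, 117 to 122 mm from the bed's centre along its +x; the pointer, a 10 mm thick upright blade, reaches to 75 to 80 mm from that centre.
- mat: white mat 300 x 320 x 3 mm lying on the table, fixed, the store of the spacer plates; origin on the table under its centre, y the longer way
- plate1: wooden spacer plate 70 x 40 x 12 mm (x long, y across, z thick), about 70 g, lying flat on the mat at the start. Origin at its centre. All the plates are alike; 5 or 6 of the six are there in a run (absent ones read None).
- plate2: wooden spacer plate 70 x 40 x 12 mm (x long, y across, z thick), about 70 g, lying flat on the mat at the start. Origin at its centre. All the plates are alike; 5 or 6 of the six are there in a run (absent ones read None).
- plate3: wooden spacer plate 70 x 40 x 12 mm (x long, y across, z thick), about 70 g, lying flat on the mat at the start. Origin at its centre. All the plates are alike; 5 or 6 of the six are there in a run (absent ones read None).
- plate4: wooden spacer plate 70 x 40 x 12 mm (x long, y across, z thick), about 70 g, lying flat on the mat at the start. Origin at its centre. All the plates are alike; 5 or 6 of the six are there in a run (absent ones read None).
- plate5: wooden spacer plate 70 x 40 x 12 mm (x long, y across, z thick), about 70 g, lying flat on the mat at the start. Origin at its centre. All the plates are alike; 5 or 6 of the six are there in a run (absent ones read None).
- plate6: wooden spacer plate 70 x 40 x 12 mm (x long, y across, z thick), about 70 g, lying flat on the mat at the start. Origin at its centre. All the plates are alike; 5 or 6 of the six are there in a run (absent ones read None).
- driver: screwdriver 150 mm long, a bystander, not part of the job
- dustbrush: brush 160 mm long, a bystander, not part of the job
- screwbowl: small white bowl, 70 mm across, 30 mm high, a bystander, not part of the job
- tweezers: steel tweezers, 115 mm long, a bystander, not part of the job
- taperoll: cardboard tape roll, 72 mm across, 18 mm high, a bystander, not part of the job
- oldphone: black old phone 140 x 68 x 9 mm, a bystander, not part of the job
- screwtray: grey screw tray 120 x 90 x 22 mm, a bystander, not part of the job
Things that resemble listed ones, but are neither listed nor needed, are in the scene too. What is shaped like the plate3 but pink is not meant.

How it is judged:
On the way, in this order (a step that is already met when the one before it is completed fails the run):
1. the pile of spacer plates stands released and square on the bed, its top level with the gauge's mark ((((horizontal distance between plate1 and bed below 0.013 m and angle between the x axis of plate1 and the x axis of bed, either way round below 0.17 rad and angle between the z axis of plate1 and the z axis of bed, either way round below 0.09 rad) and z of plate1 in the frame of mark_low below -0.002 m and z of plate1 in the frame of mark_mid below -0.002 m and z of plate1 in the frame of mark_high below -0.002 m) or horizontal distance between plate1 and bed above 0.07 m) and (((horizontal distance between plate2 and bed below 0.013 m and angle between the x axis of plate2 and the x axis of bed, either way round below 0.17 rad and angle between the z axis of plate2 and the z axis of bed, either way round below 0.09 rad) and z of plate2 in the frame of mark_low below -0.002 m and z of plate2 in the frame of mark_mid below -0.002 m and z of plate2 in the frame of mark_high below -0.002 m) or horizontal distance between plate2 and bed above 0.07 m) and (((horizontal distance between plate3 and bed below 0.013 m and angle between the x axis of plate3 and the x axis of bed, either way round below 0.17 rad and angle between the z axis of plate3 and the z axis of bed, either way round below 0.09 rad) and z of plate3 in the frame of mark_low below -0.002 m and z of plate3 in the frame of mark_mid below -0.002 m and z of plate3 in the frame of mark_high below -0.002 m) or horizontal distance between plate3 and bed above 0.07 m) and (((horizontal distance between plate4 and bed below 0.013 m and angle between the x axis of plate4 and the x axis of bed, either way round below 0.17 rad and angle between the z axis of plate4 and the z axis of bed, either way round below 0.09 rad) and z of plate4 in the frame of mark_low below -0.002 m and z of plate4 in the frame of mark_mid below -0.002 m and z of plate4 in the frame of mark_high below -0.002 m) or horizontal distance between plate4 and bed above 0.07 m) and (((horizontal distance between plate5 and bed below 0.013 m and angle between the x axis of plate5 and the x axis of bed, either way round below 0.17 rad and angle between the z axis of plate5 and the z axis of bed, either way round below 0.09 rad) and z of plate5 in the frame of mark_low below -0.002 m and z of plate5 in the frame of mark_mid below -0.002 m and z of plate5 in the frame of mark_high below -0.002 m) or horizontal distance between plate5 and bed above 0.07 m) and (((horizontal distance between plate6 and bed below 0.013 m and angle between the x axis of plate6 and the x axis of bed, either way round below 0.17 rad and angle between the z axis of plate6 and the z axis of bed, either way round below 0.09 rad) and z of plate6 in the frame of mark_low below -0.002 m and z of plate6 in the frame of mark_mid below -0.002 m and z of plate6 in the frame of mark_high below -0.002 m) or horizontal distance between plate6 and bed above 0.07 m) and (((horizontal distance between plate1 and bed below 0.013 m and angle between the x axis of plate1 and the x axis of bed, either way round below 0.17 rad and angle between the z axis of plate1 and the z axis of bed, either way round below 0.09 rad) and z of plate1 in the frame of mark_low between -0.01 and -0.002 m and contact force between the fingers and plate1 below 0.2 N and linear speed of plate1 below 0.02 m/s) or ((horizontal distance between plate2 and bed below 0.013 m and angle between the x axis of plate2 and the x axis of bed, either way round below 0.17 rad and angle between the z axis of plate2 and the z axis of bed, either way round below 0.09 rad) and z of plate2 in the frame of mark_low between -0.01 and -0.002 m and contact force between the fingers and plate2 below 0.2 N and linear speed of plate2 below 0.02 m/s) or ((horizontal distance between plate3 and bed below 0.013 m and angle between the x axis of plate3 and the x axis of bed, either way round below 0.17 rad and angle between the z axis of plate3 and the z axis of bed, either way round below 0.09 rad) and z of plate3 in the frame of mark_low between -0.01 and -0.002 m and contact force between the fingers and plate3 below 0.2 N and linear speed of plate3 below 0.02 m/s) or ((horizontal distance between plate4 and bed below 0.013 m and angle between the x axis of plate4 and the x axis of bed, either way round below 0.17 rad and angle between the z axis of plate4 and the z axis of bed, either way round below 0.09 rad) and z of plate4 in the frame of mark_low between -0.01 and -0.002 m and contact force between the fingers and plate4 below 0.2 N and linear speed of plate4 below 0.02 m/s) or ((horizontal distance between plate5 and bed below 0.013 m and angle between the x axis of plate5 and the x axis of bed, either way round below 0.17 rad and angle between the z axis of plate5 and the z axis of bed, either way round below 0.09 rad) and z of plate5 in the frame of mark_low between -0.01 and -0.002 m and contact force between the fingers and plate5 below 0.2 N and linear speed of plate5 below 0.02 m/s) or ((horizontal distance between plate6 and bed below 0.013 m and angle between the x axis of plate6 and the x axis of bed, either way round below 0.17 rad and angle between the z axis of plate6 and the z axis of bed, either way round below 0.09 rad) and z of plate6 in the frame of mark_low between -0.01 and -0.002 m and contact force between the fingers and plate6 below 0.2 N and linear speed of plate6 below 0.02 m/s)) and (((horizontal distance between plate1 and bed below 0.013 m and angle between the x axis of plate1 and the x axis of bed, either way round below 0.17 rad and angle between the z axis of plate1 and the z axis of bed, either way round below 0.09 rad) and z of plate1 in the frame of mark_mid between -0.01 and -0.002 m and contact force between the fingers and plate1 below 0.2 N and linear speed of plate1 below 0.02 m/s) or ((horizontal distance between plate2 and bed below 0.013 m and angle between the x axis of plate2 and the x axis of bed, either way round below 0.17 rad and angle between the z axis of plate2 and the z axis of bed, either way round below 0.09 rad) and z of plate2 in the frame of mark_mid between -0.01 and -0.002 m and contact force between the fingers and plate2 below 0.2 N and linear speed of plate2 below 0.02 m/s) or ((horizontal distance between plate3 and bed below 0.013 m and angle between the x axis of plate3 and the x axis of bed, either way round below 0.17 rad and angle between the z axis of plate3 and the z axis of bed, either way round below 0.09 rad) and z of plate3 in the frame of mark_mid between -0.01 and -0.002 m and contact force between the fingers and plate3 below 0.2 N and linear speed of plate3 below 0.02 m/s) or ((horizontal distance between plate4 and bed below 0.013 m and angle between the x axis of plate4 and the x axis of bed, either way round below 0.17 rad and angle between the z axis of plate4 and the z axis of bed, either way round below 0.09 rad) and z of plate4 in the frame of mark_mid between -0.01 and -0.002 m and contact force between the fingers and plate4 below 0.2 N and linear speed of plate4 below 0.02 m/s) or ((horizontal distance between plate5 and bed below 0.013 m and angle between the x axis of plate5 and the x axis of bed, either way round below 0.17 rad and angle between the z axis of plate5 and the z axis of bed, either way round below 0.09 rad) and z of plate5 in the frame of mark_mid between -0.01 and -0.002 m and contact force between the fingers and plate5 below 0.2 N and linear speed of plate5 below 0.02 m/s) or ((horizontal distance between plate6 and bed below 0.013 m and angle between the x axis of plate6 and the x axis of bed, either way round below 0.17 rad and angle between the z axis of plate6 and the z axis of bed, either way round below 0.09 rad) and z of plate6 in the frame of mark_mid between -0.01 and -0.002 m and contact force between the fingers and plate6 below 0.2 N and linear speed of plate6 below 0.02 m/s)) and (((horizontal distance between plate1 and bed below 0.013 m and angle between the x axis of plate1 and the x axis of bed, either way round below 0.17 rad and angle between the z axis of plate1 and the z axis of bed, either way round below 0.09 rad) and z of plate1 in the frame of mark_high between -0.01 and -0.002 m and contact force between the fingers and plate1 below 0.2 N and linear speed of plate1 below 0.02 m/s) or ((horizontal distance between plate2 and bed below 0.013 m and angle between the x axis of plate2 and the x axis of bed, either way round below 0.17 rad and angle between the z axis of plate2 and the z axis of bed, either way round below 0.09 rad) and z of plate2 in the frame of mark_high between -0.01 and -0.002 m and contact force between the fingers and plate2 below 0.2 N and linear speed of plate2 below 0.02 m/s) or ((horizontal distance between plate3 and bed below 0.013 m and angle between the x axis of plate3 and the x axis of bed, either way round below 0.17 rad and angle between the z axis of plate3 and the z axis of bed, either way round below 0.09 rad) and z of plate3 in the frame of mark_high between -0.01 and -0.002 m and contact force between the fingers and plate3 below 0.2 N and linear speed of plate3 below 0.02 m/s) or ((horizontal distance between plate4 and bed below 0.013 m and angle between the x axis of plate4 and the x axis of bed, either way round below 0.17 rad and angle between the z axis of plate4 and the z axis of bed, either way round below 0.09 rad) and z of plate4 in the frame of mark_high between -0.01 and -0.002 m and contact force between the fingers and plate4 below 0.2 N and linear speed of plate4 below 0.02 m/s) or ((horizontal distance between plate5 and bed below 0.013 m and angle between the x axis of plate5 and the x axis of bed, either way round below 0.17 rad and angle between the z axis of plate5 and the z axis of bed, either way round below 0.09 rad) and z of plate5 in the frame of mark_high between -0.01 and -0.002 m and contact force between the fingers and plate5 below 0.2 N and linear speed of plate5 below 0.02 m/s) or ((horizontal distance between plate6 and bed below 0.013 m and angle between the x axis of plate6 and the x axis of bed, either way round below 0.17 rad and angle between the z axis of plate6 and the z axis of bed, either way round below 0.09 rad) and z of plate6 in the frame of mark_high between -0.01 and -0.002 m and contact force between the fingers and plate6 below 0.2 N and linear speed of plate6 below 0.02 m/s))), for 0.4 s.
2. the clamp arm is flipped up past upright and back to its open stop (value of joint clamp_arm above 1.75 rad), for 0.2 s.
3. the phone frame lies released on the pile (horizontal distance between frame and bed below 0.013 m and angle between the x axis of frame and the x axis of bed, either way round below 0.17 rad and angle between frame's own z axis and vertical below 0.09 rad and z of frame in the frame of mark_low between 0.0005 and 0.0085 m and z of frame in the frame of mark_mid between 0.0005 and 0.0085 m and z of frame in the frame of mark_high between 0.0005 and 0.0085 m and contact force between the fingers and frame below 0.2 N and linear speed of frame below 0.02 m/s), for 0.3 s.
At the end, for the whole second after the job is handed in: Pile top level with the mark within 4 mm; its plates and the frame flat, within 13 mm of the bed's centre and 0.17 rad of its length; other plates over 70 mm from that centre; frame face up, underside within 4 mm of the mark; clamp arm shut (under 0.1 rad); all released, at rest (all of step 1 and all of step 3 and value of joint clamp_arm below 0.1 rad); the robot touches nothing.
It fails at once if a bystander is shoved or carried more than 5 cm from its place (distance of any of driver, dustbrush, screwbowl, tweezers, taperoll, oldphone, screwtray from where it was at the start of the episode above 0.05 m).
It fails at once if the height gauge is shoved more than 15 mm or tipped (distance of any of mark_low, mark_mid, mark_high from where it was at the start of the episode above 0.015 m).
Of gauge_low, gauge_mid, gauge_high only 1 to 1 are there at a start; the rules pass over those that are not, and their reading is None.
Of plate1, plate2, plate3, plate4, plate5, plate6 only 5 to 6 are there at a start; the rules pass over those that are not, and their reading is None.
At some moment in a run one of plate1, plate2, plate3, plate4, plate5, plate6 may be knocked a few centimetres aside while the robot is not near it.
Once in a run the grip may slacken for a moment while it holds something.
It also fails if it takes over 210 s, if anything falls off the work surface, if the arm or the gripper's body presses on something with over 40 N, if the wrist force passes 120 N, or if a joint passes its speed limit or range.

## Working session

There is one attempt and no reset: what is moved stays moved. The work goes in short steps, Python scripts to look and compute and a shell command to move; the robot and the scene stay as the last step left them, time stands still between calls to the robot, and variables do not carry over. Pictures are saved under pics/ and viewed, and the job is handed in when it is done.

```bash
mkdir -p pics; ls
python3 - <<'E'
from workcell import bot
import cv2,pickle
o=bot.get_obs(); print({k:(v if not hasattr(v,'round') else v) for k,v in o.items()})
for n in ("scene","top"):
    p=bot.camera(n); cv2.imwrite(f"pics/{n}0.png",p["img"][:,:,::-1]); pickle.dump(p,open(f"{n}0.pkl","wb"))
    print(n,p["intrinsics"],p["dist_coeffs"],p["eye"],p["rotation"],p["shot"])
E
```

```text
pics
{'clock': 0.0, 'joint_pos': array([1.22198625e+00, 2.41414771e-01, 3.72797418e-03, 1.33517931e+00,
       5.80280457e-06, 1.57081945e+00]), 'joint_vel': array([-2.59406057e-03,  1.00411801e-03, -1.93423617e-05,  6.56688730e-04,
       -2.41025085e-04, -1.94650657e-04]), 'tau': array([-1.87772516e-04, -3.72311997e+01,  2.52409941e+01,  1.68698811e-02,
        4.63452568e-05, -1.48490575e-06]), 'eef_pos': array([0.17066665, 0.46928157, 0.2179135 ]), 'tool_rot': array([ 1.73533531e-01,  9.84827418e-01, -1.01868860e-03, -1.82421904e-04]), 'ft_force': array([ 0.61546809, -0.79452332, -0.32759112]), 'ft_torque': array([ 0.0138067 , -0.0120694 , -0.00507753]), 'grip_width': 0.08537850494550298}
scene [[441.13644473   0.         278.80943823]
 [  0.         441.13644473 207.74538454]
 [  0.           0.           1.        ]] [-0.02217472  0.          0.          0.          0.        ] [ 1.58824511 -0.2549175   0.90996273] [ 0.70937936  0.54976296 -0.27296128 -0.34645887] 1
top [[462.94560639   0.         290.52432966]
 [  0.         462.94560639 208.72733948]
 [  0.           0.           1.        ]] [-0.08743509  0.          0.          0.          0.        ] [0.28738846 0.01956402 1.42990624] [ 0.7047182  -0.7016601   0.07588065 -0.07271521] 2
```

View pics/scene0.png

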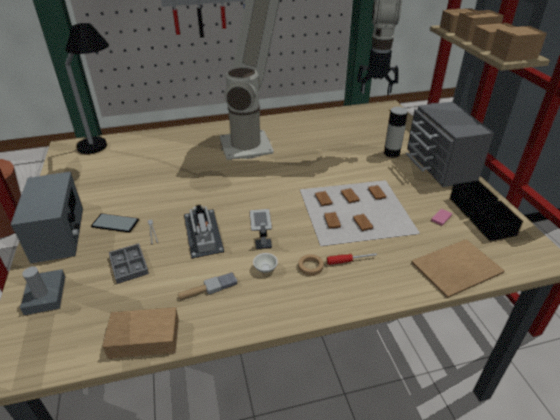

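View pics/top0.png

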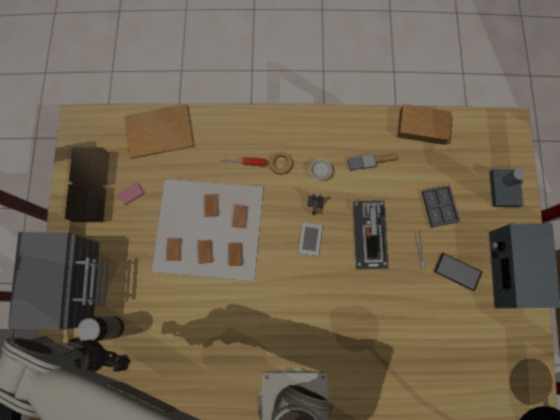

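```bash
cat > h.py <<'E'
import numpy as np,cv2,pickle
from scipy.spatial.transform import Rotation as R
from workcell import bot
def snap(tag,names=("scene","top")):
    d={}
    for n in names:
        d[n]=bot.camera(n); cv2.imwrite(f"pics/{n}{tag}.png",d[n]["img"][:,:,::-1]); pickle.dump(d[n],open(f"{n}{tag}.pkl","wb"))
    return d
def ray(p,uv):
    uv=np.array(uv,float).reshape(-1,1,2)
    n=cv2.undistortPoints(uv,np.array(p["intrinsics"]),np.array(p["dist_coeffs"])).reshape(-1,2)
    d=np.c_[n,np.ones(len(n))]
    q=np.array(p["rotation"]); M=R.from_quat(q).as_matrix() if q.size==4 else q
    return np.array(p["eye"]),d@M.T
def onz(p,uv,z):
    e,d=ray(p,uv); return e+d*((z-e[2])/d[:,2])[:,None]
def tri(pa,ua,pb,ub):
    a,da=ray(pa,ua);b,db=ray(pb,ub);out=[]
    for x,y in zip(da,db):
        A=np.c_[x,-y];s=np.linalg.lstsq(A,b-a,rcond=None)[0]
        P,Q=a+s[0]*x,b+s[1]*y; out.append(np.r_[(P+Q)/2,np.linalg.norm(P-Q)])
    return np.array(out)
def proj(p,X):
    q=np.array(p["rotation"]);M=R.from_quat(q).as_matrix()
    rv=cv2.Rodrigues(M.T)[0];t=-M.T@np.array(p["eye"])
    return cv2.projectPoints(np.array(X,float).reshape(-1,1,3),rv,t,np.array(p["intrinsics"]),np.array(p["dist_coeffs"]))[0].reshape(-1,2)
def crop(p,x0,y0,x1,y1,k,fn):
    im=cv2.resize(p["img"][y0:y1,x0:x1],None,fx=k,fy=k,interpolation=cv2.INTER_CUBIC);cv2.imwrite(fn,im[:,:,::-1])
E
python3 - <<'E'
from h import *
d=snap("1")
crop(d["top"],285,180,405,290,6,"pics/topc1.png")
crop(d["scene"],170,180,300,285,6,"pics/scenec1.png")
crop(d["top"],110,170,270,290,5,"pics/topc2.png")
for n in ("plate1","bed","frame","jig","clamp_grip","mark_low","mark_mid","mark_high","mat"):
  for c in d:
    for t in bot.trace(n,d[c])[:8]:
        r=t["region"]; ys,xs=np.nonzero(r)
        print(n,c,round(t["confidence"],2),np.round(t["rect"],1),len(xs),np.round([xs.mean(),ys.mean()],2) if len(xs) else 0)
E
```

```text
plate1 scene 0.78 [332.4 219.5  16.   15.6] 214 [331.71 219.83]
plate1 scene 0.7 [441.8 217.8  17.6  19.2] 252 [441.4  216.98]
plate1 scene 0.68 [364.  220.8  20.7  14.2] 204 [363.04 222.26]
plate1 scene 0.53 [347.6 195.9  18.6  16.4] 184 [349.29 194.77]
plate1 scene 0.53 [377.4 193.5  17.9  10.8] 184 [376.58 192.07]
plate1 scene 0.49 [323.1 198.6  14.9  14.9] 174 [322.85 197.98]
plate1 top 0.81 [242.  216.8  15.2  20.7] 254 [239.19 215.86]
plate1 top 0.68 [205.8 252.8  12.5  20.1] 325 [204.28 250.62]
plate1 top 0.59 [234.3 256.   18.4  20.7] 308 [234.58 254.07]
plate1 top 0.58 [129.6 192.5  22.8  21.6] 268 [129.89 193.65]
plate1 top 0.57 [173.6 248.2  16.9  20.9] 317 [173.18 249.01]
plate1 top 0.56 [212.4 205.5  14.4  23.8] 303 [210.45 205.03]
bed scene 0.7 [259.9 217.3  23.1  19.4] 333 [259.21 218.38]
bed top 0.6 [459.6 273.6  43.9  40.7] 954 [457.97 271.52]
bed top 0.57 [310.6 237.   24.3  36. ] 655 [310.01 238.63]
bed top 0.24 [320.1 167.   21.1  20. ] 375 [320.75 168.82]
frame scene 0.59 [199.9 219.8  24.4  25.5] 243 [198.91 217.36]
frame top 0.77 [371.7 244.2  23.4  38.6] 549 [
[... 386 characters left out ...]
lamp_grip top 0.8 [374.1 230.9  10.5  42.6] 252 [373.32 229.  ]
clamp_grip top 0.39 [174.9 247.8  13.4  17.5] 309 [173.05 249.02]
mark_low top 0.65 [241.9 160.9  47.1   6.5] 245 [248.08 160.62]
mark_mid scene 0.59 [264.6 236.1  18.   25.7] 274 [262.4  238.09]
mark_mid scene 0.2 [200.6 234.   43.1  54. ] 1289 [203.   234.63]
mark_mid top 0.79 [316.2 203.2  15.3  20.9] 239 [314.85 201.25]
mark_mid top 0.63 [320.7 170.   24.6  18.6] 350 [320.78 168.83]
mark_high scene 0.71 [265.2 263.5  24.4  17.7] 350 [264.86 261.92]
mat scene 0.93 [361.7 211.9 116.2  66.8] 4362 [357.6  213.94]
mat top 0.58 [205.6 229.4 115.2 102.5] 8344 [207.05 228.52]
mat top 0.35 [421.9 260.2   2.7  20.1] 66 [421.59 260.09]
```

View pics/topc1.png

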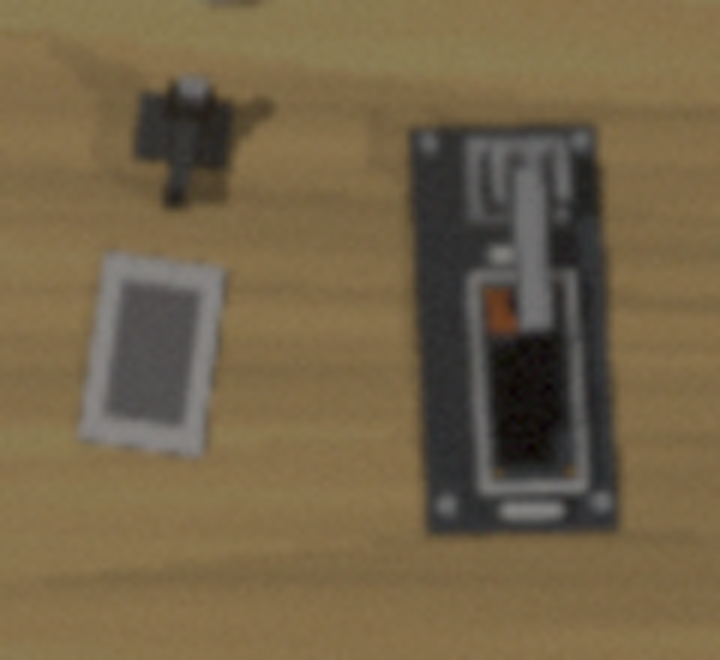

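View pics/scenec1.png

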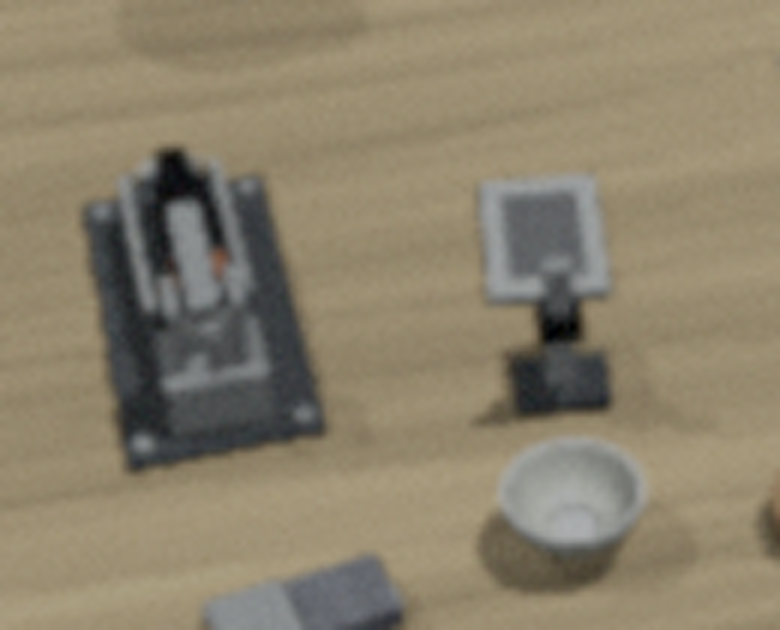

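View pics/topc2.png

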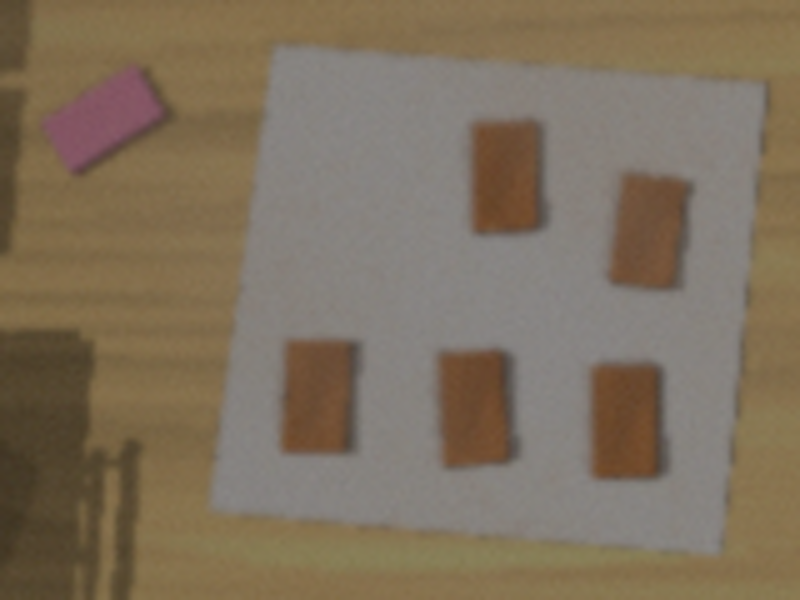

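Run:
```python
from h import *
T=pickle.load(open("top1.pkl","rb"));S=pickle.load(open("scene1.pkl","rb"))
cr=lambda pts,x0,y0,k:np.array([[x0+(x+.5)/k-.5,y0+(y+.5)/k-.5] for x,y in pts])
bedT=cr([(105,252),(228,266),(203,455),(80,440)],285,180,6)
print("bed top",onz(T,bedT,.006).round(4),onz(T,bedT,.006).mean(0).round(4))
bedS=cr([(478,182),(598,176),(608,296),(488,302)],170,180,6)
print("bed scene",onz(S,bedS,.006).round(4),onz(S,bedS,.006).mean(0).round(4))
jT=cr([(412,128),(597,126),(618,528),(430,533)],285,180,6)
print("jig top",onz(T,jT,.006).round(4),onz(T,jT,.006).mean(0).round(4))
jS=cr([(85,203),(265,177),(325,432),(132,468)],170,180,6)
print("jig sc",onz(S,jS,.006).round(4),onz(S,jS,.006).mean(0).round(4))
fT=cr([(467,272),(577,268),(588,488),(482,494)],285,180,6)
print("frame",onz(T,fT,.035).round(4),onz(T,fT,.035).mean(0).round(4))
# gauge: foot
gT=cr([(140,92),(235,98),(230,170),(135,160)],285,180,6); print("foot",onz(T,gT,.01).round(3))
```

```text
bed top [[ 0.5508 -0.0226  0.006 ]
 [ 0.5436 -0.0867  0.006 ]
 [ 0.4449 -0.0728  0.006 ]
 [ 0.4524 -0.0096  0.006 ]] [ 0.4979 -0.0479  0.006 ]
bed scene [[ 0.4379 -0.07    0.006 ]
 [ 0.4496 -0.0042  0.006 ]
 [ 0.5513 -0.0228  0.006 ]
 [ 0.54   -0.0849  0.006 ]] [ 0.4947 -0.0455  0.006 ]
jig top [[ 0.6179 -0.1846  0.006 ]
 [ 0.6196 -0.2829  0.006 ]
 [ 0.4077 -0.286   0.006 ]
 [ 0.4051 -0.1889  0.006 ]] [ 0.5126 -0.2356  0.006 ]
jig sc [[ 0.4013 -0.2836  0.006 ]
 [ 0.4032 -0.1841  0.006 ]
 [ 0.6168 -0.1828  0.006 ]
 [ 0.6184 -0.2782  0.006 ]] [ 0.5099 -0.2322  0.006 ]
frame [[ 0.5358 -0.2069  0.035 ]
 [ 0.5381 -0.2636  0.035 ]
 [ 0.4254 -0.2653  0.035 ]
 [ 0.4223 -0.2114  0.035 ]] [ 0.4804 -0.2368  0.035 ]
foot [[ 0.636 -0.041  0.01 ]
 [ 0.633 -0.091  0.01 ]
 [ 0.594 -0.088  0.01 ]
 [ 0.599 -0.038  0.01 ]]
```

Run:
```python
from h import *
T=pickle.load(open("top1.pkl","rb"));S=pickle.load(open("scene1.pkl","rb"))
c=np.array([.4963,-.0467]);a=-.148;ux=np.array([np.cos(a),np.sin(a)]);uy=np.array([-ux[1],ux[0]])
def ov(p,x0,y0,x1,y1,k,fn):
    im=cv2.resize(p["img"][y0:y1,x0:x1],None,fx=k,fy=k,interpolation=cv2.INTER_CUBIC)[:,:,::-1].copy()
    def dots(X,col):
        for u in proj(p,X):
            q=((u-[x0,y0]+.5)*k).astype(int); cv2.circle(im,tuple(int(v) for v in q),3,col,-1)
    P=lambda x,y,z:np.r_[c+x*ux+y*uy,z]
    dots([P(s*.05,t*.032,.006) for s in(1,-1) for t in (1,-1)],(0,255,0))
    for z,col in((.042,(0,0,255)),(.054,(0,255,255)),(.066,(255,0,0))):
        dots([P(.0775,s*.005,z) for s in(1,-1)]+[P(.1,s*.005,z) for s in(1,-1)],col)
    dots([P(.1195,s*.01,.088) for s in (1,-1)],(255,0,255))
    cv2.imwrite(fn,im)
ov(T,290,190,340,260,10,"pics/ovT.png");ov(S,240,200,290,260,10,"pics/ovS.png")
```

```text
(no output)
```

View pics/ovT.png

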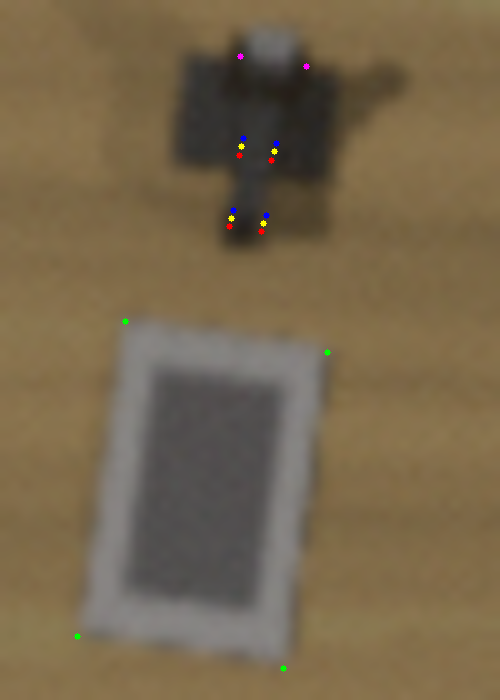

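View pics/ovS.png

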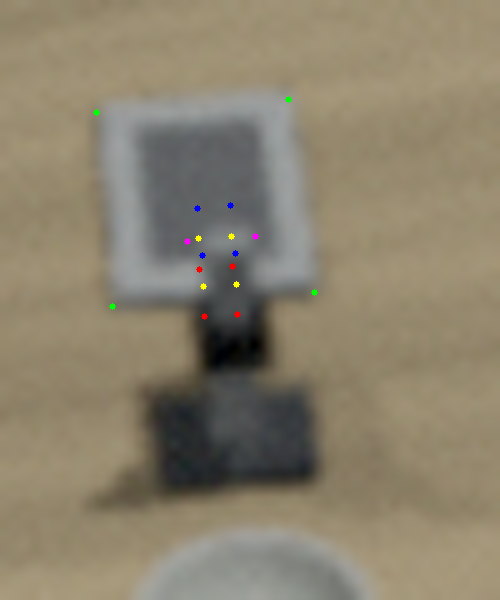

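Run:
```python
from h import *
T=pickle.load(open("top1.pkl","rb"));S=pickle.load(open("scene1.pkl","rb"))
c=np.array([.4963,-.0467]);a=-.148;ux=np.array([np.cos(a),np.sin(a)])
for x in (.0755,.095,.11,.1195,.13):
  for z in (0,.02,.03,.042,.054,.066,.088):
    X=np.r_[c+x*ux,z]; print(x,z,"S",((proj(S,X)[0]-[240,200]+.5)*10).round(),"T",((proj(T,X)[0]-[290,190]+.5)*10).round())
d=snap("2")
crop(d["scene"],250,210,280,255,16,"pics/gS.png");crop(d["top"],300,188,330,220,18,"pics/gT.png")
```

```text
0.0755 0 S [220. 367.] T [237. 262.]
0.0755 0.02 S [218. 318.] T [241. 249.]
0.0755 0.03 S [217. 294.] T [242. 243.]
0.0755 0.042 S [216. 264.] T [244. 235.]
0.0755 0.054 S [214. 233.] T [247. 227.]
0.0755 0.066 S [213. 203.] T [249. 219.]
0.0755 0.088 S [211. 146.] T [253. 204.]
0.095 0 S [224. 409.] T [246. 202.]
0.095 0.02 S [222. 360.] T [249. 189.]
0.095 0.03 S [221. 335.] T [251. 182.]
0.095 0.042 S [220. 305.] T [253. 173.]
0.095 0.054 S [219. 275.] T [256. 165.]
0.095 0.066 S [218. 244.] T [258. 157.]
0.095 0.088 S [215. 187.] T [262. 141.]
0.11 0 S [228. 441.] T [253. 156.]
0.11 0.02 S [226. 392.] T [256. 142.]
0.11 0.03 S [225. 367.] T [258. 135.]
0.11 0.042 S [224. 337.] T [260. 126.]
0.11 0.054 S [222. 307.] T [262. 118.]
0.11 0.066 S [221. 276.] T [265. 109.]
0.11 0.088 S [219. 219.] T [269.  92.]
0.1195 0 S [230. 462.] T [257. 127.]
0.1195 0.02 S [228. 413.] T [260. 113.]
0.1195 0.03 S [227. 388.] T [262. 106.]
0.1195 0.042 S [226. 358.] T [264.  97.]
0.1195 0.054 S [225. 328.] T [267.  88.]
0.1195 0.066 S [224. 297.] T [269.  79.]
0.1195 0.088 S [221. 239.] T [273.  61.]
0.13 0 S [232. 486.] T [261.  95.]
0.13 0.02 S [231. 437.] T [265.  81.]
0.13 0.03 S [230. 412.] T [267.  73.]
0.13 0.042 S [228. 381.] T [269.  64.]
0.13 0.054 S [227. 351.] T [272.  55.]
0.13 0.066 S [226. 320.] T [274.  45.]
0.13 0.088 S [224. 262.] T [278.  28.]
```

View pics/gS.png

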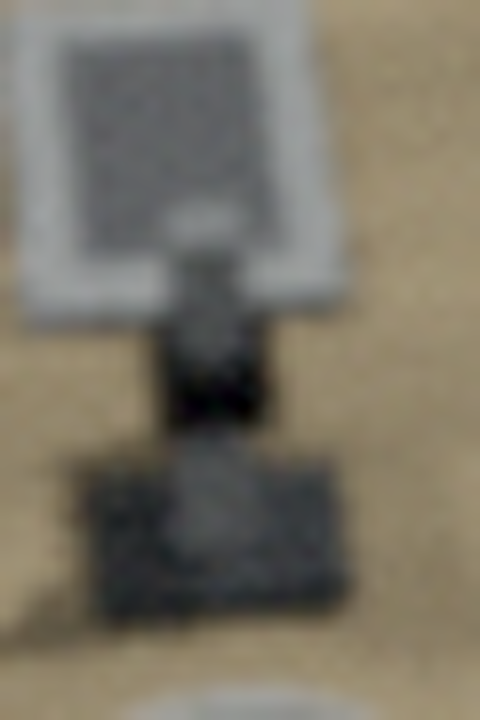

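View pics/gT.png

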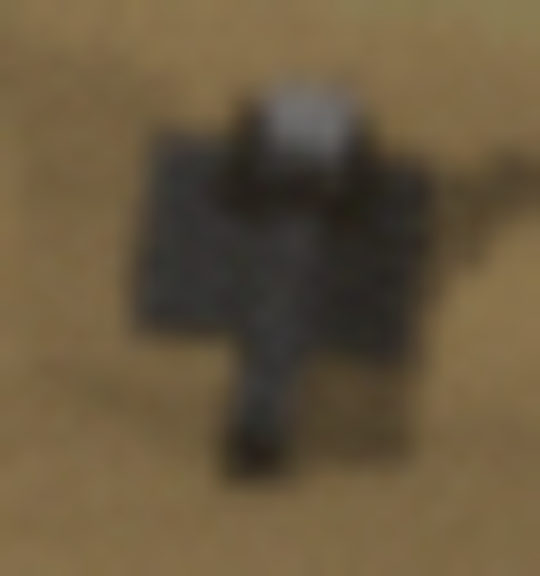

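```bash
cat >> h.py <<'E'
def brown(p):
    h=cv2.cvtColor(p["img"],cv2.COLOR_RGB2HSV)
    return ((h[...,1]>110)&(h[...,0]<16)&(h[...,2]>50)).astype(np.uint8)
def plates(d,z=.015,lo=120):
    out={}
    for c in d:
        p=d[c];res=[]
        im=cv2.resize(p["img"],None,fx=4,fy=4,interpolation=cv2.INTER_CUBIC)
        h=cv2.cvtColor(im,cv2.COLOR_RGB2HSV);m=((h[...,1]>lo)&(h[...,0]<16)&(h[...,2]>40)).astype(np.uint8)
        m=cv2.morphologyEx(m,cv2.MORPH_OPEN,np.ones((7,7)));m=cv2.morphologyEx(m,cv2.MORPH_CLOSE,np.ones((7,7)))
        for k in cv2.findContours(m,cv2.RETR_EXTERNAL,cv2.CHAIN_APPROX_NONE)[0]:
            A=cv2.contourArea(k)/16
            if not 60<A<700: continue
            uv=(k.reshape(-1,2)+.5)/4-.5
            w=onz(p,uv,z)[:,:2]
            (cx,cy),(a,b),an=cv2.minAreaRect((w*1000).astype(np.float32))
            if a<b: a,b,an=b,a,an+90
            an=(an+90)%180-90
            res.append((cx/1000,cy/1000,np.radians(an),a,b,*uv.mean(0)))
        out[c]=np.array(res)
    return out
E
python3 - <<'E'
from h import *
d={c:pickle.load(open(c+"2.pkl","rb")) for c in("scene","top")}
o=plates(d); np.set_printoptions(suppress=True,precision=3)
for c in o: print(c);print(o[c])
E
```

```text
scene
[[  1.029   0.629  -0.855  63.363  20.036 555.094 299.852]
 [  0.741   0.135   1.479  80.074  36.426 339.053 258.898]
 [  0.603   0.265   0.066  68.601  38.029 362.599 222.267]
 [  0.569   0.174  -0.102  68.814  34.935 331.994 220.153]
 [  0.45    0.185   0.039  67.64   35.266 323.064 198.395]
 [  0.613   0.825  -0.868  89.747  36.217 516.611 197.77 ]
 [  0.249  -0.859   0.22  272.937  40.145   4.983 211.68 ]
 [  0.457   0.278   0.081  67.564  37.31  349.49  195.309]
 [  0.464   0.376  -0.003  68.227  36.737 376.706 192.255]
 [  0.046  -0.895   0.306 353.74   47.263   9.975 181.081]
 [ -0.238  -0.847  -1.564 299.631  87.097  34.998 141.029]
 [ -0.256  -0.39   -1.571 377.442  47.753 146.16  126.08 ]
 [ -0.258  -0.085  -1.56  104.957  44.16  216.112 117.701]
 [ -0.256   0.356   1.567 337.769  47.438 308.405 106.9  ]
 [ -0.242   0.807   1.568 144.658  77.494 396.971  97.367]
 [  0.009   1.509  -0.837 333.87   43.38  554.483 104.367]
 [ -0.238   0.994  -1.189 290.303 127.54  432.824  94.436]
 [ -0.22    1.284  -0.616 232.377  52.315 484.754  89.982]
 [ -0.328   1.7    -0.106 244.395  86.855 537.998  74.273]
 [ -0.421   1.461  -0.699 258.7    47.827 491.22   72.843]
 [ -1.862   2.122  -0.588 361.809  90.347 453.363   4.271]]
top
[[  0.448   0.184   0.029  65.136  36.03  234.619 254.033]
 [  0.455   0.278   0.084  64.757  35.671 204.349 251.298]
 [  0.461   0.376  -0.011  62.969  34.972 172.679 249.195]
 [  0.566   0.173  -0.129  63.76   32.841 239.985 216.054]
 [  0.6     0.264   0.043  64.089  35.374 210.512 205.233]
 [  0.745   0.132   1.476  79.821  30.146 253.598 161.201]]
```

```bash
cat > go.py <<'E'
import sys,numpy as np
from scipy.spatial.transform import Rotation as R
from workcell import bot
x,y,z,az=map(float,sys.argv[1:5])
o=bot.get_obs();M=R.from_quat(o["tool_rot"]).as_matrix();p=np.array(o["eef_pos"])
a0=np.arctan2(M[1,1],M[0,1]);t=(az-a0+np.pi/2)%np.pi-np.pi/2
a=a0+t;Y=np.array([np.cos(a),np.sin(a)]);X=np.array([-Y[1],Y[0]]);d=np.array([x,y])-p[:2]
print("clock",round(o["clock"],1),"p",p.round(4),"azY",round(a0,3),"tilt",np.round(M[:2,2],3),"j",np.round(o["joint_pos"],2),"F",np.round(o["ft_force"],1),"w",round(o["grip_width"],4))
print("az units %.2f | dx %.2f dy %.2f dz %.2f"%(-t/.15,d@X/.025,d@Y/.025,-(z-p[2])/.025))
E
python3 go.py .449 .1845 .10 1.605
```

```text
clock 1.2 p [0.1709 0.4699 0.2188] azY 1.222 tilt [-0.  0.] j [1.22 0.24 0.01 1.34 0.   1.57] F [-0.1 -0.   0.7] w 0.0852
az units -2.55 | dx -10.73 dy -11.79 dz 4.75
```

```bash
python3 -m handwheel '[{"az":-0.85},{"az":-0.85},{"az":-0.85},{"dx":-0.7,"dy":-0.8},{"dx":-0.7,"dy":-0.8},{"dx":-0.7,"dy":-0.8},{"dx":-0.7,"dy":-0.8},{"dx":-0.7,"dy":-0.8},{"dx":-0.7,"dy":-0.8},{"dx":-0.7,"dy":-0.8},{"dx":-0.7,"dy":-0.8},{"dx":-0.7,"dy":-0.8}]' 0.5
python3 go.py .449 .1845 .10 1.605
```

```text
clock 1.2 p [0.1709 0.4699 0.2188] azY 1.222 tilt [-0.  0.] j [1.22 0.24 0.01 1.34 0.   1.57] F [-0.1 -0.   0.7] w 0.0852
az units -2.55 | dx -10.73 dy -11.79 dz 4.75invalid input
```

```bash
python3 -m handwheel '[{"dx":0,"dy":0,"dz":0,"ax":0,"ay":0,"az":-0.85},{"dx":0,"dy":0,"dz":0,"ax":0,"ay":0,"az":-0.85},{"dx":0,"dy":0,"dz":0,"ax":0,"ay":0,"az":-0.85}]' 0.5
python3 go.py .449 .1845 .10 1.605
```

```text
clock: 1.5
eef_pos: [0.1709, 0.4699, 0.2188]
tool_rot: [-0.019, 1.0, -0.0, -0.0]
ft_force: [-1.2, -0.0, 0.1]
grip_width: 0.064
clock 1.5 p [0.1709 0.4699 0.2188] azY 1.61 tilt [-0. -0.] j [1.22 0.24 0.   1.34 0.   1.18] F [-1.2 -0.   0.1] w 0.064
az units 0.03 | dx -10.73 dy -11.79 dz 4.75
```

```bash
python3 -m handwheel '[{"dx":-0.9,"dy":-0.98,"dz":0,"ax":0,"ay":0,"az":0},{"dx":-0.9,"dy":-0.98,"dz":0,"ax":0,"ay":0,"az":0},{"dx":-0.9,"dy":-0.98,"dz":0,"ax":0,"ay":0,"az":0},{"dx":-0.9,"dy":-0.98,"dz":0,"ax":0,"ay":0,"az":0},{"dx":-0.9,"dy":-0.98,"dz":0,"ax":0,"ay":0,"az":0},{"dx":-0.9,"dy":-0.98,"dz":0,"ax":0,"ay":0,"az":0},{"dx":-0.9,"dy":-0.98,"dz":0.4,"ax":0,"ay":0,"az":0},{"dx":-0.9,"dy":-0.98,"dz":0.8,"ax":0,"ay":0,"az":0},{"dx":-0.9,"dy":-0.98,"dz":0.8,"ax":0,"ay":0,"az":0},{"dx":-0.9,"dy":-0.98,"dz":0.8,"ax":0,"ay":0,"az":0},{"dx":-0.9,"dy":-0.98,"dz":0.8,"ax":0,"ay":0,"az":0},{"dx":-0.9,"dy":-0.98,"dz":0.8,"ax":0,"ay":0,"az":0}]' 0.5
python3 go.py .449 .1845 .10 1.605
python3 - <<'E'
from h import *
d=snap("3"); crop(d["top"],180,180,290,290,6,"pics/t3.png")
np.set_printoptions(suppress=True,precision=3)
for c,v in plates(d).items(): print(c,v[(v[:,0]>.4)&(abs(v[:,1])<.5)&(v[:,3]<75)])
E
```

```text
clock: 2.7
eef_pos: [0.4516, 0.1841, 0.1082]
tool_rot: [-0.017, 1.0, 0.0, 0.0]
ft_force: [-0.4, 0.1, -0.0]
grip_width: 0.064
clock 2.7 p [0.4516 0.1841 0.1082] azY 1.604 tilt [0.001 0.   ] j [ 0.39  0.3  -0.22  1.05  0.    0.35] F [-0.4  0.1 -0. ] w 0.064
az units -0.00 | dx 0.10 dy 0.02 dz 0.33
scene [[  0.603   0.265   0.057  67.075  36.764 362.454 222.036]
 [  0.569   0.174  -0.093  69.326  35.066 332.1   220.017]
 [  0.45    0.185   0.025  68.268  35.295 323.101 198.27 ]
 [  0.457   0.278   0.08   67.712  37.846 349.728 195.606]
 [  0.464   0.376   0.01   68.54   36.306 376.587 192.304]]
top [[  0.461   0.376  -0.007  64.005  35.562 172.841 249.147]
 [  0.566   0.173  -0.092  63.49   32.858 239.675 216.043]]
```

View pics/t3.png

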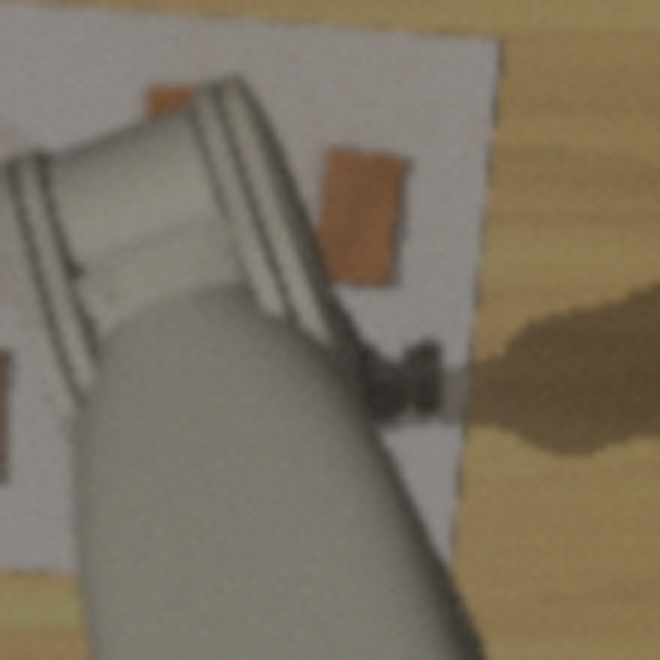

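```bash
python3 -m handwheel '[{"dx":0.1,"dy":0,"dz":0.7,"ax":0,"ay":0,"az":0},{"dx":0,"dy":0,"dz":0.7,"ax":0,"ay":0,"az":0},{"dx":0,"dy":0,"dz":0.7,"ax":0,"ay":0,"az":0},{"dx":0,"dy":0,"dz":0.7,"ax":0,"ay":0,"az":0},{"dx":0,"dy":0,"dz":0.3,"ax":0,"ay":0,"az":0},{"dx":0,"dy":0,"dz":0.15,"ax":0,"ay":0,"az":0},{"dx":0,"dy":0,"dz":0,"ax":0,"ay":0,"az":0}]' 0.5
python3 go.py .449 .1845 .025 1.605
```

```text
clock: 3.5
eef_pos: [0.4481, 0.1854, 0.0277]
tool_rot: [-0.017, 1.0, 0.0, -0.0]
ft_force: [-0.7, -1.2, 0.2]
grip_width: 0.0639
clock 3.5 p [0.4481 0.1854 0.0277] azY 1.605 tilt [-0.  0.] j [ 0.39  0.39 -0.34  0.85  0.    0.36] F [-0.7 -1.2  0.2] w 0.0639
az units -0.00 | dx -0.04 dy -0.04 dz 0.11
```

```bash
python3 -c "
from h import *
d=snap('4',('scene',)); crop(d['scene'],280,150,400,240,6,'pics/s4c.png')"
```

```text
(no output)
```

View pics/s4c.png

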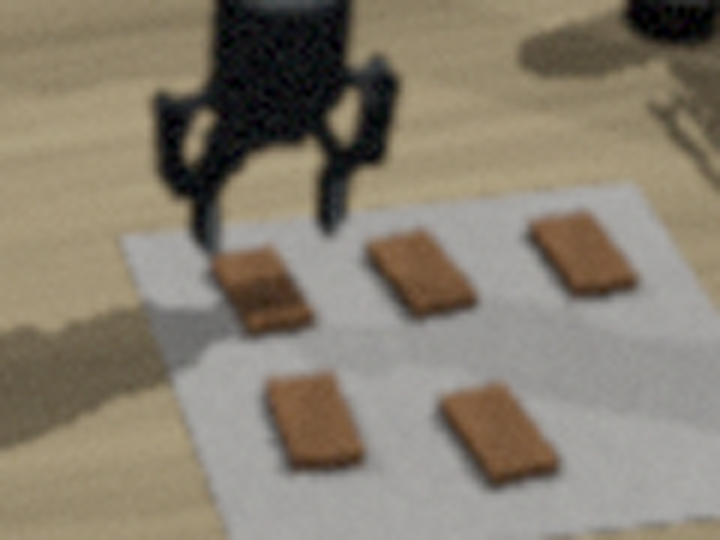

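```bash
python3 -c "
from h import *
p=pickle.load(open('scene4.pkl','rb'))
for z in (.009,.0277,.05,.08):
  for s in (-.032,.032): print(z,s,((proj(p,[.4481,.1854+s,z])[0]-[280,150]+.5)*6).round())
"; python3 go.py .449 .1845 .025 1.605
for i in 1; do python3 -c "
from h import *
d=snap('5',('scene',)); crop(d['scene'],280,150,400,240,6,'pics/s5c.png')"; done
```

```text
0.009 -0.032 [208. 308.]
0.009 0.032 [314. 291.]
0.0277 -0.032 [209. 281.]
0.0277 0.032 [316. 264.]
0.05 -0.032 [211. 249.]
0.05 0.032 [319. 232.]
0.08 -0.032 [213. 204.]
0.08 0.032 [323. 188.]
clock 3.5 p [0.4485 0.1855 0.0281] azY 1.605 tilt [0.001 0.   ] j [ 0.39  0.39 -0.33  0.85  0.    0.36] F [-0.3 -0.4 -0.6] w 0.064
az units -0.00 | dx -0.02 dy -0.04 dz 0.12
```

View pics/s5c.png

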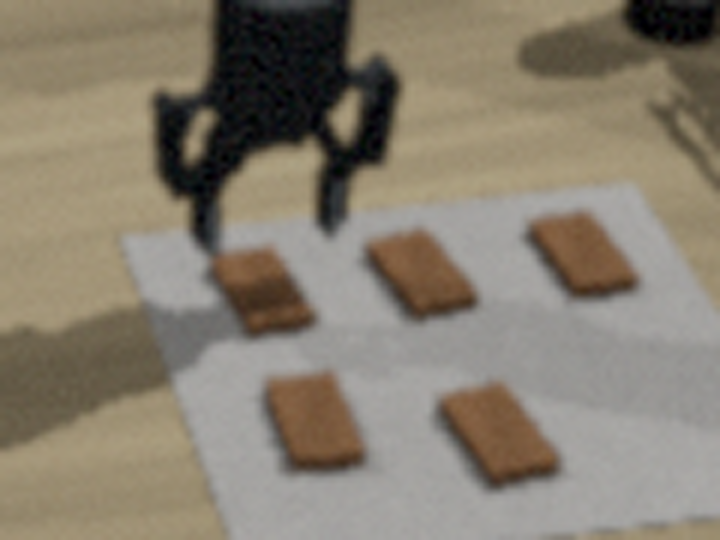

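```bash
python3 -c "
from h import *
p=pickle.load(open('scene0.pkl','rb'))
for z in (.2,.218,.26): print(proj(p,[.1707,.4693,z]).round(1))
crop(p,340,40,420,120,7,'pics/s0g.png')
p=pickle.load(open('scene3.pkl','rb'))
for z in (.089,.108,.15): print(proj(p,[.4516,.1841,z]).round(1))
crop(p,290,120,370,220,6,'pics/s3g.png')
p=pickle.load(open('top0.pkl','rb'))
for z in (.2,.218,.26): print(proj(p,[.1707,.4693,z]).round(1))
crop(p,60,320,160,400,7,'pics/t0g.png')
"
```

```text
[[373.4 104.9]]
[[374.  100.5]]
[[375.4  89.8]]
[[324.3 180.6]]
[[324.6 175.8]]
[[325.4 164.9]]
[[114.9 350.8]]
[[112.4 351.4]]
[[106.1 352.9]]
```

View pics/s0g.png

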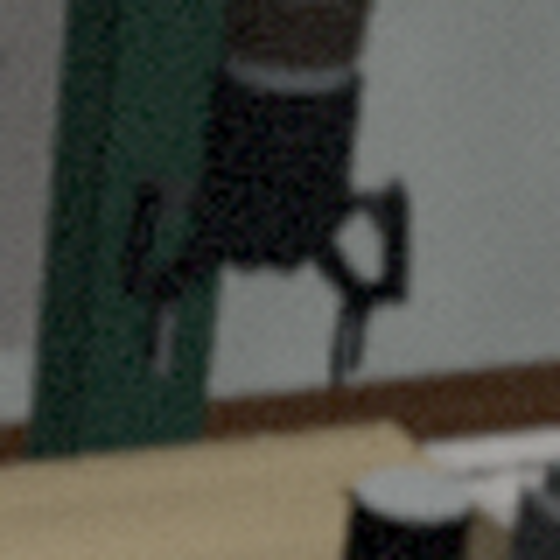

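View pics/s3g.png

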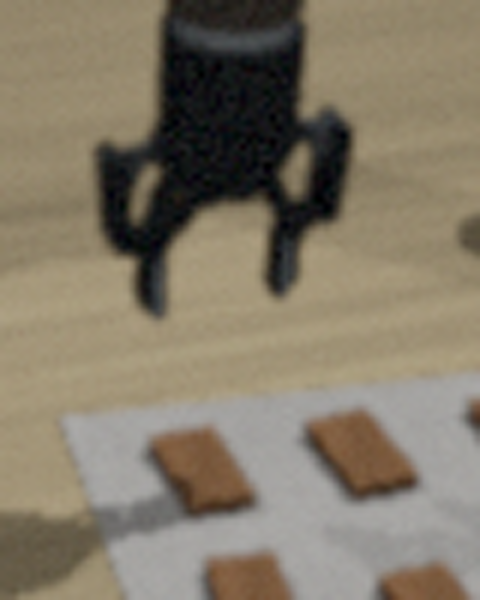

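View pics/t0g.png

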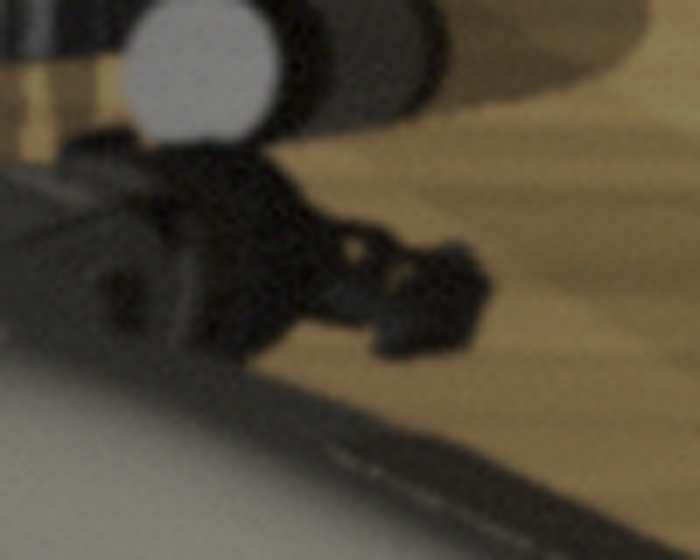

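```bash
python3 -c "
from h import *
S=pickle.load(open('scene3.pkl','rb'));T=pickle.load(open('top3.pkl','rb'))
k=lambda x,y,a,b,s:[a+(x+.5)/s-.5,b+(y+.5)/s-.5]
print('knuckle',tri(S,[k(115,195,290,120,6)],T,[k(428,380,180,180,6)]).round(4))
print('tip',tri(S,[k(155,315,290,120,6)],T,[k(385,395,180,180,6)]).round(4))
"
python3 -c "
from h import *
d=snap('6'); crop(d['top'],200,200,300,290,7,'pics/t6.png')"
```

```text
knuckle [[0.4556 0.122  0.2089 0.0052]]
tip [[0.4586 0.1473 0.1327 0.0032]]
```

View pics/t6.png

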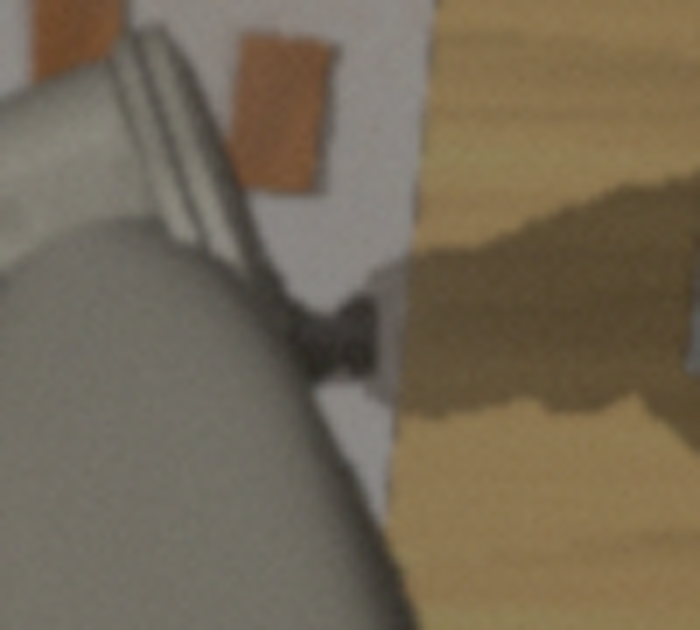

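```bash
for i in 1; do python3 -m handwheel '[{"dx":0,"dy":0,"dz":0.1,"ax":0,"ay":0,"az":0},{"dx":0,"dy":0,"dz":0.1,"ax":0,"ay":0,"az":0},{"dx":0,"dy":0,"dz":0,"ax":0,"ay":0,"az":0}]' 0.5; python3 -m handwheel '[{"dx":0,"dy":0,"dz":0.1,"ax":0,"ay":0,"az":0},{"dx":0,"dy":0,"dz":0,"ax":0,"ay":0,"az":0}]';done; python3 -c "
from h import *
d=snap('7',('scene',)); crop(d['scene'],280,150,400,240,6,'pics/s7c.png')"
```

```text
clock: 4.0
eef_pos: [0.4478, 0.1849, 0.0223]
tool_rot: [-0.017, 1.0, -0.0, -0.0]
ft_force: [-0.5, 0.2, 0.6]
grip_width: 0.064
clock: 4.2
eef_pos: [0.4479, 0.185, 0.0197]
tool_rot: [-0.017, 1.0, -0.0, -0.0]
ft_force: [-0.5, 0.3, -0.1]
grip_width: 0.0641
```

View pics/s7c.png

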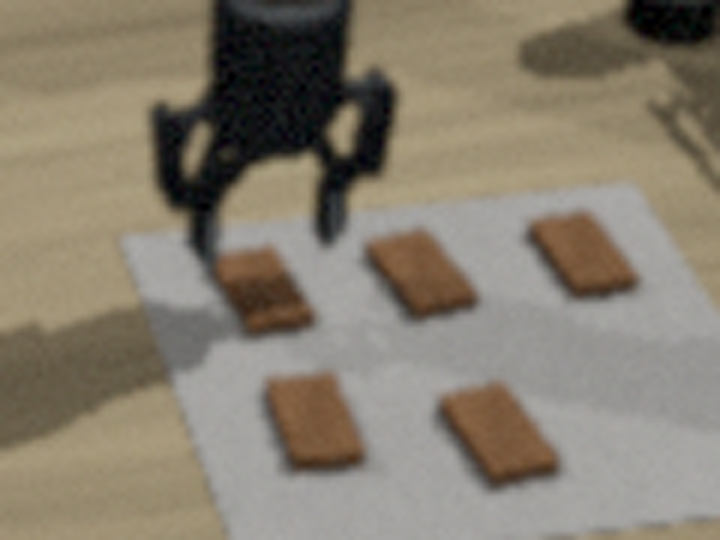

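```bash
python3 -m handwheel '[{"dx":0,"dy":0,"dz":0.1,"ax":0,"ay":0,"az":0},{"dx":0,"dy":0,"dz":0.1,"ax":0,"ay":0,"az":0},{"dx":0,"dy":0,"dz":0.1,"ax":0,"ay":0,"az":0},{"dx":0,"dy":0,"dz":0,"ax":0,"ay":0,"az":0}]' 0.25;  python3 -m handwheel '[{"dx":0,"dy":0,"dz":0.1,"ax":0,"ay":0,"az":0},{"dx":0,"dy":0,"dz":0.1,"ax":0,"ay":0,"az":0},{"dx":0,"dy":0,"dz":0,"ax":0,"ay":0,"az":0}]'; python3 -c "
from h import *
d=snap('8',('scene',)); crop(d['scene'],280,150,400,240,6,'pics/s8c.png')"
```

```text
clock: 4.65
eef_pos: [0.4477, 0.1849, 0.0121]
tool_rot: [-0.017, 1.0, -0.0, -0.0]
ft_force: [0.5, -0.4, 0.8]
grip_width: 0.0534
clock: 4.95
eef_pos: [0.4478, 0.1849, 0.0072]
tool_rot: [-0.017, 1.0, -0.0, -0.0]
ft_force: [0.0, 0.9, -0.6]
grip_width: 0.0535
```

View pics/s8c.png

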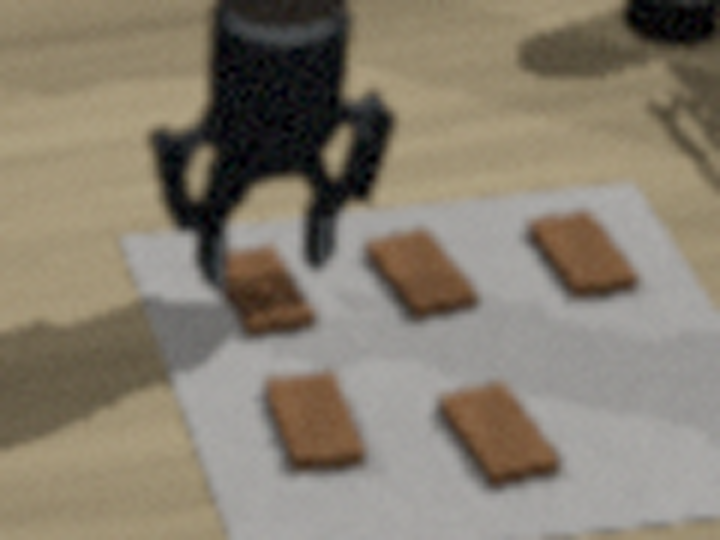

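```bash
python3 -m handwheel '[{"dx":0,"dy":0,"dz":0.1,"ax":0,"ay":0,"az":0},{"dx":0,"dy":0,"dz":0.1,"ax":0,"ay":0,"az":0},{"dx":0,"dy":0,"dz":0.1,"ax":0,"ay":0,"az":0},{"dx":0,"dy":0,"dz":0,"ax":0,"ay":0,"az":0}]';  python3 -m handwheel '[{"dx":0,"dy":0,"dz":0.1,"ax":0,"ay":0,"az":0},{"dx":0,"dy":0,"dz":0,"ax":0,"ay":0,"az":0}]'; python3 -c "
from h import *
d=snap('9',('scene',)); crop(d['scene'],300,170,370,220,10,'pics/s9c.png')"
```

```text
clock: 5.4
eef_pos: [0.4478, 0.1849, -0.0004]
tool_rot: [-0.017, 1.0, -0.0, -0.0]
ft_force: [-0.8, -0.1, 0.0]
grip_width: 0.0534
clock: 5.6
eef_pos: [0.4479, 0.185, -0.0027]
tool_rot: [-0.017, 1.0, -0.0, -0.0]
ft_force: [-0.3, -0.1, 0.2]
grip_width: 0.0535
```

View pics/s9c.png

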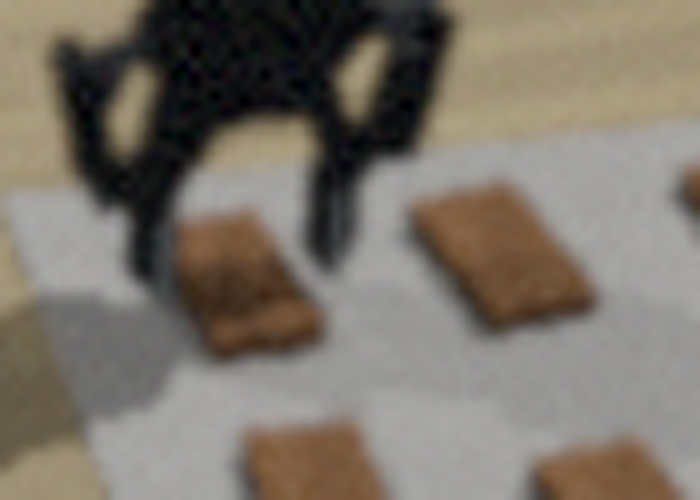

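```bash
python3 -c "
from h import *
p=pickle.load(open('scene9.pkl','rb'))
for z in (.003,.006,.012,.02,.03):
  for s in (-.03,.03): print(z,s,((proj(p,[.449,.1848+s,z])[0]-[300,170]+.5)*10).round())
"
python3 -m handwheel '[{"dx":0,"dy":0,"dz":0.1,"ax":0,"ay":0,"az":0},{"dx":0,"dy":0,"dz":0.1,"ax":0,"ay":0,"az":0},{"dx":0,"dy":0,"dz":0,"ax":0,"ay":0,"az":0}]'
```

```text
0.003 -0.03 [150. 327.]
0.003 0.03 [316. 301.]
0.006 -0.03 [150. 320.]
0.006 0.03 [317. 294.]
0.012 -0.03 [151. 306.]
0.012 0.03 [318. 280.]
0.02 -0.03 [152. 287.]
0.02 0.03 [319. 261.]
0.03 -0.03 [153. 264.]
0.03 0.03 [321. 237.]
clock: 5.95
eef_pos: [0.4478, 0.1849, -0.0079]
tool_rot: [-0.017, 1.0, -0.0, -0.0]
ft_force: [-0.4, -0.0, -0.9]
grip_width: 0.053
```

```bash
python3 -m handwheel '[{"dx":0,"dy":0,"dz":0.1,"ax":0,"ay":0,"az":0},{"dx":0,"dy":0,"dz":0.1,"ax":0,"ay":0,"az":0},{"dx":0,"dy":0,"dz":0,"ax":0,"ay":0,"az":0}]'; python3 -m handwheel '[{"dx":0,"dy":0,"dz":0.0,"ax":0,"ay":0,"az":0},{"dx":0,"dy":0,"dz":0.0,"ax":0,"ay":0,"az":0},{"dx":0,"dy":0,"dz":0,"ax":0,"ay":0,"az":0},{"dx":0,"dy":0,"dz":0,"ax":0,"ay":0,"az":0}]' -0.3
 python3 -c "
from h import *
d=snap('10',('scene',)); crop(d['scene'],300,170,370,220,10,'pics/s10c.png')"
```

```text
clock: 6.25
eef_pos: [0.4478, 0.1849, -0.0129]
tool_rot: [-0.017, 1.0, -0.0, -0.0]
ft_force: [-0.9, 0.8, 0.3]
grip_width: 0.0534
clock: 6.65
eef_pos: [0.4493, 0.1856, -0.0106]
tool_rot: [-0.017, 1.0, 0.001, 0.001]
ft_force: [-3.1, -0.3, 11.3]
grip_width: 0.038
```

View pics/s10c.png

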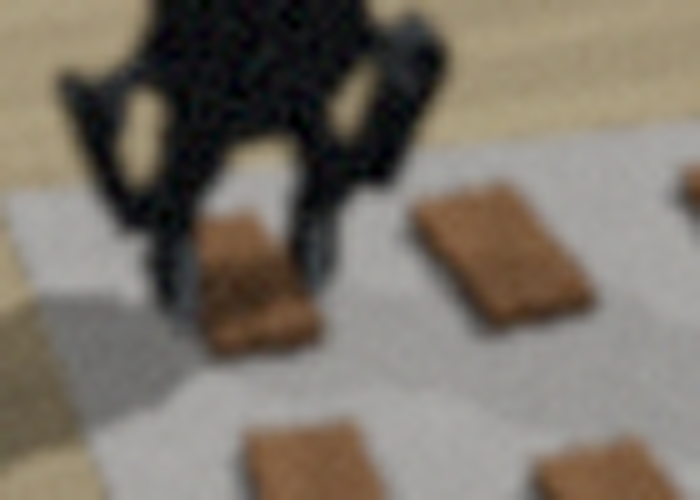

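```bash
python3 -m handwheel '[{"dx":0,"dy":0,"dz":-0.1,"ax":0,"ay":0,"az":0},{"dx":0,"dy":0,"dz":-0.3,"ax":0,"ay":0,"az":0},{"dx":0,"dy":0,"dz":-0.7,"ax":0,"ay":0,"az":0},{"dx":0,"dy":0,"dz":-0.7,"ax":0,"ay":0,"az":0},{"dx":0,"dy":0,"dz":-0.7,"ax":0,"ay":0,"az":0},{"dx":0,"dy":0,"dz":-0.7,"ax":0,"ay":0,"az":0},{"dx":0,"dy":0,"dz":-0.4,"ax":0,"ay":0,"az":0}]' -0.5
 python3 -c "
from h import *
d=snap('11',('scene',)); crop(d['scene'],290,140,370,200,9,'pics/s11c.png')"; python3 go.py .4963 -.0467 .08 1.423
```

```text
clock: 7.4
eef_pos: [0.4487, 0.1853, 0.079]
tool_rot: [-0.017, 1.0, 0.0, 0.001]
ft_force: [0.4, -0.4, -0.7]
grip_width: 0.0381
clock 7.5 p [0.4495 0.1856 0.0801] azY 1.604 tilt [0.003 0.001] j [ 0.39  0.32 -0.27  0.98  0.    0.36] F [-0.4 -0.1 -0.4] w 0.0385
az units 1.21 | dx -3.22 dy -8.92 dz 0.00
```

View pics/s11c.png

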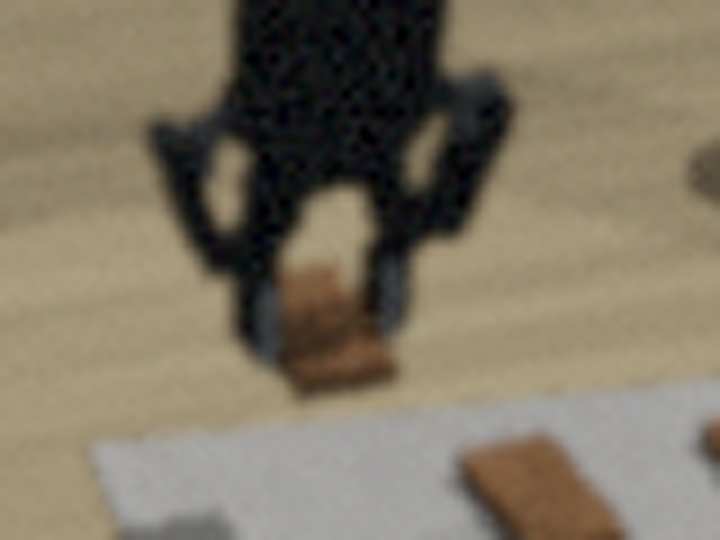

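```bash
python3 -m handwheel '[{"dx":0,"dy":0,"dz":0,"ax":0,"ay":0,"az":0.6},{"dx":0,"dy":0,"dz":0,"ax":0,"ay":0,"az":0.61},{"dx":-0.32,"dy":-0.89,"dz":0,"ax":0,"ay":0,"az":0},{"dx":-0.32,"dy":-0.89,"dz":0,"ax":0,"ay":0,"az":0},{"dx":-0.32,"dy":-0.89,"dz":0,"ax":0,"ay":0,"az":0},{"dx":-0.32,"dy":-0.89,"dz":0,"ax":0,"ay":0,"az":0},{"dx":-0.32,"dy":-0.89,"dz":0,"ax":0,"ay":0,"az":0},{"dx":-0.32,"dy":-0.89,"dz":0,"ax":0,"ay":0,"az":0},{"dx":-0.32,"dy":-0.89,"dz":0,"ax":0,"ay":0,"az":0},{"dx":-0.32,"dy":-0.89,"dz":0,"ax":0,"ay":0,"az":0},{"dx":-0.32,"dy":-0.89,"dz":0,"ax":0,"ay":0,"az":0},{"dx":-0.32,"dy":-0.89,"dz":0,"ax":0,"ay":0,"az":0}]'
python3 go.py .4963 -.0467 -.007 1.423
```

```text
clock: 8.65
eef_pos: [0.494, -0.0477, 0.0768]
tool_rot: [0.074, 0.997, 0.0, -0.001]
ft_force: [-0.2, -0.6, -0.2]
grip_width: 0.0384
clock 8.7 p [ 0.494  -0.0477  0.0768] azY 1.423 tilt [-0.001  0.   ] j [-0.1   0.35 -0.24  0.98  0.    0.05] F [-0.2 -0.6 -0.2] w 0.0384
az units -0.00 | dx -0.08 dy 0.05 dz 3.35
```

```bash
python3 -m handwheel '[{"dx":-0.08,"dy":0.05,"dz":0.7,"ax":0,"ay":0,"az":0},{"dx":0,"dy":0,"dz":0.7,"ax":0,"ay":0,"az":0},{"dx":0,"dy":0,"dz":0.7,"ax":0,"ay":0,"az":0},{"dx":0,"dy":0,"dz":0.5,"ax":0,"ay":0,"az":0},{"dx":0,"dy":0,"dz":0.3,"ax":0,"ay":0,"az":0},{"dx":0,"dy":0,"dz":0.2,"ax":0,"ay":0,"az":0},{"dx":0,"dy":0,"dz":0.1,"ax":0,"ay":0,"az":0},{"dx":0,"dy":0,"dz":0,"ax":0,"ay":0,"az":0}]'
python3 go.py .4963 -.0467 -.007 1.423;  python3 -c "
from h import *
d=snap('12',('scene',)); crop(d['scene'],225,170,305,245,9,'pics/s12c.png')"
```

```text
clock: 9.45
eef_pos: [0.4967, -0.0458, -0.0025]
tool_rot: [0.074, 0.997, -0.0, 0.0]
ft_force: [-0.0, -1.1, -0.6]
grip_width: 0.0385
clock 9.4 p [ 0.4967 -0.0458 -0.0025] azY 1.423 tilt [ 0. -0.] j [-0.09  0.45 -0.33  0.79 -0.    0.06] F [-0.  -1.1 -0.6] w 0.0385
az units -0.00 | dx 0.01 dy -0.04 dz 0.18
```

View pics/s12c.png

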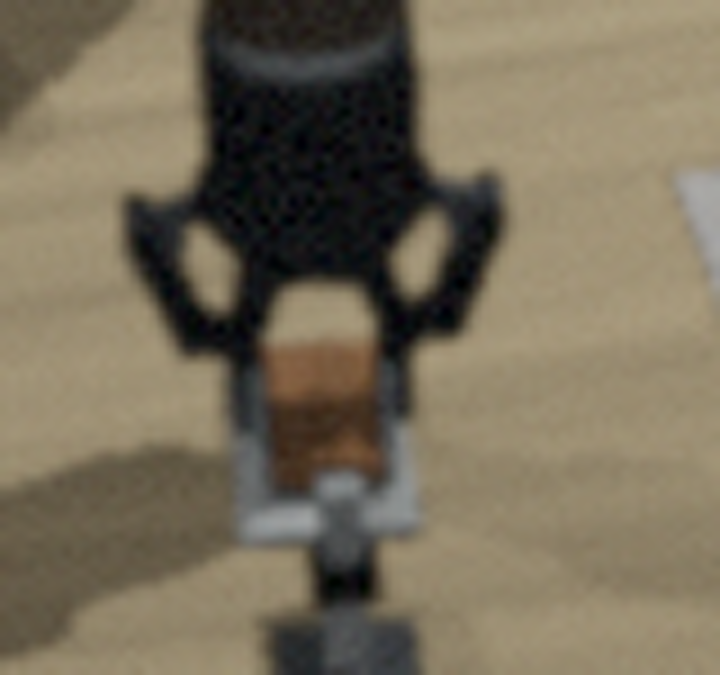

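```bash
python3 -m handwheel '[{"dx":0,"dy":-0.03,"dz":0.1,"ax":0,"ay":0,"az":0},{"dx":0,"dy":0,"dz":0.06,"ax":0,"ay":0,"az":0},{"dx":0,"dy":0,"dz":0,"ax":0,"ay":0,"az":0}]'
python3 -m handwheel '[{"dx":0,"dy":0,"dz":0.04,"ax":0,"ay":0,"az":0},{"dx":0,"dy":0,"dz":0,"ax":0,"ay":0,"az":0},{"dx":0,"dy":0,"dz":0,"ax":0,"ay":0,"az":0}]'
```

```text
clock: 9.8
eef_pos: [0.4965, -0.0466, -0.0064]
tool_rot: [0.074, 0.997, -0.0, 0.0]
ft_force: [-0.5, 0.9, -1.2]
grip_width: 0.0386
clock: 10.1
eef_pos: [0.4965, -0.0466, -0.0074]
tool_rot: [0.074, 0.997, 0.0, -0.0]
ft_force: [-0.5, 0.0, -0.8]
grip_width: 0.0383
```

```bash
python3 -m handwheel '[{"dx":0,"dy":0,"dz":0.05,"ax":0,"ay":0,"az":0},{"dx":0,"dy":0,"dz":0,"ax":0,"ay":0,"az":0}]'
python3 -m handwheel '[{"dx":0,"dy":0,"dz":0.05,"ax":0,"ay":0,"az":0},{"dx":0,"dy":0,"dz":0,"ax":0,"ay":0,"az":0}]'
```

```text
clock: 10.3
eef_pos: [0.4967, -0.0466, -0.0076]
tool_rot: [0.074, 0.997, -0.0, 0.0]
ft_force: [-2.8, 0.3, 8.1]
grip_width: 0.0384
clock: 10.5
eef_pos: [0.4967, -0.0466, -0.0076]
tool_rot: [0.074, 0.997, 0.0, 0.001]
ft_force: [-6.0, 0.8, 16.6]
grip_width: 0.0382
```

```bash
python3 -m handwheel '[{"dx":0,"dy":0,"dz":-0.04,"ax":0,"ay":0,"az":0},{"dx":0,"dy":0,"dz":0,"ax":0,"ay":0,"az":0},{"dx":0,"dy":0,"dz":0,"ax":0,"ay":0,"az":0},{"dx":0,"dy":0,"dz":0,"ax":0,"ay":0,"az":0}]' 0.3
python3 -m handwheel '[{"dx":0,"dy":0,"dz":-0.3,"ax":0,"ay":0,"az":0},{"dx":0,"dy":0,"dz":-0.6,"ax":0,"ay":0,"az":0},{"dx":0,"dy":0,"dz":-0.8,"ax":0,"ay":0,"az":0},{"dx":0,"dy":0,"dz":-0.8,"ax":0,"ay":0,"az":0},{"dx":0,"dy":0,"dz":-0.8,"ax":0,"ay":0,"az":0}]'
python3 go.py .5675 .1735 .08 1.456
```

```text
clock: 10.9
eef_pos: [0.4964, -0.0466, -0.0092]
tool_rot: [0.074, 0.997, 0.0, -0.0]
ft_force: [0.1, -0.4, 0.4]
grip_width: 0.0557
clock: 11.4
eef_pos: [0.4965, -0.0466, 0.0746]
tool_rot: [0.074, 0.997, -0.0, -0.0]
ft_force: [0.3, 0.0, -0.2]
grip_width: 0.0552
clock 11.4 p [ 0.4965 -0.0466  0.0746] azY 1.423 tilt [-0.  0.] j [-0.09  0.35 -0.24  0.98 -0.    0.05] F [ 0.3  0.  -0.2] w 0.0552
az units -0.22 | dx -1.81 dy 9.07 dz -0.22
```

```bash
python3 -m handwheel '[{"dx":0,"dy":0,"dz":-0.2,"ax":0,"ay":0,"az":-0.22},{"dx":-0.18,"dy":0.9,"dz":0,"ax":0,"ay":0,"az":0},{"dx":-0.18,"dy":0.9,"dz":0,"ax":0,"ay":0,"az":0},{"dx":-0.18,"dy":0.9,"dz":0,"ax":0,"ay":0,"az":0},{"dx":-0.18,"dy":0.9,"dz":0,"ax":0,"ay":0,"az":0},{"dx":-0.18,"dy":0.9,"dz":0,"ax":0,"ay":0,"az":0},{"dx":-0.18,"dy":0.9,"dz":0,"ax":0,"ay":0,"az":0},{"dx":-0.18,"dy":0.9,"dz":0,"ax":0,"ay":0,"az":0},{"dx":-0.18,"dy":0.9,"dz":0,"ax":0,"ay":0,"az":0},{"dx":-0.18,"dy":0.9,"dz":0,"ax":0,"ay":0,"az":0},{"dx":-0.18,"dy":0.97,"dz":0,"ax":0,"ay":0,"az":0}]' 0.3
python3 go.py .5675 .1735 -.0105 1.456
python3 - <<'E'
from h import *
np.set_printoptions(suppress=True,precision=3)
d=snap("13")
for c,v in plates(d).items(): print(c,v[(v[:,0]>.4)&(abs(v[:,1])<.5)&(v[:,3]<75)])
crop(d["scene"],230,150,420,270,4,"pics/s13c.png")
E
```

```text
clock: 12.5
eef_pos: [0.5674, 0.1743, 0.0788]
tool_rot: [0.058, 0.998, -0.0, -0.0]
ft_force: [0.2, -0.1, 0.2]
grip_width: 0.0558
clock 12.5 p [0.5674 0.1743 0.0788] azY 1.456 tilt [-0. -0.] j [ 0.3   0.51  0.03  1.09 -0.    0.41] F [ 0.2 -0.1  0.2] w 0.0558
az units -0.00 | dx -0.01 dy -0.03 dz 3.57
scene [[  0.603   0.265   0.076  67.375  37.149 362.74  222.307]
 [  0.569   0.174  -0.105  68.153  35.162 332.071 220.037]
 [  0.494  -0.045  -0.174  70.922  31.556 259.757 216.629]
 [  0.463   0.28    0.065  53.209  36.256 351.716 196.873]
 [  0.463   0.376  -0.003  67.764  36.976 376.511 192.307]]
top [[  0.461   0.376  -0.014  63.301  35.458 172.84  249.185]
 [  0.496  -0.046  -0.13   67.457  37.306 309.887 238.705]]
```

View pics/s13c.png

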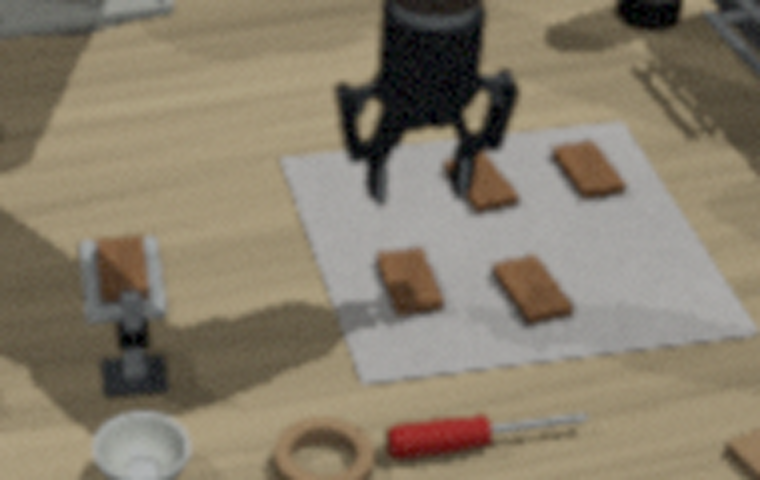

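```bash
python3 -m handwheel '[{"dx":0,"dy":-0.03,"dz":0.7,"ax":0,"ay":0,"az":0},{"dx":0,"dy":0,"dz":0.8,"ax":0,"ay":0,"az":0},{"dx":0,"dy":0,"dz":0.8,"ax":0,"ay":0,"az":0},{"dx":0,"dy":0,"dz":0.6,"ax":0,"ay":0,"az":0},{"dx":0,"dy":0,"dz":0.3,"ax":0,"ay":0,"az":0},{"dx":0,"dy":0,"dz":0.2,"ax":0,"ay":0,"az":0},{"dx":0,"dy":0,"dz":0.1,"ax":0,"ay":0,"az":0},{"dx":0,"dy":0,"dz":0,"ax":0,"ay":0,"az":0}]' 0.3
python3 go.py .5675 .1735 -.009 1.456
```

```text
clock: 13.4
eef_pos: [0.5674, 0.1727, -0.0086]
tool_rot: [0.057, 0.998, 0.0, 0.0]
ft_force: [-0.5, -0.2, -0.3]
grip_width: 0.0554
clock 13.4 p [ 0.5674  0.1727 -0.0086] azY 1.456 tilt [0. 0.] j [ 0.3   0.61 -0.06  0.9  -0.    0.41] F [-0.5 -0.2 -0.3] w 0.0554
az units -0.00 | dx -0.00 dy 0.03 dz 0.02
```

```bash
python3 -m handwheel '[{"dx":0,"dy":0,"dz":0,"ax":0,"ay":0,"az":0},{"dx":0,"dy":0,"dz":0,"ax":0,"ay":0,"az":0},{"dx":0,"dy":0,"dz":0,"ax":0,"ay":0,"az":0},{"dx":0,"dy":0,"dz":0,"ax":0,"ay":0,"az":0}]' -0.5
python3 -m handwheel '[{"dx":0,"dy":0,"dz":-0.2,"ax":0,"ay":0,"az":0},{"dx":0,"dy":0,"dz":-0.6,"ax":0,"ay":0,"az":0},{"dx":0,"dy":0,"dz":-0.8,"ax":0,"ay":0,"az":0},{"dx":0,"dy":0,"dz":-0.8,"ax":0,"ay":0,"az":0},{"dx":0,"dy":0,"dz":-0.8,"ax":0,"ay":0,"az":0},{"dx":0,"dy":0,"dz":-0.4,"ax":0,"ay":0,"az":0}]'
python3 go.py .4963 -.0467 .08 1.423
 python3 -c "
from h import *
d=snap('14',('scene',)); crop(d['scene'],290,140,380,230,7,'pics/s14c.png')"
```

```text
clock: 13.8
eef_pos: [0.568, 0.1731, -0.0079]
tool_rot: [0.057, 0.998, 0.0, 0.001]
ft_force: [-0.3, 0.2, 5.4]
grip_width: 0.0385
clock: 14.4
eef_pos: [0.5678, 0.173, 0.0826]
tool_rot: [0.057, 0.998, 0.0, 0.001]
ft_force: [-0.3, -0.0, -0.9]
grip_width: 0.038
clock 14.4 p [0.5678 0.173  0.0826] azY 1.456 tilt [0.002 0.   ] j [ 0.3   0.51  0.04  1.1  -0.    0.41] F [-0.3 -0.  -0.9] w 0.038
az units 0.22 | dx 1.53 dy -9.11 dz 0.11
```

View pics/s14c.png

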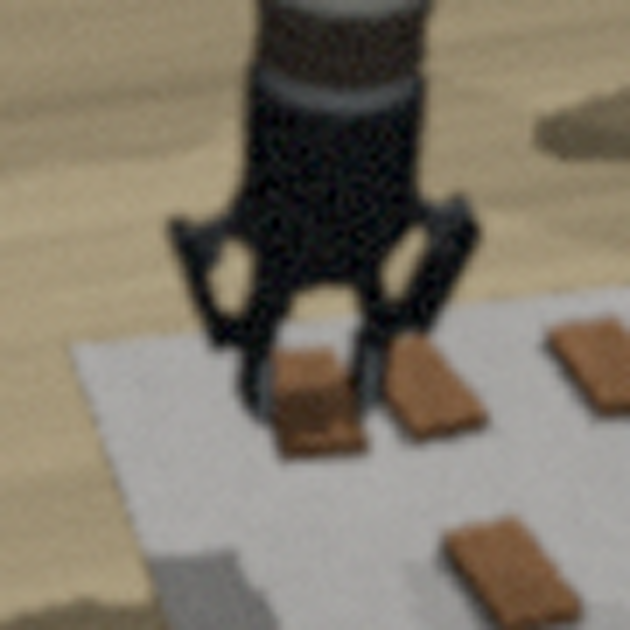

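```bash
python3 -m handwheel '[{"dx":0,"dy":0,"dz":0,"ax":0,"ay":0,"az":0.22},{"dx":0.15,"dy":-0.91,"dz":0,"ax":0,"ay":0,"az":0},{"dx":0.15,"dy":-0.91,"dz":0,"ax":0,"ay":0,"az":0},{"dx":0.15,"dy":-0.91,"dz":0,"ax":0,"ay":0,"az":0},{"dx":0.15,"dy":-0.91,"dz":0,"ax":0,"ay":0,"az":0},{"dx":0.15,"dy":-0.91,"dz":0,"ax":0,"ay":0,"az":0},{"dx":0.15,"dy":-0.91,"dz":0,"ax":0,"ay":0,"az":0},{"dx":0.15,"dy":-0.91,"dz":0,"ax":0,"ay":0,"az":0},{"dx":0.15,"dy":-0.91,"dz":0,"ax":0,"ay":0,"az":0},{"dx":0.15,"dy":-0.91,"dz":0,"ax":0,"ay":0,"az":0},{"dx":0.15,"dy":-0.91,"dz":0,"ax":0,"ay":0,"az":0},{"dx":0,"dy":0,"dz":0,"ax":0,"ay":0,"az":0}]'
python3 go.py .4963 -.0467 .012 1.423
```

```text
clock: 15.65
eef_pos: [0.4947, -0.0488, 0.08]
tool_rot: [0.076, 0.997, -0.0, -0.001]
ft_force: [0.3, 0.8, -0.7]
grip_width: 0.0379
clock 15.7 p [ 0.4947 -0.0488  0.08  ] azY 1.419 tilt [-0.003 -0.001] j [-0.1   0.34 -0.24  0.99 -0.    0.05] F [ 0.3  0.8 -0.7] w 0.0379
az units -0.02 | dx -0.05 dy 0.09 dz 2.72
```

```bash
python3 -m handwheel '[{"dx":-0.05,"dy":0.08,"dz":0.6,"ax":0,"ay":0,"az":0},{"dx":0,"dy":0,"dz":0.8,"ax":0,"ay":0,"az":0},{"dx":0,"dy":0,"dz":0.7,"ax":0,"ay":0,"az":0},{"dx":0,"dy":0,"dz":0.4,"ax":0,"ay":0,"az":0},{"dx":0,"dy":0,"dz":0.2,"ax":0,"ay":0,"az":0},{"dx":0,"dy":0,"dz":0,"ax":0,"ay":0,"az":0}]'
python3 go.py .4963 -.0467 .007 1.423
 python3 -c "
from h import *
d=snap('15',('scene',)); crop(d['scene'],225,170,305,245,9,'pics/s15c.png')"
```

```text
clock: 16.25
eef_pos: [0.4976, -0.0446, 0.0129]
tool_rot: [0.074, 0.997, 0.0, -0.001]
ft_force: [-0.1, 0.0, -0.6]
grip_width: 0.0381
clock 16.2 p [ 0.4976 -0.0446  0.0129] azY 1.423 tilt [-0.002  0.   ] j [-0.09  0.43 -0.31  0.83  0.    0.06] F [-0.1  0.  -0.6] w 0.0381
az units 0.00 | dx 0.04 dy -0.09 dz 0.23
```

View pics/s15c.png

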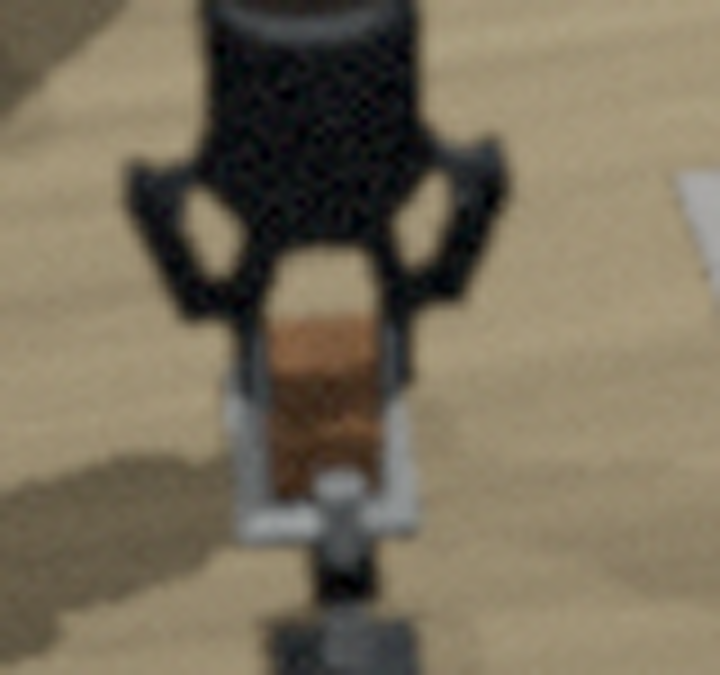

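```bash
python3 -m handwheel '[{"dx":0.04,"dy":-0.09,"dz":0.1,"ax":0,"ay":0,"az":0},{"dx":0,"dy":0,"dz":0.06,"ax":0,"ay":0,"az":0},{"dx":0,"dy":0,"dz":0,"ax":0,"ay":0,"az":0}]'
python3 -m handwheel '[{"dx":0,"dy":0,"dz":0.06,"ax":0,"ay":0,"az":0},{"dx":0,"dy":0,"dz":0,"ax":0,"ay":0,"az":0}]'
python3 -m handwheel '[{"dx":0,"dy":0,"dz":0.05,"ax":0,"ay":0,"az":0},{"dx":0,"dy":0,"dz":0,"ax":0,"ay":0,"az":0}]'
```

```text
clock: 16.6
eef_pos: [0.4969, -0.0471, 0.0098]
tool_rot: [0.074, 0.997, 0.0, 0.0]
ft_force: [0.4, 0.1, 0.7]
grip_width: 0.0377
clock: 16.8
eef_pos: [0.4968, -0.047, 0.0081]
tool_rot: [0.074, 0.997, 0.0, 0.0]
ft_force: [0.3, -0.2, -1.5]
grip_width: 0.0381
clock: 17.0
eef_pos: [0.497, -0.047, 0.0073]
tool_rot: [0.074, 0.997, -0.0, 0.0]
ft_force: [-1.0, 0.2, 3.7]
grip_width: 0.038
```

```bash
python3 -m handwheel '[{"dx":0,"dy":0,"dz":0,"ax":0,"ay":0,"az":0},{"dx":0,"dy":0,"dz":0,"ax":0,"ay":0,"az":0},{"dx":0,"dy":0,"dz":0,"ax":0,"ay":0,"az":0},{"dx":0,"dy":0,"dz":0,"ax":0,"ay":0,"az":0}]' 0.3
python3 -m handwheel '[{"dx":0,"dy":0,"dz":-0.3,"ax":0,"ay":0,"az":0},{"dx":0,"dy":0,"dz":-0.6,"ax":0,"ay":0,"az":0},{"dx":0,"dy":0,"dz":-0.8,"ax":0,"ay":0,"az":0},{"dx":0,"dy":0,"dz":-0.8,"ax":0,"ay":0,"az":0},{"dx":0,"dy":0,"dz":-0.6,"ax":0,"ay":0,"az":0}]'
python3 go.py .456 .278 .08 1.654
```

```text
clock: 17.4
eef_pos: [0.4967, -0.047, 0.0067]
tool_rot: [0.074, 0.997, -0.0, -0.0]
ft_force: [0.7, -0.5, -0.1]
grip_width: 0.0552
clock: 17.9
eef_pos: [0.4973, -0.0471, 0.0861]
tool_rot: [0.074, 0.997, -0.0, 0.001]
ft_force: [0.3, -0.6, -0.6]
grip_width: 0.0557
clock 17.9 p [ 0.4973 -0.0471  0.0861] azY 1.423 tilt [ 0.002 -0.   ] j [-0.09  0.34 -0.23  1.    0.    0.05] F [ 0.3 -0.6 -0.6] w 0.0557
az units -1.54 | dx 0.57 dy 13.10 dz 0.24
```

```bash
python3 -m handwheel '[{"dx":0,"dy":0,"dz":0,"ax":0,"ay":0,"az":-0.77},{"dx":0,"dy":0,"dz":0,"ax":0,"ay":0,"az":-0.77},{"dx":0.04,"dy":0.93,"dz":0,"ax":0,"ay":0,"az":0},{"dx":0.04,"dy":0.93,"dz":0,"ax":0,"ay":0,"az":0},{"dx":0.04,"dy":0.93,"dz":0,"ax":0,"ay":0,"az":0},{"dx":0.04,"dy":0.93,"dz":0,"ax":0,"ay":0,"az":0},{"dx":0.04,"dy":0.93,"dz":0,"ax":0,"ay":0,"az":0},{"dx":0.04,"dy":0.93,"dz":0,"ax":0,"ay":0,"az":0},{"dx":0.04,"dy":0.93,"dz":0,"ax":0,"ay":0,"az":0}]' 0.3
python3 -m handwheel '[{"dx":0.04,"dy":0.93,"dz":0,"ax":0,"ay":0,"az":0},{"dx":0.04,"dy":0.93,"dz":0,"ax":0,"ay":0,"az":0},{"dx":0.04,"dy":0.93,"dz":0,"ax":0,"ay":0,"az":0},{"dx":0.04,"dy":0.93,"dz":0,"ax":0,"ay":0,"az":0},{"dx":0.04,"dy":0.93,"dz":0,"ax":0,"ay":0,"az":0},{"dx":0.04,"dy":0.93,"dz":0,"ax":0,"ay":0,"az":0},{"dx":0.04,"dy":0.93,"dz":0,"ax":0,"ay":0,"az":0},{"dx":0,"dy":0,"dz":0,"ax":0,"ay":0,"az":0}]'
python3 go.py .456 .278 -.006 1.654
python3 - <<'E'
from h import *
np.set_printoptions(suppress=True,precision=3)
d=snap("16")
for c,v in plates(d).items(): print(c,v[(v[:,0]>.4)&(abs(v[:,1])<.5)&(v[:,3]<75)])
crop(d["scene"],230,150,420,270,4,"pics/s16c.png")
E
```

```text
clock: 18.8
eef_pos: [0.4762, 0.1156, 0.0849]
tool_rot: [-0.042, 0.999, 0.0, 0.0]
ft_force: [0.1, 0.3, 0.8]
grip_width: 0.0555
clock: 19.6
eef_pos: [0.4557, 0.2788, 0.0849]
tool_rot: [-0.043, 0.999, 0.001, 0.001]
ft_force: [0.3, -0.4, 0.5]
grip_width: 0.0556
clock 19.6 p [0.4557 0.2788 0.0849] azY 1.657 tilt [0.001 0.002] j [ 0.55  0.4  -0.13  1.03  0.    0.46] F [ 0.3 -0.4  0.5] w 0.0556
az units 0.02 | dx -0.01 dy -0.03 dz 3.64
scene [[  0.603   0.265   0.058  67.625  37.166 362.384 222.101]
 [  0.457   0.278   0.098  66.897  37.107 349.773 195.409]
 [  0.464   0.376  -0.003  67.832  36.738 376.574 192.297]]
top [[  0.497  -0.047  -0.143  69.648  39.433 310.037 238.346]
 [  0.601   0.264   0.043  64.872  35.367 210.501 205.167]]
```

View pics/s16c.png

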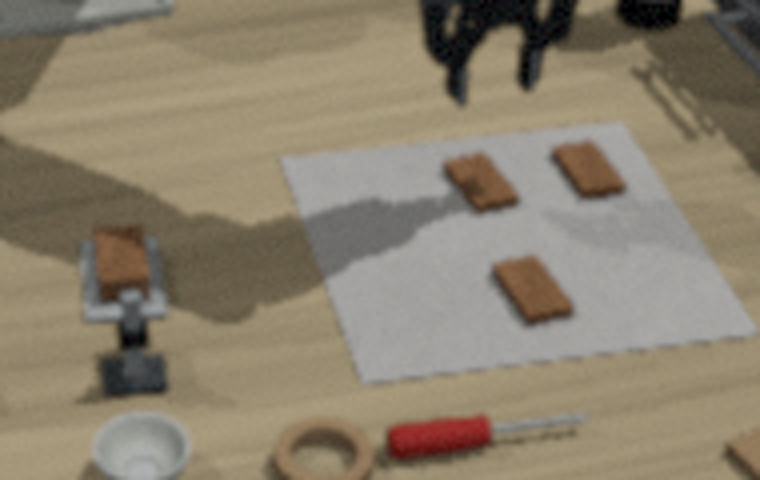

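Pile of two is square; the third plate (481,180 in crop) is unmoved. Descend and grasp.

```bash
python3 -m handwheel '[{"dx":0,"dy":-0.03,"dz":0.7,"ax":0,"ay":0,"az":0},{"dx":0,"dy":0,"dz":0.8,"ax":0,"ay":0,"az":0},{"dx":0,"dy":0,"dz":0.8,"ax":0,"ay":0,"az":0},{"dx":0,"dy":0,"dz":0.6,"ax":0,"ay":0,"az":0},{"dx":0,"dy":0,"dz":0.35,"ax":0,"ay":0,"az":0},{"dx":0,"dy":0,"dz":0.25,"ax":0,"ay":0,"az":0},{"dx":0,"dy":0,"dz":0.16,"ax":0,"ay":0,"az":0},{"dx":0,"dy":0,"dz":0,"ax":0,"ay":0,"az":0}]' 0.3
python3 go.py .456 .278 -.007 1.654
```

```text
clock: 20.5
eef_pos: [0.4559, 0.2752, -0.0072]
tool_rot: [-0.041, 0.999, -0.0, -0.0]
ft_force: [0.6, -0.6, -0.1]
grip_width: 0.0554
clock 20.5 p [ 0.4559  0.2752 -0.0072] azY 1.654 tilt [-0. -0.] j [ 0.54  0.51 -0.24  0.82 -0.    0.46] F [ 0.6 -0.6 -0.1] w 0.0554
az units -0.00 | dx -0.01 dy 0.11 dz -0.01
```

```bash
python3 -m handwheel '[{"dx":0,"dy":0.11,"dz":0.02,"ax":0,"ay":0,"az":0},{"dx":0,"dy":0,"dz":0,"ax":0,"ay":0,"az":0},{"dx":0,"dy":0,"dz":0,"ax":0,"ay":0,"az":0},{"dx":0,"dy":0,"dz":0,"ax":0,"ay":0,"az":0},{"dx":0,"dy":0,"dz":0,"ax":0,"ay":0,"az":0}]' -0.5
python3 -m handwheel '[{"dx":0,"dy":0,"dz":-0.2,"ax":0,"ay":0,"az":0},{"dx":0,"dy":0,"dz":-0.6,"ax":0,"ay":0,"az":0},{"dx":0,"dy":0,"dz":-0.8,"ax":0,"ay":0,"az":0},{"dx":0,"dy":0,"dz":-0.8,"ax":0,"ay":0,"az":0},{"dx":0,"dy":0,"dz":-0.8,"ax":0,"ay":0,"az":0},{"dx":0,"dy":0,"dz":-0.6,"ax":0,"ay":0,"az":0}]'
python3 go.py .4963 -.0467 .09 1.423
 python3 -c "
from h import *
d=snap('17',('scene',)); crop(d['scene'],310,130,400,220,7,'pics/s17c.png')"
```

```text
clock: 21.0
eef_pos: [0.4564, 0.279, -0.0067]
tool_rot: [-0.042, 0.999, 0.001, 0.001]
ft_force: [-0.4, 0.1, 6.0]
grip_width: 0.0383
clock: 21.6
eef_pos: [0.4556, 0.2781, 0.0883]
tool_rot: [-0.042, 0.999, -0.0, 0.0]
ft_force: [0.1, 0.1, -0.4]
grip_width: 0.0381
clock 21.6 p [0.4556 0.2781 0.0883] azY 1.654 tilt [ 0. -0.] j [ 0.55  0.4  -0.13  1.04 -0.    0.46] F [ 0.1  0.1 -0.4] w 0.0381
az units 1.54 | dx -3.52 dy -12.61 dz -0.07
```

View pics/s17c.png

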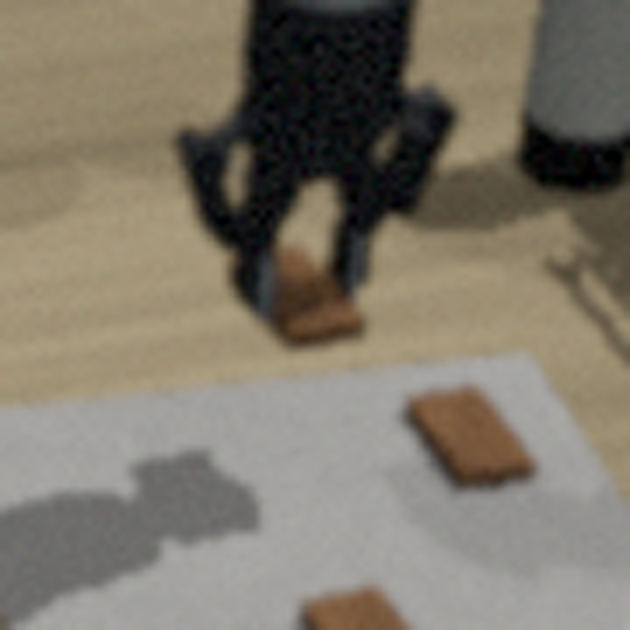

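```bash
python3 -m handwheel '[{"dx":0,"dy":0,"dz":0,"ax":0,"ay":0,"az":0.77},{"dx":0,"dy":0,"dz":0,"ax":0,"ay":0,"az":0.77},{"dx":-0.25,"dy":-0.9,"dz":0,"ax":0,"ay":0,"az":0},{"dx":-0.25,"dy":-0.9,"dz":0,"ax":0,"ay":0,"az":0},{"dx":-0.25,"dy":-0.9,"dz":0,"ax":0,"ay":0,"az":0},{"dx":-0.25,"dy":-0.9,"dz":0,"ax":0,"ay":0,"az":0},{"dx":-0.25,"dy":-0.9,"dz":0,"ax":0,"ay":0,"az":0},{"dx":-0.25,"dy":-0.9,"dz":0,"ax":0,"ay":0,"az":0},{"dx":-0.25,"dy":-0.9,"dz":0,"ax":0,"ay":0,"az":0}]'
python3 -m handwheel '[{"dx":-0.25,"dy":-0.9,"dz":0,"ax":0,"ay":0,"az":0},{"dx":-0.25,"dy":-0.9,"dz":0,"ax":0,"ay":0,"az":0},{"dx":-0.25,"dy":-0.9,"dz":0,"ax":0,"ay":0,"az":0},{"dx":-0.25,"dy":-0.9,"dz":0,"ax":0,"ay":0,"az":0},{"dx":-0.25,"dy":-0.9,"dz":0,"ax":0,"ay":0,"az":0},{"dx":-0.25,"dy":-0.9,"dz":0,"ax":0,"ay":0,"az":0},{"dx":-0.25,"dy":-0.9,"dz":0,"ax":0,"ay":0,"az":0},{"dx":0,"dy":0,"dz":0,"ax":0,"ay":0,"az":0}]'
python3 go.py .4963 -.0467 .026 1.423
```

```text
clock: 22.55
eef_pos: [0.475, 0.1148, 0.0865]
tool_rot: [0.074, 0.997, -0.0, -0.001]
ft_force: [-0.2, -0.5, -0.5]
grip_width: 0.0382
clock: 23.35
eef_pos: [0.4955, -0.0486, 0.0866]
tool_rot: [0.076, 0.997, -0.0, -0.0]
ft_force: [0.1, 0.0, -0.8]
grip_width: 0.0379
clock 23.4 p [ 0.4955 -0.0486  0.0866] azY 1.419 tilt [-0.001 -0.001] j [-0.1   0.34 -0.23  1.01 -0.    0.05] F [ 0.1  0.  -0.8] w 0.0379
az units -0.02 | dx -0.02 dy 0.08 dz 2.42
```

```bash
python3 -m handwheel '[{"dx":0,"dy":0,"dz":0.6,"ax":0,"ay":0,"az":0},{"dx":0,"dy":0,"dz":0.8,"ax":0,"ay":0,"az":0},{"dx":0,"dy":0,"dz":0.6,"ax":0,"ay":0,"az":0},{"dx":0,"dy":0,"dz":0.3,"ax":0,"ay":0,"az":0},{"dx":0,"dy":0,"dz":0.15,"ax":0,"ay":0,"az":0},{"dx":0,"dy":0,"dz":0,"ax":0,"ay":0,"az":0}]'
python3 go.py .4963 -.0467 .022 1.423
 python3 -c "
from h import *
d=snap('18',('scene',)); crop(d['scene'],225,170,305,245,9,'pics/s18c.png')"
```

```text
clock: 23.95
eef_pos: [0.4954, -0.0459, 0.0257]
tool_rot: [0.074, 0.997, 0.0, -0.0]
ft_force: [-0.1, -0.3, -0.7]
grip_width: 0.0382
clock 23.9 p [ 0.4954 -0.0459  0.0257] azY 1.423 tilt [-0.001  0.   ] j [-0.09  0.41 -0.3   0.86  0.    0.05] F [-0.1 -0.3 -0.7] w 0.0382
az units 0.00 | dx -0.04 dy -0.03 dz 0.15
```

View pics/s18c.png

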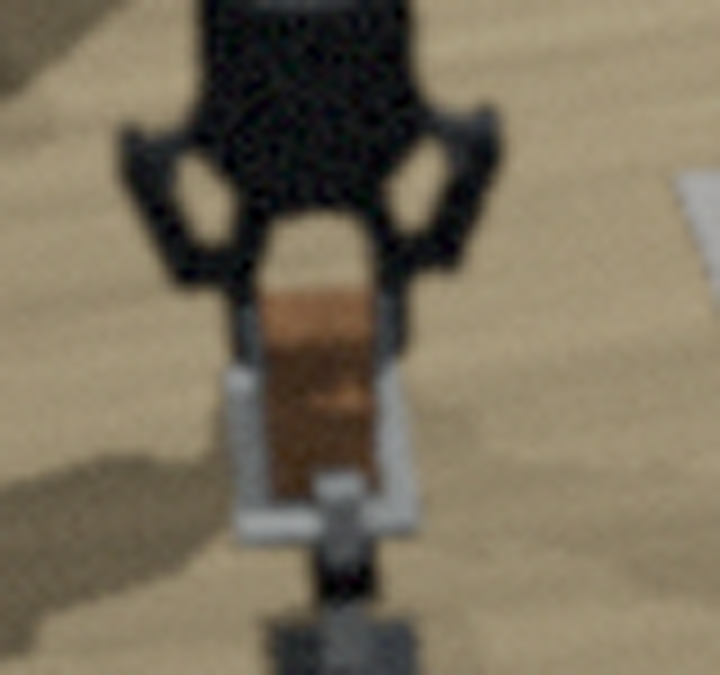

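```bash
python3 -m handwheel '[{"dx":-0.04,"dy":-0.03,"dz":0.1,"ax":0,"ay":0,"az":0},{"dx":0,"dy":0,"dz":0.06,"ax":0,"ay":0,"az":0},{"dx":0,"dy":0,"dz":0,"ax":0,"ay":0,"az":0}]'
python3 -m handwheel '[{"dx":0,"dy":0,"dz":0.06,"ax":0,"ay":0,"az":0},{"dx":0,"dy":0,"dz":0,"ax":0,"ay":0,"az":0}]'
```

```text
clock: 24.3
eef_pos: [0.4968, -0.0472, 0.0222]
tool_rot: [0.074, 0.997, -0.0, 0.0]
ft_force: [-0.6, -0.4, -0.6]
grip_width: 0.0379
clock: 24.5
eef_pos: [0.4965, -0.0472, 0.0205]
tool_rot: [0.074, 0.997, -0.0, -0.0]
ft_force: [0.8, -0.2, -1.1]
grip_width: 0.0383
```

```bash
python3 -m handwheel '[{"dx":0,"dy":0,"dz":0.04,"ax":0,"ay":0,"az":0},{"dx":0,"dy":0,"dz":0,"ax":0,"ay":0,"az":0}]'
python3 -m handwheel '[{"dx":0,"dy":0,"dz":0.04,"ax":0,"ay":0,"az":0},{"dx":0,"dy":0,"dz":0,"ax":0,"ay":0,"az":0}]'
```

```text
clock: 24.7
eef_pos: [0.4967, -0.0472, 0.0203]
tool_rot: [0.074, 0.997, -0.0, 0.0]
ft_force: [-2.3, -0.5, 5.3]
grip_width: 0.0381
clock: 24.9
eef_pos: [0.4967, -0.0472, 0.0203]
tool_rot: [0.074, 0.997, -0.0, 0.0]
ft_force: [-4.4, 0.2, 11.4]
grip_width: 0.0379
```

Contact. Release, lift, go to the plate at (.6015,.2645).

```bash
python3 -m handwheel '[{"dx":0,"dy":0,"dz":-0.04,"ax":0,"ay":0,"az":0},{"dx":0,"dy":0,"dz":0,"ax":0,"ay":0,"az":0},{"dx":0,"dy":0,"dz":0,"ax":0,"ay":0,"az":0},{"dx":0,"dy":0,"dz":0,"ax":0,"ay":0,"az":0}]' 0.3
python3 -m handwheel '[{"dx":0,"dy":0,"dz":-0.3,"ax":0,"ay":0,"az":0},{"dx":0,"dy":0,"dz":-0.6,"ax":0,"ay":0,"az":0},{"dx":0,"dy":0,"dz":-0.8,"ax":0,"ay":0,"az":0},{"dx":0,"dy":0,"dz":-0.8,"ax":0,"ay":0,"az":0},{"dx":0,"dy":0,"dz":-0.4,"ax":0,"ay":0,"az":0}]'
python3 go.py .6015 .2645 .09 1.626
```

```text
clock: 25.3
eef_pos: [0.4965, -0.0471, 0.0193]
tool_rot: [0.074, 0.997, 0.0, -0.0]
ft_force: [-0.0, 0.1, -1.5]
grip_width: 0.0557
clock: 25.8
eef_pos: [0.4978, -0.0473, 0.0941]
tool_rot: [0.074, 0.997, -0.0, 0.002]
ft_force: [0.3, -0.4, -0.3]
grip_width: 0.0554
clock 25.8 p [ 0.4978 -0.0473  0.0941] azY 1.423 tilt [ 0.003 -0.   ] j [-0.09  0.33 -0.21  1.02 -0.    0.05] F [ 0.3 -0.4 -0.3] w 0.0554
az units -1.35 | dx -4.83 dy 12.22 dz 0.17
```

```bash
python3 -m handwheel '[{"dx":0,"dy":0,"dz":0,"ax":0,"ay":0,"az":-0.68},{"dx":0,"dy":0,"dz":0,"ax":0,"ay":0,"az":-0.67},{"dx":-0.34,"dy":0.87,"dz":0,"ax":0,"ay":0,"az":0},{"dx":-0.34,"dy":0.87,"dz":0,"ax":0,"ay":0,"az":0},{"dx":-0.34,"dy":0.87,"dz":0,"ax":0,"ay":0,"az":0},{"dx":-0.34,"dy":0.87,"dz":0,"ax":0,"ay":0,"az":0},{"dx":-0.34,"dy":0.87,"dz":0,"ax":0,"ay":0,"az":0},{"dx":-0.34,"dy":0.87,"dz":0,"ax":0,"ay":0,"az":0},{"dx":-0.34,"dy":0.87,"dz":0,"ax":0,"ay":0,"az":0}]' 0.3
python3 -m handwheel '[{"dx":-0.34,"dy":0.87,"dz":0,"ax":0,"ay":0,"az":0},{"dx":-0.34,"dy":0.87,"dz":0,"ax":0,"ay":0,"az":0},{"dx":-0.34,"dy":0.87,"dz":0,"ax":0,"ay":0,"az":0},{"dx":-0.34,"dy":0.87,"dz":0,"ax":0,"ay":0,"az":0},{"dx":-0.34,"dy":0.87,"dz":0,"ax":0,"ay":0,"az":0},{"dx":-0.34,"dy":0.87,"dz":0,"ax":0,"ay":0,"az":0},{"dx":-0.34,"dy":0.87,"dz":0,"ax":0,"ay":0,"az":0},{"dx":0,"dy":0,"dz":0,"ax":0,"ay":0,"az":0},{"dx":0,"dy":0,"dz":0,"ax":0,"ay":0,"az":0}]'
python3 go.py .6015 .2645 -.006 1.626
python3 - <<'E'
from h import *
np.set_printoptions(suppress=True,precision=3)
d=snap("19")
for c,v in plates(d).items(): print(c,v[(v[:,0]>.4)&(abs(v[:,1])<.5)&(v[:,3]<75)])
crop(d["scene"],230,150,420,270,4,"pics/s19c.png")
crop(d["scene"],240,190,290,245,12,"pics/s19p.png")
crop(d["top"],290,190,340,260,8,"pics/t19p.png")
E
```

```text
clock: 26.7
eef_pos: [0.5477, 0.109, 0.0918]
tool_rot: [-0.027, 1.0, -0.0, -0.0]
ft_force: [1.0, 0.2, 0.6]
grip_width: 0.0553
clock: 27.6
eef_pos: [0.5983, 0.2635, 0.0914]
tool_rot: [-0.028, 1.0, -0.0, -0.001]
ft_force: [-0.7, -0.7, 0.2]
grip_width: 0.0554
clock 27.6 p [0.5983 0.2635 0.0914] azY 1.626 tilt [-0.001 -0.001] j [ 0.42  0.62  0.25  1.2  -0.    0.36] F [-0.7 -0.7  0.2] w 0.0554
az units 0.00 | dx -0.13 dy 0.03 dz 3.90
scene [[  0.603   0.265   0.062  67.746  37.379 362.797 222.199]]
top [[  0.498  -0.047  -0.142  71.512  38.758 310.153 237.965]]
```

View pics/s19c.png

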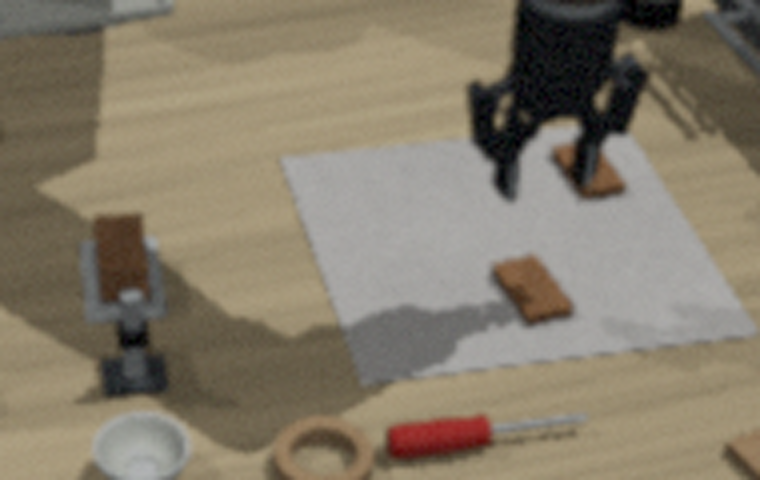

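View pics/s19p.png

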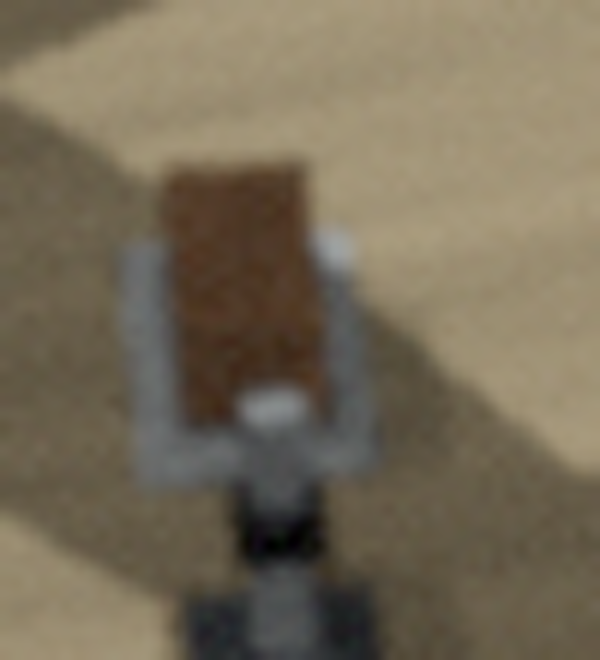

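View pics/t19p.png

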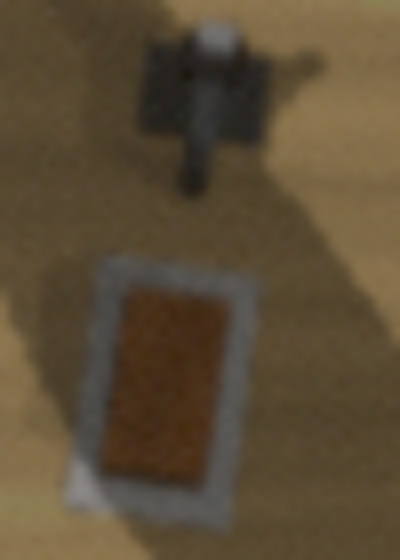

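Run:
```python
from h import *
for i in range(2):
  for c in("top","scene"):
    p=bot.camera(c)
    for n in("mark_low","mark_mid","mark_high"):
      print(c,n,[(round(t["confidence"],2),np.round(t["rect"],0).tolist()) for t in bot.trace(n,p)])
```

```text
top mark_low [(0.52, [441.0, 205.0, 32.0, 41.0])]
top mark_mid [(0.69, [315.0, 205.0, 15.0, 18.0])]
top mark_high [(0.37, [316.0, 204.0, 16.0, 20.0])]
scene mark_low [(0.55, [200.0, 217.0, 7.0, 29.0])]
scene mark_mid [(0.57, [264.0, 236.0, 17.0, 27.0]), (0.52, [204.0, 231.0, 42.0, 56.0]), (0.39, [363.0, 222.0, 21.0, 11.0])]
scene mark_high [(0.45, [265.0, 238.0, 20.0, 26.0])]
top mark_low [(0.35, [442.0, 203.0, 34.0, 44.0])]
top mark_mid [(0.55, [317.0, 203.0, 14.0, 16.0])]
top mark_high [(0.4, [280.0, 163.0, 26.0, 21.0])]
scene mark_low []
scene mark_mid [(0.74, [264.0, 237.0, 18.0, 27.0])]
scene mark_high []
```

```bash
python3 -m handwheel '[{"dx":-0.12,"dy":0.03,"dz":0.7,"ax":0,"ay":0,"az":0},{"dx":0,"dy":0,"dz":0.8,"ax":0,"ay":0,"az":0},{"dx":0,"dy":0,"dz":0.8,"ax":0,"ay":0,"az":0},{"dx":0,"dy":0,"dz":0.7,"ax":0,"ay":0,"az":0},{"dx":0,"dy":0,"dz":0.4,"ax":0,"ay":0,"az":0},{"dx":0,"dy":0,"dz":0.3,"ax":0,"ay":0,"az":0},{"dx":0,"dy":0,"dz":0.15,"ax":0,"ay":0,"az":0},{"dx":0,"dy":0,"dz":0,"ax":0,"ay":0,"az":0}]' 0.3
python3 go.py .6015 .2645 -.006 1.626
```

```text
clock: 29.3
eef_pos: [0.6018, 0.2643, -0.0042]
tool_rot: [-0.027, 1.0, -0.0, -0.0]
ft_force: [0.4, 0.3, -0.1]
grip_width: 0.0556
clock 29.3 p [ 0.6018  0.2643 -0.0042] azY 1.625 tilt [-0. -0.] j [ 0.41  0.71  0.15  1.01 -0.    0.36] F [ 0.4  0.3 -0.1] w 0.0556
az units -0.00 | dx 0.01 dy 0.01 dz 0.07
```

```bash
python3 -m handwheel '[{"dx":0,"dy":0,"dz":0.05,"ax":0,"ay":0,"az":0},{"dx":0,"dy":0,"dz":0,"ax":0,"ay":0,"az":0},{"dx":0,"dy":0,"dz":0,"ax":0,"ay":0,"az":0},{"dx":0,"dy":0,"dz":0,"ax":0,"ay":0,"az":0},{"dx":0,"dy":0,"dz":0,"ax":0,"ay":0,"az":0}]' -0.5
python3 -m handwheel '[{"dx":0,"dy":0,"dz":-0.2,"ax":0,"ay":0,"az":0},{"dx":0,"dy":0,"dz":-0.6,"ax":0,"ay":0,"az":0},{"dx":0,"dy":0,"dz":-0.8,"ax":0,"ay":0,"az":0},{"dx":0,"dy":0,"dz":-0.8,"ax":0,"ay":0,"az":0},{"dx":0,"dy":0,"dz":-0.8,"ax":0,"ay":0,"az":0},{"dx":0,"dy":0,"dz":-0.8,"ax":0,"ay":0,"az":0},{"dx":0,"dy":0,"dz":0,"ax":0,"ay":0,"az":0}]'
python3 go.py .4963 -.0467 .09 1.423
 python3 -c "
from h import *
d=snap('20',('scene',)); crop(d['scene'],320,140,410,240,6,'pics/s20c.png')"
```

```text
clock: 29.8
eef_pos: [0.6027, 0.2648, -0.0041]
tool_rot: [-0.027, 1.0, 0.0, 0.001]
ft_force: [-0.1, 0.3, 4.9]
grip_width: 0.0375
clock: 30.5
eef_pos: [0.6039, 0.2652, 0.0988]
tool_rot: [-0.027, 1.0, 0.001, 0.003]
ft_force: [1.8, 0.1, -0.5]
grip_width: 0.0378
clock 30.5 p [0.6039 0.2652 0.0988] azY 1.625 tilt [0.006 0.003] j [ 0.41  0.62  0.27  1.22 -0.    0.36] F [ 1.8  0.1 -0.5] w 0.0378
az units 1.35 | dx 2.42 dy -12.98 dz 0.35
```

View pics/s20c.png

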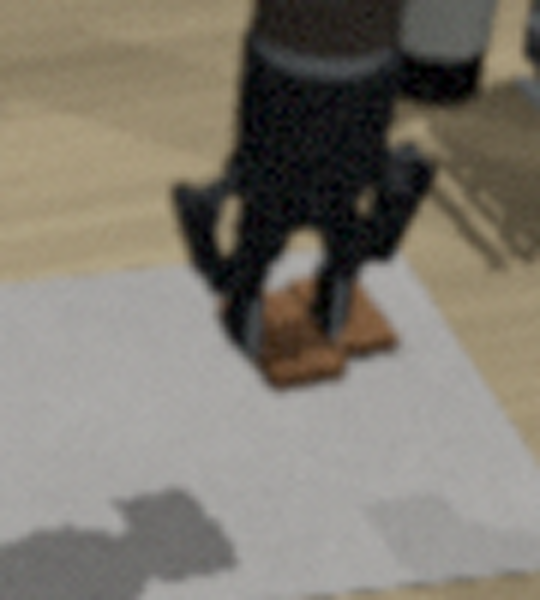

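```bash
python3 -m handwheel '[{"dx":0,"dy":0,"dz":0,"ax":0,"ay":0,"az":0.68},{"dx":0,"dy":0,"dz":0,"ax":0,"ay":0,"az":0.67},{"dx":0.17,"dy":-0.93,"dz":0,"ax":0,"ay":0,"az":0},{"dx":0.17,"dy":-0.93,"dz":0,"ax":0,"ay":0,"az":0},{"dx":0.17,"dy":-0.93,"dz":0,"ax":0,"ay":0,"az":0},{"dx":0.17,"dy":-0.93,"dz":0,"ax":0,"ay":0,"az":0},{"dx":0.17,"dy":-0.93,"dz":0,"ax":0,"ay":0,"az":0},{"dx":0.17,"dy":-0.93,"dz":0,"ax":0,"ay":0,"az":0},{"dx":0.17,"dy":-0.93,"dz":0,"ax":0,"ay":0,"az":0}]'
python3 -m handwheel '[{"dx":0.17,"dy":-0.93,"dz":0,"ax":0,"ay":0,"az":0},{"dx":0.17,"dy":-0.93,"dz":0,"ax":0,"ay":0,"az":0},{"dx":0.17,"dy":-0.93,"dz":0,"ax":0,"ay":0,"az":0},{"dx":0.17,"dy":-0.93,"dz":0,"ax":0,"ay":0,"az":0},{"dx":0.17,"dy":-0.93,"dz":0,"ax":0,"ay":0,"az":0},{"dx":0.17,"dy":-0.93,"dz":0,"ax":0,"ay":0,"az":0},{"dx":0.17,"dy":-0.93,"dz":0,"ax":0,"ay":0,"az":0},{"dx":0,"dy":0,"dz":0,"ax":0,"ay":0,"az":0},{"dx":0,"dy":0,"dz":0,"ax":0,"ay":0,"az":0}]'
python3 go.py .4963 -.0467 .038 1.423
```

```text
clock: 31.45
eef_pos: [0.5468, 0.1066, 0.093]
tool_rot: [0.074, 0.997, -0.0, -0.001]
ft_force: [-0.0, -0.1, 0.4]
grip_width: 0.0377
clock: 32.35
eef_pos: [0.4941, -0.049, 0.0937]
tool_rot: [0.074, 0.997, 0.0, -0.001]
ft_force: [-0.1, -0.1, -0.8]
grip_width: 0.0378
clock 32.4 p [ 0.4941 -0.049   0.0937] azY 1.422 tilt [-0.002  0.001] j [-0.1   0.33 -0.22  1.03  0.    0.05] F [-0.1 -0.1 -0.8] w 0.0378
az units -0.01 | dx -0.07 dy 0.10 dz 2.23
```

```bash
python3 -m handwheel '[{"dx":-0.07,"dy":0.1,"dz":0.6,"ax":0,"ay":0,"az":0},{"dx":0,"dy":0,"dz":0.7,"ax":0,"ay":0,"az":0},{"dx":0,"dy":0,"dz":0.5,"ax":0,"ay":0,"az":0},{"dx":0,"dy":0,"dz":0.3,"ax":0,"ay":0,"az":0},{"dx":0,"dy":0,"dz":0.1,"ax":0,"ay":0,"az":0},{"dx":0,"dy":0,"dz":0,"ax":0,"ay":0,"az":0},{"dx":0,"dy":0,"dz":0,"ax":0,"ay":0,"az":0}]'
python3 go.py .4963 -.0467 .034 1.423
 python3 -c "
from h import *
d=snap('21',('scene',)); crop(d['scene'],225,170,305,245,9,'pics/s21c.png')"
```

```text
clock: 33.05
eef_pos: [0.4976, -0.0465, 0.04]
tool_rot: [0.074, 0.997, 0.0, 0.0]
ft_force: [-0.3, 0.0, -1.1]
grip_width: 0.0378
clock 33.0 p [ 0.4976 -0.0465  0.04  ] azY 1.423 tilt [ 0.001 -0.   ] j [-0.09  0.39 -0.28  0.89  0.    0.05] F [-0.3  0.  -1.1] w 0.0378
az units 0.00 | dx 0.05 dy -0.02 dz 0.24
```

View pics/s21c.png

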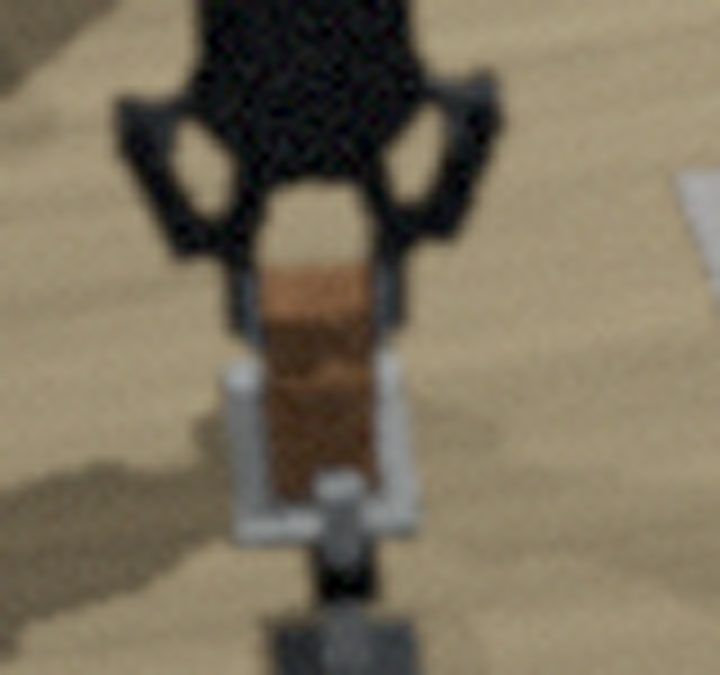

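```bash
python3 -m handwheel '[{"dx":0.05,"dy":-0.02,"dz":0.1,"ax":0,"ay":0,"az":0},{"dx":0,"dy":0,"dz":0.1,"ax":0,"ay":0,"az":0},{"dx":0,"dy":0,"dz":0,"ax":0,"ay":0,"az":0}]'
python3 -m handwheel '[{"dx":0,"dy":0,"dz":0.06,"ax":0,"ay":0,"az":0},{"dx":0,"dy":0,"dz":0,"ax":0,"ay":0,"az":0}]'
python3 -m handwheel '[{"dx":0,"dy":0,"dz":0.05,"ax":0,"ay":0,"az":0},{"dx":0,"dy":0,"dz":0,"ax":0,"ay":0,"az":0}]'
```

```text
clock: 33.4
eef_pos: [0.4959, -0.0471, 0.0349]
tool_rot: [0.074, 0.997, -0.0, 0.0]
ft_force: [-1.1, -0.6, 1.1]
grip_width: 0.0381
clock: 33.6
eef_pos: [0.496, -0.0471, 0.0347]
tool_rot: [0.074, 0.997, -0.0, 0.001]
ft_force: [-4.2, 0.5, 12.9]
grip_width: 0.0375
clock: 33.8
eef_pos: [0.496, -0.0471, 0.0347]
tool_rot: [0.074, 0.997, -0.0, 0.001]
ft_force: [-7.3, 0.4, 21.5]
grip_width: 0.0375
```

```bash
python3 -m handwheel '[{"dx":0,"dy":0,"dz":-0.1,"ax":0,"ay":0,"az":0},{"dx":0,"dy":0,"dz":0,"ax":0,"ay":0,"az":0}]'
python3 -m handwheel '[{"dx":0,"dy":0,"dz":0,"ax":0,"ay":0,"az":0},{"dx":0,"dy":0,"dz":0,"ax":0,"ay":0,"az":0},{"dx":0,"dy":0,"dz":0,"ax":0,"ay":0,"az":0},{"dx":0,"dy":0,"dz":0,"ax":0,"ay":0,"az":0}]' 0.3
python3 -m handwheel '[{"dx":0,"dy":0,"dz":-0.3,"ax":0,"ay":0,"az":0},{"dx":0,"dy":0,"dz":-0.6,"ax":0,"ay":0,"az":0},{"dx":0,"dy":0,"dz":-0.8,"ax":0,"ay":0,"az":0},{"dx":0,"dy":0,"dz":-0.8,"ax":0,"ay":0,"az":0},{"dx":0,"dy":0,"dz":-0.8,"ax":0,"ay":0,"az":0},{"dx":0,"dy":0,"dz":-0.8,"ax":0,"ay":0,"az":0},{"dx":0,"dy":0,"dz":0,"ax":0,"ay":0,"az":0}]' 0.5
python3 go.py .4737 -.2355 .12 1.587
```

```text
clock: 34.0
eef_pos: [0.4962, -0.0471, 0.0348]
tool_rot: [0.074, 0.997, -0.0, 0.001]
ft_force: [-0.2, -0.6, 9.0]
grip_width: 0.0379
clock: 34.4
eef_pos: [0.4956, -0.0469, 0.034]
tool_rot: [0.074, 0.997, 0.0, -0.0]
ft_force: [0.1, -0.2, 0.2]
grip_width: 0.0553
clock: 35.1
eef_pos: [0.4981, -0.0472, 0.1402]
tool_rot: [0.074, 0.997, -0.0, 0.003]
ft_force: [0.6, 0.6, -0.1]
grip_width: 0.064
clock 35.1 p [ 0.4981 -0.0472  0.1402] azY 1.423 tilt [ 0.006 -0.001] j [-0.09  0.29 -0.15  1.13  0.    0.05] F [ 0.6  0.6 -0.1] w 0.064
az units -1.09 | dx 1.10 dy -7.52 dz 0.81
```

```bash
python3 -m handwheel '[{"dx":0,"dy":0,"dz":0.4,"ax":0,"ay":0,"az":-0.55},{"dx":0,"dy":0,"dz":0.4,"ax":0,"ay":0,"az":-0.54},{"dx":0.14,"dy":-0.94,"dz":0,"ax":0,"ay":0,"az":0},{"dx":0.14,"dy":-0.94,"dz":0,"ax":0,"ay":0,"az":0},{"dx":0.14,"dy":-0.94,"dz":0,"ax":0,"ay":0,"az":0},{"dx":0.14,"dy":-0.94,"dz":0,"ax":0,"ay":0,"az":0},{"dx":0.14,"dy":-0.94,"dz":0,"ax":0,"ay":0,"az":0},{"dx":0.14,"dy":-0.94,"dz":0,"ax":0,"ay":0,"az":0},{"dx":0.14,"dy":-0.94,"dz":0,"ax":0,"ay":0,"az":0},{"dx":0.14,"dy":-0.94,"dz":0,"ax":0,"ay":0,"az":0},{"dx":0,"dy":0,"dz":0,"ax":0,"ay":0,"az":0},{"dx":0,"dy":0,"dz":0,"ax":0,"ay":0,"az":0}]' 0.3
python3 go.py .4737 -.2355 .03 1.587
python3 - <<'E'
from h import *
np.set_printoptions(suppress=True,precision=3)
d=snap("22")
for z in (.054,):
  for c,v in plates(d,z).items(): print(c,v[(v[:,0]>.4)&(abs(v[:,1])<.5)&(v[:,3]<130)])
for c,v in plates(d,.015).items(): print(c,v[(v[:,0]>.4)&(abs(v[:,1])<.5)&(v[:,3]<75)])
crop(d["scene"],170,150,300,260,5,"pics/s22c.png")
crop(d["top"],280,170,410,290,5,"pics/t22c.png")
E
```

```text
clock: 36.3
eef_pos: [0.4701, -0.2353, 0.1161]
tool_rot: [-0.007, 1.0, 0.001, -0.001]
ft_force: [0.4, 0.4, -0.3]
grip_width: 0.0555
clock 36.3 p [ 0.4701 -0.2353  0.1161] azY 1.585 tilt [-0.001  0.001] j [-0.46  0.36 -0.11  1.11  0.   -0.48] F [ 0.4  0.4 -0.3] w 0.0555
az units -0.01 | dx -0.14 dy -0.01 dz 3.44
scene [[  0.778   0.118   1.489  77.612  35.44  339.173 258.876]
 [  0.518  -0.05   -0.163 112.069  31.862 259.385 212.238]
 [  0.512   0.348  -0.008  64.481  36.044 376.421 192.184]]
top [[  0.456   0.366  -0.005  60.459  33.729 172.332 249.769]
 [  0.493  -0.046  -0.15   70.483  38.273 310.491 237.578]
 [  0.732   0.129   1.504  77.076  29.279 253.69  161.15 ]]
scene [[  0.463   0.375  -0.008  67.418  37.686 376.421 192.184]]
top [[  0.461   0.376  -0.005  62.173  34.685 172.332 249.769]
 [  0.499  -0.048  -0.15   72.481  39.358 310.491 237.578]]
```

View pics/s22c.png

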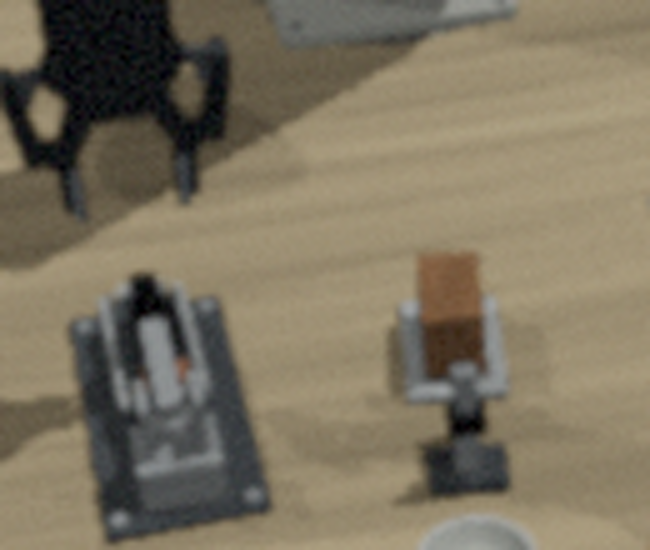

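View pics/t22c.png

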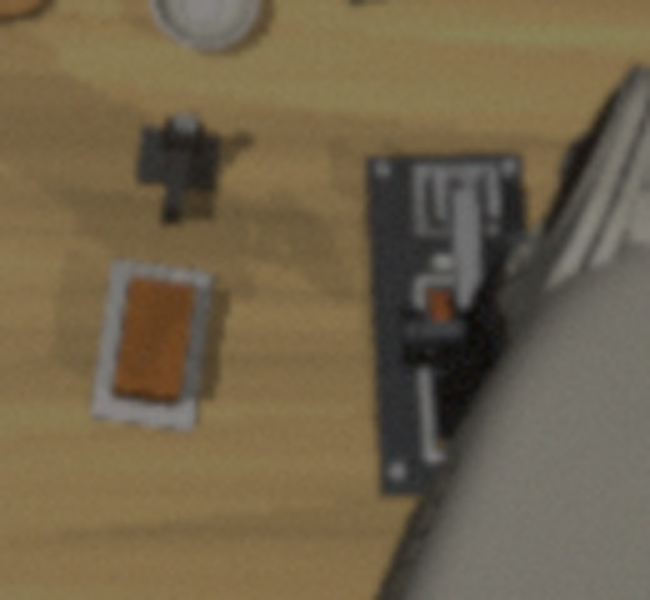

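Run:
```python
from h import *
T=pickle.load(open("top1.pkl","rb"));S=pickle.load(open("scene1.pkl","rb"))
k=lambda pts,a,b,s:[[a+(x+.5)/s-.5,b+(y+.5)/s-.5] for x,y in pts]
print(onz(T,k([(530,165),(537,325)],285,180,6),.066).round(4))
print(onz(S,k([(172,150),(172,175),(185,205),(203,300)],170,180,6),.066).round(4))
for t in (0.017,):
  u=np.array([np.cos(t),np.sin(t)]);c=np.array([.4789,-.2354])
  for x,z in((-.03,.07),(-.03,.054),(.02,.07),(.095,.062)): 
    X=np.r_[c+x*u,z]; print(x,z,"T",((proj(T,X)[0]-[285,180]+.5)*6).round(),"S",((proj(S,X)[0]-[170,180]+.5)*6).round())
```

```text
[[ 0.5852 -0.2353  0.066 ]
 [ 0.5036 -0.2362  0.066 ]]
[[ 0.4461 -0.2334  0.066 ]
 [ 0.4678 -0.2357  0.066 ]
 [ 0.4948 -0.2319  0.066 ]
 [ 0.5726 -0.2316  0.066 ]]
-0.03 0.07 T [542. 434.] S [167. 148.]
-0.03 0.054 T [536. 438.] S [171. 172.]
0.02 0.07 T [537. 334.] S [179. 205.]
0.095 0.062 T [527. 189.] S [200. 309.]
```

```bash
python3 -m handwheel '[{"dx":-0.12,"dy":0,"dz":0.6,"ax":0,"ay":0,"az":0},{"dx":0,"dy":0,"dz":0.7,"ax":0,"ay":0,"az":0},{"dx":0,"dy":0,"dz":0.6,"ax":0,"ay":0,"az":0},{"dx":0,"dy":0,"dz":0.4,"ax":0,"ay":0,"az":0},{"dx":0,"dy":0,"dz":0.2,"ax":0,"ay":0,"az":0},{"dx":0,"dy":0,"dz":0,"ax":0,"ay":0,"az":0}]' -0.1
python3 go.py .4737 -.2355 .034 1.587
python3 -c "
from h import *
d=snap('23'); crop(d['scene'],165,150,245,250,6,'pics/s23c.png')"
```

```text
clock: 37.0
eef_pos: [0.4734, -0.2346, 0.0538]
tool_rot: [-0.008, 1.0, 0.0, -0.001]
ft_force: [-0.3, 1.2, -0.3]
grip_width: 0.0385
clock 37.0 p [ 0.4734 -0.2346  0.0538] azY 1.587 tilt [-0.001  0.001] j [-0.46  0.43 -0.19  0.96  0.   -0.48] F [-0.3  1.2 -0.3] w 0.0385
az units 0.00 | dx -0.01 dy -0.03 dz 0.79
```

View pics/s23c.png

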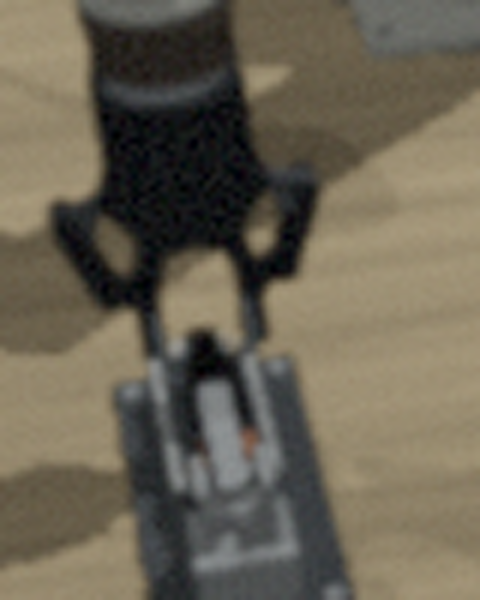

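```bash
python3 -m handwheel '[{"dx":0,"dy":-0.02,"dz":0.3,"ax":0,"ay":0,"az":0},{"dx":0,"dy":0,"dz":0.25,"ax":0,"ay":0,"az":0},{"dx":0,"dy":0,"dz":0.15,"ax":0,"ay":0,"az":0},{"dx":0,"dy":0,"dz":0,"ax":0,"ay":0,"az":0}]' -0.1
python3 go.py .4737 -.2355 .034 1.587
python3 -c "
from h import *
d=snap('24',('scene',)); crop(d['scene'],165,150,245,250,6,'pics/s24c.png')"
```

```text
clock: 37.5
eef_pos: [0.473, -0.2356, 0.036]
tool_rot: [-0.008, 1.0, 0.0, -0.001]
ft_force: [0.0, -0.1, -0.2]
grip_width: 0.0387
clock 37.5 p [ 0.473  -0.2356  0.036 ] azY 1.586 tilt [-0.002  0.001] j [-0.46  0.45 -0.21  0.92 -0.   -0.48] F [ 0.  -0.1 -0.2] w 0.0387
az units -0.00 | dx -0.03 dy 0.00 dz 0.08
```

View pics/s24c.png

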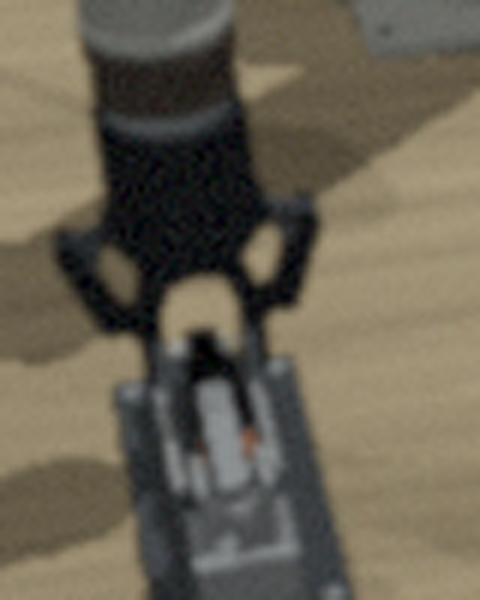

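```bash
python3 -m handwheel '[{"dx":0,"dy":0,"dz":0,"ax":0,"ay":0,"az":0},{"dx":0,"dy":0,"dz":0,"ax":0,"ay":0,"az":0},{"dx":0,"dy":0,"dz":0,"ax":0,"ay":0,"az":0},{"dx":0,"dy":0,"dz":0,"ax":0,"ay":0,"az":0}]' -1
python3 go.py .4737 -.2355 .034 1.587
python3 -c "
from h import *
d=snap('25',('scene',)); crop(d['scene'],165,150,245,250,6,'pics/s25c.png')"
```

```text
clock: 37.95
eef_pos: [0.4739, -0.2358, 0.0371]
tool_rot: [-0.008, 1.0, -0.0, 0.0]
ft_force: [-1.5, 0.7, 1.8]
grip_width: 0.0167
clock 38.0 p [ 0.4739 -0.2358  0.0371] azY 1.587 tilt [ 0. -0.] j [-0.46  0.45 -0.21  0.92  0.   -0.48] F [-1.5  0.7  1.8] w 0.0167
az units -0.00 | dx 0.01 dy 0.01 dz 0.13
```

View pics/s25c.png

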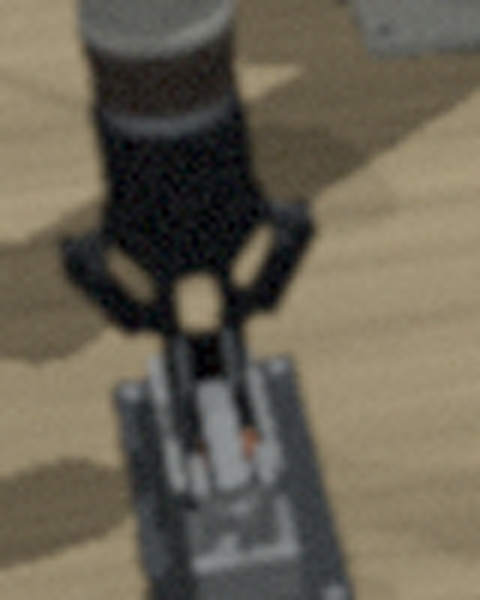

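```bash
python3 -c "
import numpy as np
t=np.linspace(0,1.9,21)
for i in range(20): print(round(t[i+1],3),round(-(np.cos(t[i])-np.cos(t[i+1]))*4,2),round(-(np.sin(t[i+1])-np.sin(t[i]))*4,2))"
```

```text
0.095 -0.02 -0.38
0.19 -0.05 -0.38
0.285 -0.09 -0.37
0.38 -0.12 -0.36
0.475 -0.16 -0.35
0.57 -0.19 -0.33
0.665 -0.22 -0.31
0.76 -0.25 -0.29
0.855 -0.27 -0.26
0.95 -0.3 -0.24
1.045 -0.32 -0.21
1.14 -0.34 -0.17
1.235 -0.35 -0.14
1.33 -0.36 -0.11
1.425 -0.37 -0.07
1.52 -0.38 -0.04
1.615 -0.38 -0.0
1.71 -0.38 0.03
1.805 -0.37 0.07
1.9 -0.36 0.11
```

```bash
python3 -m handwheel '[{"dx":-0.02,"dy":0,"dz":-0.38,"ax":0,"ay":0,"az":0},{"dx":-0.05,"dy":0,"dz":-0.38,"ax":0,"ay":0,"az":0},{"dx":-0.09,"dy":0,"dz":-0.37,"ax":0,"ay":0,"az":0},{"dx":-0.12,"dy":0,"dz":-0.36,"ax":0,"ay":0,"az":0},{"dx":0,"dy":0,"dz":0,"ax":0,"ay":0,"az":0}]'
python3 -m handwheel '[{"dx":-0.16,"dy":0,"dz":-0.35,"ax":0,"ay":0,"az":0},{"dx":-0.19,"dy":0,"dz":-0.33,"ax":0,"ay":0,"az":0},{"dx":-0.22,"dy":0,"dz":-0.31,"ax":0,"ay":0,"az":0},{"dx":0,"dy":0,"dz":0,"ax":0,"ay":0,"az":0}]'
python3 -c "
from h import *
d=snap('26',('scene',)); crop(d['scene'],165,130,245,250,5,'pics/s26c.png')"
```

```text
clock: 38.5
eef_pos: [0.4825, -0.2356, 0.0746]
tool_rot: [-0.008, 1.0, 0.0, 0.001]
ft_force: [4.7, -0.8, -7.6]
grip_width: 0.0166
clock: 38.9
eef_pos: [0.4965, -0.2353, 0.0983]
tool_rot: [-0.008, 1.0, 0.0, 0.001]
ft_force: [6.3, -2.0, -9.4]
grip_width: 0.0166
```

View pics/s26c.png

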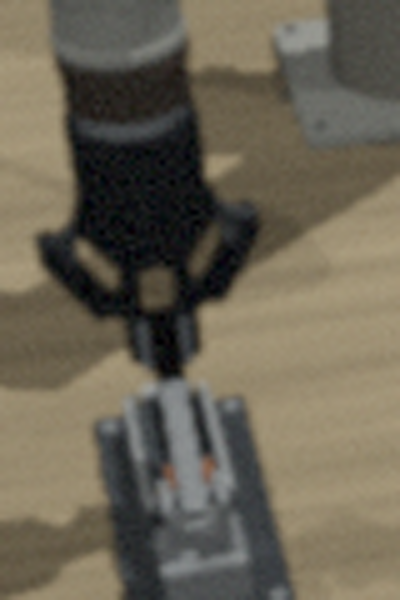

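```bash
python3 -m handwheel '[{"dx":-0.29,"dy":0,"dz":-0.28,"ax":0,"ay":0,"az":0},{"dx":-0.3,"dy":0,"dz":-0.25,"ax":0,"ay":0,"az":0},{"dx":-0.32,"dy":0,"dz":-0.23,"ax":0,"ay":0,"az":0},{"dx":-0.33,"dy":0,"dz":-0.2,"ax":0,"ay":0,"az":0},{"dx":0,"dy":0,"dz":0,"ax":0,"ay":0,"az":0}]'
python3 -m handwheel '[{"dx":-0.34,"dy":0,"dz":-0.17,"ax":0,"ay":0,"az":0},{"dx":-0.35,"dy":0,"dz":-0.14,"ax":0,"ay":0,"az":0},{"dx":-0.36,"dy":0,"dz":-0.11,"ax":0,"ay":0,"az":0},{"dx":0,"dy":0,"dz":0,"ax":0,"ay":0,"az":0}]'
```

```text
clock: 39.45
eef_pos: [0.5265, -0.2346, 0.1226]
tool_rot: [-0.008, 1.0, 0.0, -0.0]
ft_force: [1.2, -0.6, -11.5]
grip_width: 0.0164
clock: 39.85
eef_pos: [0.5532, -0.234, 0.1328]
tool_rot: [-0.008, 1.0, 0.001, -0.0]
ft_force: [0.7, -0.4, -15.2]
grip_width: 0.0166
```

```bash
python3 -m handwheel '[{"dx":-0.37,"dy":0,"dz":-0.02,"ax":0,"ay":0,"az":0},{"dx":-0.38,"dy":0,"dz":0,"ax":0,"ay":0,"az":0},{"dx":-0.38,"dy":0,"dz":0.02,"ax":0,"ay":0,"az":0},{"dx":0,"dy":0,"dz":0,"ax":0,"ay":0,"az":0}]'
python3 -m handwheel '[{"dx":-0.38,"dy":0,"dz":0.05,"ax":0,"ay":0,"az":0},{"dx":-0.37,"dy":0,"dz":0.08,"ax":0,"ay":0,"az":0},{"dx":0,"dy":0,"dz":0,"ax":0,"ay":0,"az":0}]'
python3 -c "
from h import *
d=snap('27',('scene',)); crop(d['scene'],165,130,245,250,5,'pics/s27c.png')"
```

```text
clock: 40.25
eef_pos: [0.5815, -0.2335, 0.1345]
tool_rot: [-0.008, 1.0, 0.0, 0.001]
ft_force: [-2.8, 3.2, -6.2]
grip_width: 0.0161
clock: 40.55
eef_pos: [0.6017, -0.2332, 0.132]
tool_rot: [-0.008, 1.0, 0.0, 0.003]
ft_force: [-0.9, 4.7, -2.8]
grip_width: 0.0128
```

View pics/s27c.png

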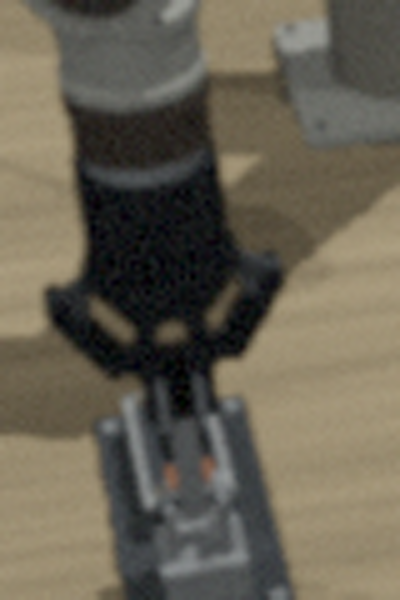

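```bash
python3 -c "
from h import *
d=snap('28'); crop(d['scene'],180,170,240,240,10,'pics/s28c.png'); crop(d['top'],330,170,430,270,6,'pics/t28c.png')
for t in bot.trace('clamp_grip',d['scene'])[:2]: print(t['confidence'],t['rect'])"
```

```text
0.51 [199.5, 213.9, 12.0, 33.1]
```

View pics/s28c.png

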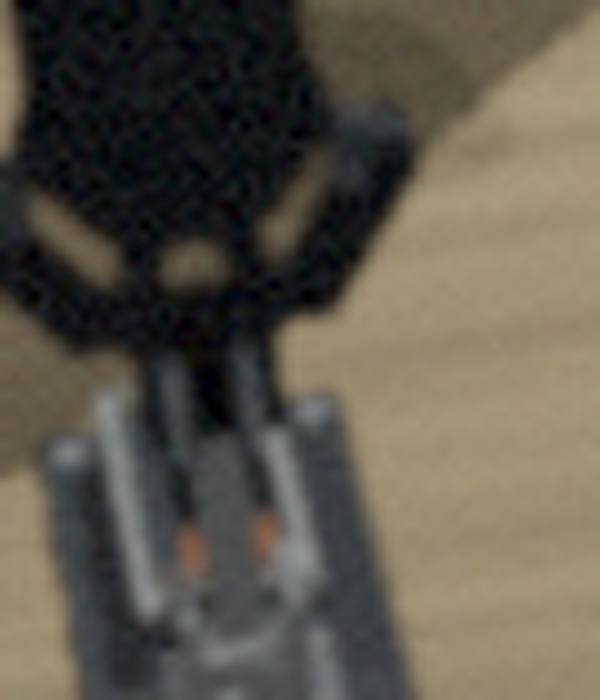

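View pics/t28c.png

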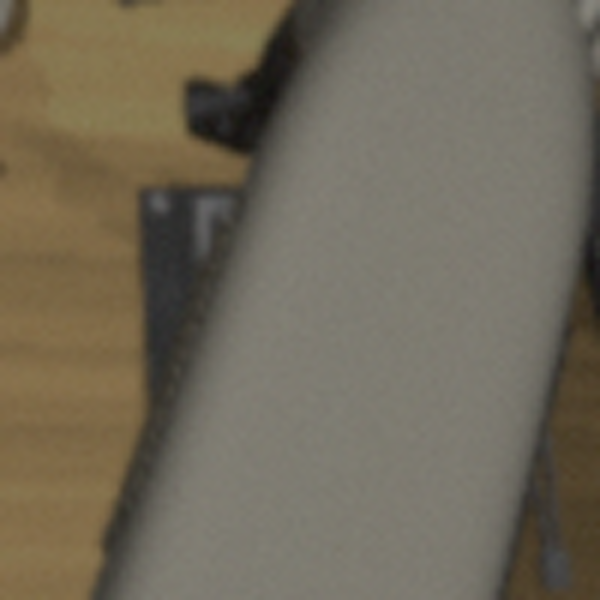

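```bash
python3 -m handwheel '[{"dx":-0.2,"dy":0,"dz":0.06,"ax":0,"ay":0,"az":0},{"dx":-0.15,"dy":0,"dz":0.05,"ax":0,"ay":0,"az":0},{"dx":0,"dy":0,"dz":0,"ax":0,"ay":0,"az":0},{"dx":0,"dy":0,"dz":0,"ax":0,"ay":0,"az":0}]'
python3 -m handwheel '[{"dx":-0.1,"dy":0,"dz":0.05,"ax":0,"ay":0,"az":0},{"dx":0,"dy":0,"dz":0,"ax":0,"ay":0,"az":0},{"dx":0,"dy":0,"dz":0,"ax":0,"ay":0,"az":0}]'
```

```text
clock: 41.15
eef_pos: [0.6111, -0.2349, 0.1309]
tool_rot: [-0.008, 1.0, -0.002, 0.004]
ft_force: [2.0, 0.8, 7.0]
grip_width: 0.0
clock: 41.45
eef_pos: [0.6141, -0.2349, 0.1302]
tool_rot: [-0.008, 1.0, -0.002, 0.005]
ft_force: [2.0, 2.1, 8.0]
grip_width: -0.0
```

```bash
python3 -m handwheel '[{"dx":0,"dy":0,"dz":-0.3,"ax":0,"ay":0,"az":0},{"dx":0,"dy":0,"dz":-0.6,"ax":0,"ay":0,"az":0},{"dx":0,"dy":0,"dz":-0.8,"ax":0,"ay":0,"az":0},{"dx":0,"dy":0,"dz":-0.6,"ax":0,"ay":0,"az":0},{"dx":0,"dy":0,"dz":0,"ax":0,"ay":0,"az":0}]'
python3 -c "
from h import *
d=snap('29'); crop(d['scene'],160,110,250,250,5,'pics/s29c.png')"
```

```text
clock: 41.95
eef_pos: [0.6121, -0.235, 0.187]
tool_rot: [-0.008, 1.0, -0.002, 0.003]
ft_force: [0.9, 0.4, 0.7]
grip_width: -0.0001
```

View pics/s29c.png

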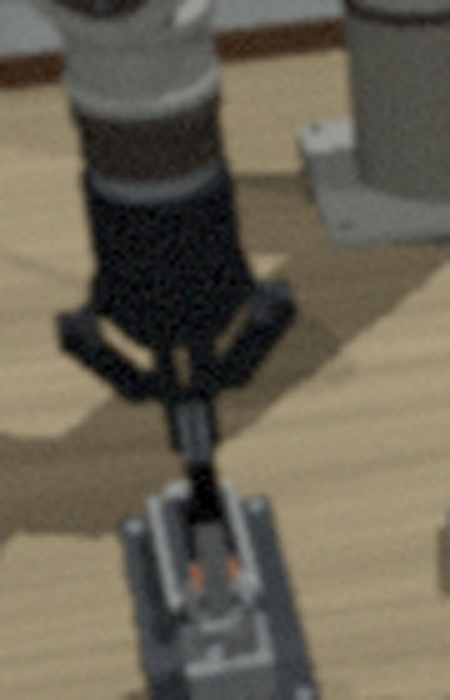

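```bash
python3 -c "
from h import *
p=pickle.load(open('scene29.pkl','rb'))
for th in (1.4,1.57,1.75,1.85,1.95):
  print(th,[((proj(p,[.574-r*np.cos(th),-.2338,.062+r*np.sin(th)])[0]-[160,110]+.5)*5).round() for r in (0,.075,.125)])
"
```

```text
1.4 [array([217., 608.]), array([200., 496.]), array([188., 418.])]
1.57 [array([217., 608.]), array([202., 508.]), array([192., 437.])]
1.75 [array([217., 608.]), array([205., 523.]), array([196., 463.])]
1.85 [array([217., 608.]), array([207., 534.]), array([199., 480.])]
1.95 [array([217., 608.]), array([209., 545.]), array([203., 499.])]
```

```bash
python3 -m handwheel '[{"dx":0.3,"dy":0,"dz":-0.8,"ax":0,"ay":0,"az":0},{"dx":0.8,"dy":0,"dz":-0.5,"ax":0,"ay":0,"az":0},{"dx":0.8,"dy":0,"dz":0,"ax":0,"ay":0,"az":0},{"dx":0.8,"dy":0,"dz":0,"ax":0,"ay":0,"az":0},{"dx":0.8,"dy":0,"dz":0,"ax":0,"ay":0,"az":0},{"dx":0,"dy":0,"dz":0,"ax":0,"ay":0,"az":0}]'
python3 -c "
from h import *
d=snap('30'); crop(d['scene'],160,110,250,250,5,'pics/s30c.png'); crop(d['top'],330,150,430,290,5,'pics/t30c.png')"
```

```text
clock: 42.65
eef_pos: [0.5202, -0.235, 0.2151]
tool_rot: [-0.007, 1.0, 0.0, -0.002]
ft_force: [-0.5, -0.6, -0.1]
grip_width: 0.0002
```

View pics/s30c.png

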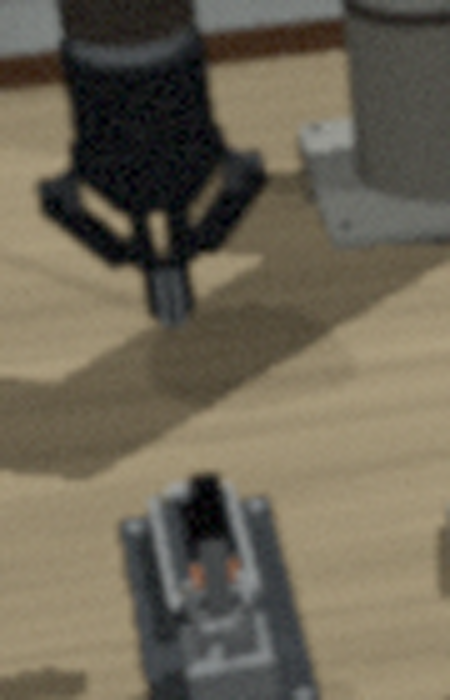

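View pics/t30c.png

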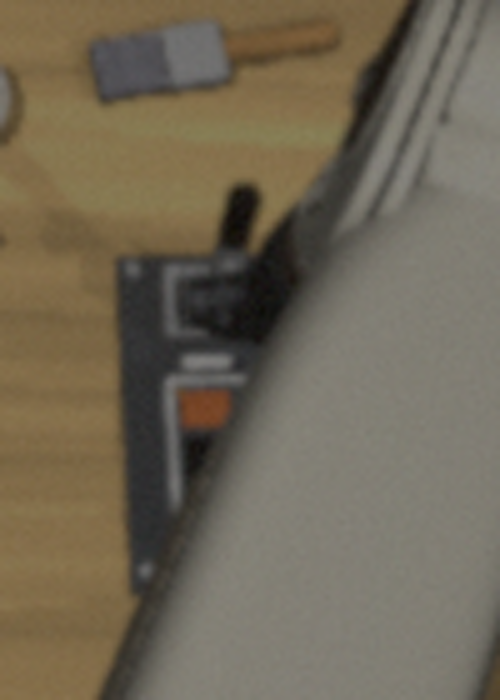

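```bash
python3 go.py .4789 -.2354 .10 1.5873
```

```text
clock 42.8 p [ 0.5228 -0.2352  0.2154] azY 1.586 tilt [-0.001  0.   ] j [-0.42  0.39  0.2   1.39  0.   -0.44] F [1.  0.2 0.2] w 0.0002
az units -0.01 | dx 1.75 dy 0.02 dz 4.62
```

```bash
python3 -m handwheel '[{"dx":0.6,"dy":0,"dz":0,"ax":0,"ay":0,"az":0},{"dx":0.6,"dy":0,"dz":0,"ax":0,"ay":0,"az":0},{"dx":0.55,"dy":0,"dz":0.6,"ax":0,"ay":0,"az":0},{"dx":0,"dy":0,"dz":0.8,"ax":0,"ay":0,"az":0},{"dx":0,"dy":0,"dz":0.8,"ax":0,"ay":0,"az":0},{"dx":0,"dy":0,"dz":0.8,"ax":0,"ay":0,"az":0},{"dx":0,"dy":0,"dz":0.8,"ax":0,"ay":0,"az":0},{"dx":0,"dy":0,"dz":0.8,"ax":0,"ay":0,"az":0},{"dx":0,"dy":0,"dz":0.6,"ax":0,"ay":0,"az":0},{"dx":0,"dy":0,"dz":0,"ax":0,"ay":0,"az":0},{"dx":0,"dy":0,"dz":0,"ax":0,"ay":0,"az":0}]' 0.65
python3 go.py .4789 -.2354 .003 1.5873
python3 -c "
from h import *
d=snap('31',('scene',)); crop(d['scene'],160,130,250,250,6,'pics/s31c.png')"
```

```text
clock: 43.85
eef_pos: [0.4797, -0.2357, 0.0857]
tool_rot: [-0.008, 1.0, 0.0, -0.0]
ft_force: [1.0, -0.5, 0.1]
grip_width: 0.0703
clock 43.9 p [ 0.4797 -0.2357  0.0857] azY 1.587 tilt [-0.001  0.   ] j [-0.46  0.4  -0.13  1.04  0.   -0.47] F [ 1.  -0.5  0.1] w 0.0703
az units -0.00 | dx 0.03 dy 0.01 dz 3.31
```

View pics/s31c.png

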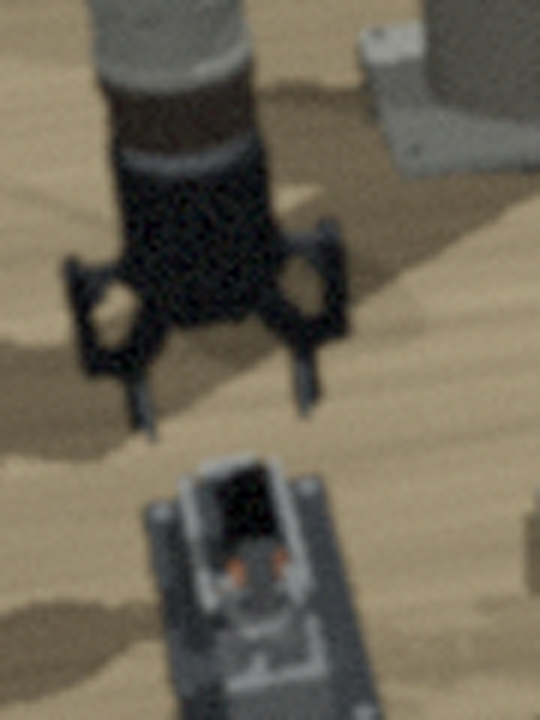

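Handle leans back over the bracket; frame is free. Descend slowly.

```bash
python3 -m handwheel '[{"dx":0.03,"dy":0,"dz":0.7,"ax":0,"ay":0,"az":0},{"dx":0,"dy":0,"dz":0.7,"ax":0,"ay":0,"az":0},{"dx":0,"dy":0,"dz":0.7,"ax":0,"ay":0,"az":0},{"dx":0,"dy":0,"dz":0.4,"ax":0,"ay":0,"az":0},{"dx":0,"dy":0,"dz":0.3,"ax":0,"ay":0,"az":0},{"dx":0,"dy":0,"dz":0,"ax":0,"ay":0,"az":0}]' 0.65
python3 go.py .4789 -.2354 .003 1.5873
python3 -c "
from h import *
d=snap('32',('scene',)); crop(d['scene'],160,130,250,250,6,'pics/s32c.png')"
```

```text
clock: 44.5
eef_pos: [0.4784, -0.2357, 0.0157]
tool_rot: [-0.008, 1.0, 0.0, -0.0]
ft_force: [-0.5, 0.6, 0.1]
grip_width: 0.0705
clock 44.5 p [ 0.4784 -0.2357  0.0157] azY 1.586 tilt [-0.001  0.   ] j [-0.46  0.48 -0.22  0.88 -0.   -0.47] F [-0.5  0.6  0.1] w 0.0705
az units -0.01 | dx -0.02 dy 0.01 dz 0.51
```

View pics/s32c.png

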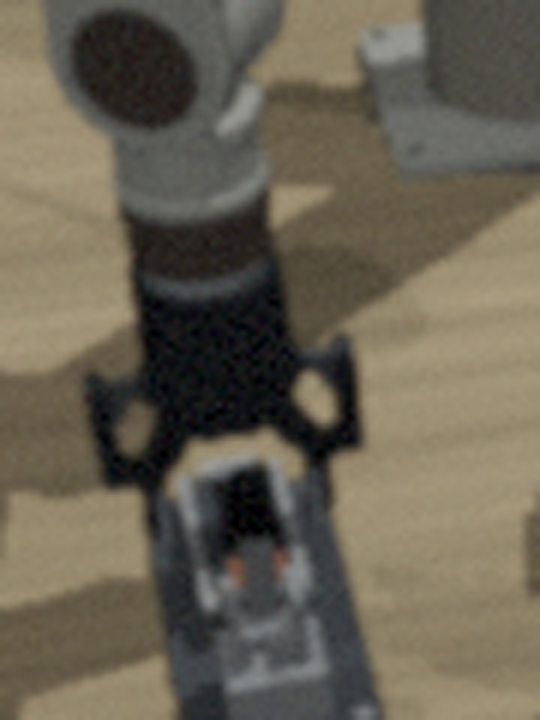

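```bash
python3 -m handwheel '[{"dx":0,"dy":0,"dz":0.25,"ax":0,"ay":0,"az":0},{"dx":0,"dy":0,"dz":0.2,"ax":0,"ay":0,"az":0},{"dx":0,"dy":0,"dz":0,"ax":0,"ay":0,"az":0}]' 0.65
python3 -m handwheel '[{"dx":0,"dy":0,"dz":0,"ax":0,"ay":0,"az":0},{"dx":0,"dy":0,"dz":0,"ax":0,"ay":0,"az":0},{"dx":0,"dy":0,"dz":0,"ax":0,"ay":0,"az":0},{"dx":0,"dy":0,"dz":0,"ax":0,"ay":0,"az":0}]' -0.2
```

```text
clock: 44.85
eef_pos: [0.478, -0.2355, 0.0043]
tool_rot: [-0.008, 1.0, 0.0, -0.0]
ft_force: [-0.5, 0.1, 0.7]
grip_width: 0.0703
clock: 45.25
eef_pos: [0.4788, -0.236, 0.0053]
tool_rot: [-0.008, 1.0, -0.0, 0.0]
ft_force: [-0.5, 0.3, 3.7]
grip_width: 0.0539
```

```bash
python3 -m handwheel '[{"dx":0,"dy":0,"dz":-0.2,"ax":0,"ay":0,"az":0},{"dx":0,"dy":0,"dz":-0.4,"ax":0,"ay":0,"az":0},{"dx":0,"dy":0,"dz":-0.6,"ax":0,"ay":0,"az":0},{"dx":0,"dy":0,"dz":-0.7,"ax":0,"ay":0,"az":0},{"dx":0,"dy":0,"dz":-0.8,"ax":0,"ay":0,"az":0},{"dx":0,"dy":0,"dz":-0.8,"ax":0,"ay":0,"az":0},{"dx":0,"dy":0,"dz":-0.8,"ax":0,"ay":0,"az":0},{"dx":0,"dy":0,"dz":-0.3,"ax":0,"ay":0,"az":0},{"dx":0,"dy":0,"dz":0,"ax":0,"ay":0,"az":0}]'
python3 go.py .4963 -.0467 .12 1.423
python3 -c "
from h import *
d=snap('33'); crop(d['scene'],160,110,250,250,5,'pics/s33c.png')"
```

```text
clock: 46.15
eef_pos: [0.4793, -0.2362, 0.1212]
tool_rot: [-0.008, 1.0, -0.001, 0.001]
ft_force: [0.4, -1.2, -2.8]
grip_width: 0.0541
clock 46.1 p [ 0.4793 -0.2362  0.1212] azY 1.587 tilt [ 0.003 -0.001] j [-0.46  0.37 -0.08  1.12  0.   -0.47] F [ 0.4 -1.2 -2.8] w 0.0541
az units 1.09 | dx 0.44 dy 7.60 dz 0.05
```

View pics/s33c.png

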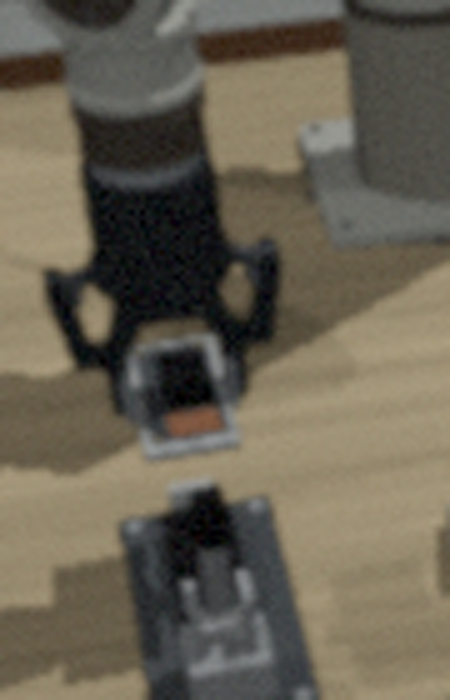

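```bash
python3 -m handwheel '[{"dx":0,"dy":0,"dz":0,"ax":0,"ay":0,"az":0.55},{"dx":0,"dy":0,"dz":0,"ax":0,"ay":0,"az":0.54},{"dx":0.05,"dy":0.85,"dz":0,"ax":0,"ay":0,"az":0},{"dx":0.05,"dy":0.85,"dz":0,"ax":0,"ay":0,"az":0},{"dx":0.05,"dy":0.85,"dz":0,"ax":0,"ay":0,"az":0},{"dx":0.05,"dy":0.85,"dz":0,"ax":0,"ay":0,"az":0},{"dx":0.05,"dy":0.85,"dz":0,"ax":0,"ay":0,"az":0},{"dx":0.05,"dy":0.85,"dz":0,"ax":0,"ay":0,"az":0},{"dx":0.05,"dy":0.85,"dz":0,"ax":0,"ay":0,"az":0},{"dx":0.05,"dy":0.85,"dz":0,"ax":0,"ay":0,"az":0},{"dx":0.05,"dy":0.8,"dz":0,"ax":0,"ay":0,"az":0},{"dx":0,"dy":0,"dz":0,"ax":0,"ay":0,"az":0}]'
python3 -m handwheel '[{"dx":0,"dy":0,"dz":0,"ax":0,"ay":0,"az":0},{"dx":0,"dy":0,"dz":0,"ax":0,"ay":0,"az":0}]'
python3 go.py .4963 -.0467 .042 1.423
```

```text
clock: 47.45
eef_pos: [0.4943, -0.0441, 0.1183]
tool_rot: [0.072, 0.997, 0.0, -0.002]
ft_force: [0.5, -0.3, -2.4]
grip_width: 0.0544
clock: 47.65
eef_pos: [0.4948, -0.0467, 0.1191]
tool_rot: [0.074, 0.997, -0.0, -0.001]
ft_force: [-0.6, 0.2, -0.9]
grip_width: 0.0547
clock 47.6 p [ 0.4948 -0.0467  0.1191] azY 1.422 tilt [-0.001 -0.   ] j [-0.09  0.3  -0.18  1.09 -0.    0.05] F [-0.6  0.2 -0.9] w 0.0547
az units -0.00 | dx -0.06 dy 0.01 dz 3.09
```

```bash
python3 -m handwheel '[{"dx":-0.05,"dy":0,"dz":0.5,"ax":0,"ay":0,"az":0},{"dx":0,"dy":0,"dz":0.7,"ax":0,"ay":0,"az":0},{"dx":0,"dy":0,"dz":0.7,"ax":0,"ay":0,"az":0},{"dx":0,"dy":0,"dz":0.6,"ax":0,"ay":0,"az":0},{"dx":0,"dy":0,"dz":0.4,"ax":0,"ay":0,"az":0},{"dx":0,"dy":0,"dz":0.1,"ax":0,"ay":0,"az":0},{"dx":0,"dy":0,"dz":0,"ax":0,"ay":0,"az":0},{"dx":0,"dy":0,"dz":0,"ax":0,"ay":0,"az":0}]'
python3 go.py .4963 -.0467 .036 1.423
python3 -c "
from h import *
d=snap('34'); crop(d['scene'],215,140,305,245,7,'pics/s34c.png')"
```

```text
clock: 48.45
eef_pos: [0.4972, -0.0466, 0.0453]
tool_rot: [0.074, 0.997, -0.0, 0.001]
ft_force: [0.0, -0.9, -1.5]
grip_width: 0.0543
clock 48.5 p [ 0.4972 -0.0466  0.0453] azY 1.423 tilt [ 0.001 -0.   ] j [-0.09  0.39 -0.28  0.91 -0.    0.05] F [ 0.  -0.9 -1.5] w 0.0543
az units -0.00 | dx 0.03 dy -0.01 dz 0.37
```

View pics/s34c.png

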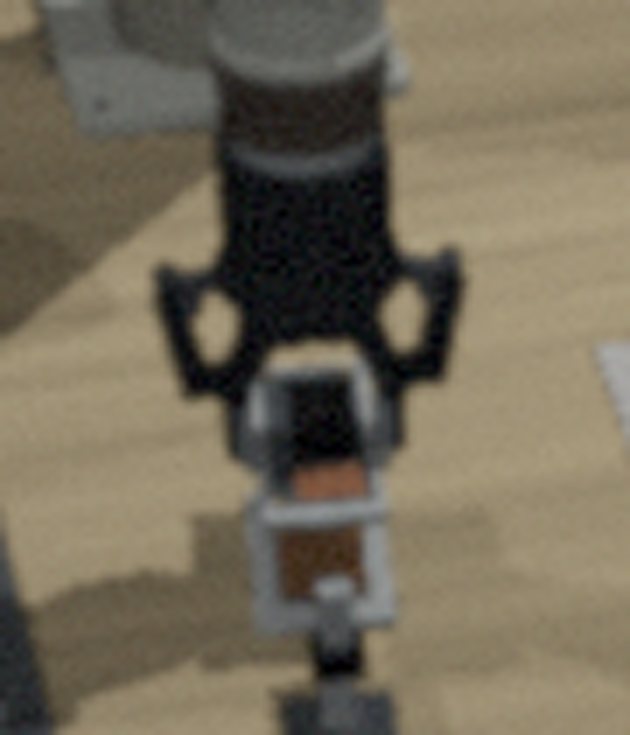

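```bash
python3 -m handwheel '[{"dx":0.03,"dy":0,"dz":0.15,"ax":0,"ay":0,"az":0},{"dx":0,"dy":0,"dz":0.1,"ax":0,"ay":0,"az":0},{"dx":0,"dy":0,"dz":0,"ax":0,"ay":0,"az":0}]'
python3 -m handwheel '[{"dx":0,"dy":0,"dz":0.08,"ax":0,"ay":0,"az":0},{"dx":0,"dy":0,"dz":0,"ax":0,"ay":0,"az":0}]'
python3 -m handwheel '[{"dx":0,"dy":0,"dz":0.05,"ax":0,"ay":0,"az":0},{"dx":0,"dy":0,"dz":0,"ax":0,"ay":0,"az":0}]'
```

```text
clock: 48.85
eef_pos: [0.4954, -0.0461, 0.0382]
tool_rot: [0.074, 0.997, 0.0, -0.0]
ft_force: [0.0, -0.0, -0.5]
grip_width: 0.0542
clock: 49.05
eef_pos: [0.4956, -0.0462, 0.0363]
tool_rot: [0.074, 0.997, 0.0, -0.0]
ft_force: [0.2, 0.0, -1.1]
grip_width: 0.0547
clock: 49.25
eef_pos: [0.4957, -0.0462, 0.0352]
tool_rot: [0.074, 0.997, -0.0, -0.0]
ft_force: [-0.3, -0.4, -2.1]
grip_width: 0.0543
```

```bash
python3 -m handwheel '[{"dx":0,"dy":0,"dz":0.05,"ax":0,"ay":0,"az":0},{"dx":0,"dy":0,"dz":0,"ax":0,"ay":0,"az":0}]'
python3 -m handwheel '[{"dx":0,"dy":0,"dz":0.04,"ax":0,"ay":0,"az":0},{"dx":0,"dy":0,"dz":0,"ax":0,"ay":0,"az":0}]'
```

```text
clock: 49.45
eef_pos: [0.4957, -0.0462, 0.0339]
tool_rot: [0.074, 0.997, -0.0, -0.0]
ft_force: [0.2, 0.1, -1.7]
grip_width: 0.0545
clock: 49.65
eef_pos: [0.496, -0.0463, 0.0333]
tool_rot: [0.074, 0.997, -0.0, 0.0]
ft_force: [-1.2, 0.9, 1.3]
grip_width: 0.0543
```

```bash
python3 -m handwheel '[{"dx":0,"dy":0,"dz":0,"ax":0,"ay":0,"az":0},{"dx":0,"dy":0,"dz":0,"ax":0,"ay":0,"az":0},{"dx":0,"dy":0,"dz":0,"ax":0,"ay":0,"az":0},{"dx":0,"dy":0,"dz":0,"ax":0,"ay":0,"az":0}]' 0.6
python3 -m handwheel '[{"dx":0,"dy":0,"dz":-0.3,"ax":0,"ay":0,"az":0},{"dx":0,"dy":0,"dz":-0.6,"ax":0,"ay":0,"az":0},{"dx":0,"dy":0,"dz":-0.8,"ax":0,"ay":0,"az":0},{"dx":0,"dy":0,"dz":-0.8,"ax":0,"ay":0,"az":0},{"dx":0,"dy":0,"dz":-0.8,"ax":0,"ay":0,"az":0},{"dx":0,"dy":0,"dz":-0.8,"ax":0,"ay":0,"az":0},{"dx":0,"dy":0,"dz":-0.8,"ax":0,"ay":0,"az":0},{"dx":0,"dy":0,"dz":-0.8,"ax":0,"ay":0,"az":0},{"dx":0,"dy":0,"dz":-0.8,"ax":0,"ay":0,"az":0},{"dx":0,"dy":0,"dz":0,"ax":0,"ay":0,"az":0}]'
python3 go.py .585 -.234 .22 1.5873
python3 -c "
from h import *
d=snap('35'); crop(d['scene'],160,140,305,250,5,'pics/s35c.png');crop(d['top'],280,150,410,290,5,'pics/t35c.png')"
```

```text
clock: 50.05
eef_pos: [0.4959, -0.0463, 0.0331]
tool_rot: [0.074, 0.997, -0.0, 0.0]
ft_force: [0.8, 0.4, 0.6]
grip_width: 0.068
clock: 51.05
eef_pos: [0.4979, -0.0464, 0.199]
tool_rot: [0.074, 0.997, -0.0, 0.003]
ft_force: [0.8, 0.1, -0.0]
grip_width: 0.0684
clock 51.0 p [ 0.4979 -0.0464  0.199 ] azY 1.423 tilt [ 0.007 -0.001] j [-0.09  0.24 -0.04  1.28 -0.    0.05] F [ 0.8  0.1 -0. ] w 0.0684
az units -1.10 | dx -3.36 dy -7.56 dz -0.84
```

View pics/s35c.png

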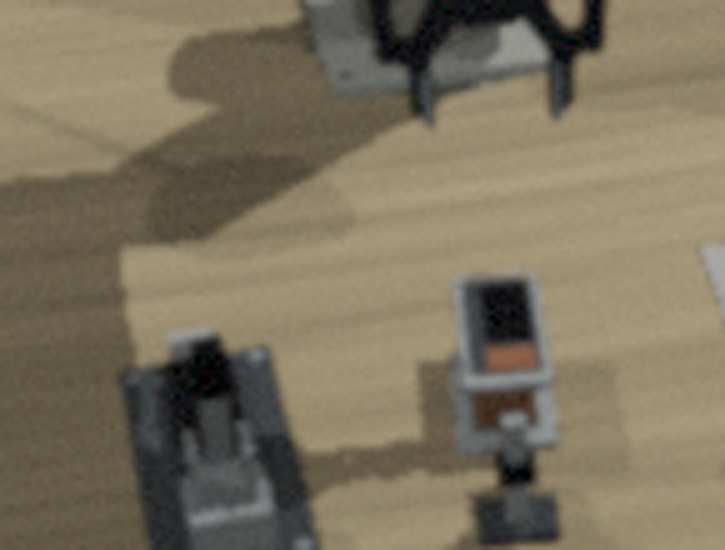

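View pics/t35c.png

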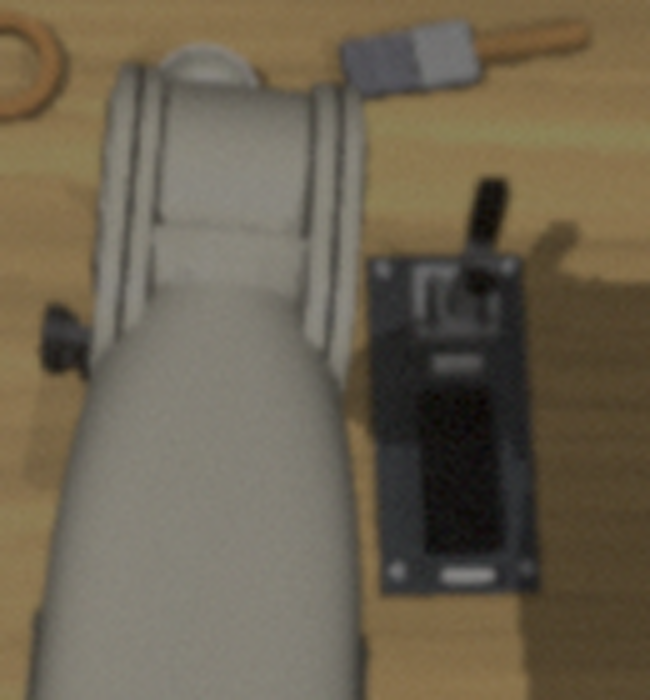

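Run:
```python
from h import *
T=pickle.load(open("top35.pkl","rb"));S=pickle.load(open("scene35.pkl","rb"))
k=lambda pts,a,b,s:[[a+(x+.5)/s-.5,b+(y+.5)/s-.5] for x,y in pts]
print(onz(T,k([(493,182)],280,150,5),.178).round(4),onz(T,k([(485,250)],280,150,5),.135).round(4))
print(onz(S,k([(208,335)],160,140,5),.178).round(4),onz(S,k([(214,400)],160,140,5),.132).round(4))
```

```text
[[ 0.6214 -0.2314  0.178 ]] [[ 0.5923 -0.2339  0.135 ]]
[[ 0.6089 -0.2294  0.178 ]] [[ 0.6082 -0.2312  0.132 ]]
```

```bash
python3 -m handwheel '[{"dx":0,"dy":0,"dz":-0.2,"ax":0,"ay":0,"az":-0.55},{"dx":0,"dy":0,"dz":-0.2,"ax":0,"ay":0,"az":-0.55},{"dx":-0.46,"dy":-0.84,"dz":0,"ax":0,"ay":0,"az":0},{"dx":-0.46,"dy":-0.84,"dz":0,"ax":0,"ay":0,"az":0},{"dx":-0.46,"dy":-0.84,"dz":0,"ax":0,"ay":0,"az":0},{"dx":-0.46,"dy":-0.84,"dz":0,"ax":0,"ay":0,"az":0},{"dx":-0.46,"dy":-0.84,"dz":0,"ax":0,"ay":0,"az":0},{"dx":-0.46,"dy":-0.84,"dz":0,"ax":0,"ay":0,"az":0},{"dx":-0.46,"dy":-0.84,"dz":0,"ax":0,"ay":0,"az":0},{"dx":-0.46,"dy":-0.84,"dz":0,"ax":0,"ay":0,"az":0},{"dx":-0.46,"dy":-0.84,"dz":0,"ax":0,"ay":0,"az":0},{"dx":0,"dy":0,"dz":0,"ax":0,"ay":0,"az":0}]' 0.1
python3 -m handwheel '[{"dx":0,"dy":0,"dz":0,"ax":0,"ay":0,"az":0},{"dx":0,"dy":0,"dz":0,"ax":0,"ay":0,"az":0}]'
python3 go.py .607 -.233 .118 1.5873
python3 -c "
from h import *
d=snap('36'); crop(d['scene'],150,90,250,250,4,'pics/s36c.png');crop(d['top'],280,150,410,290,5,'pics/t36c.png')"
```

```text
clock: 52.35
eef_pos: [0.6026, -0.2357, 0.2028]
tool_rot: [-0.007, 1.0, 0.0, -0.001]
ft_force: [0.1, -0.4, -0.2]
grip_width: 0.0469
clock: 52.55
eef_pos: [0.6018, -0.2326, 0.2046]
tool_rot: [-0.009, 1.0, 0.001, -0.001]
ft_force: [-1.0, 0.0, 1.0]
grip_width: 0.0468
clock 52.5 p [ 0.6018 -0.2326  0.2046] azY 1.589 tilt [-0.002  0.001] j [-0.37  0.55  0.42  1.45  0.   -0.39] F [-1.  0.  1.] w 0.0468
az units 0.01 | dx -0.21 dy -0.02 dz 3.47
```

View pics/s36c.png

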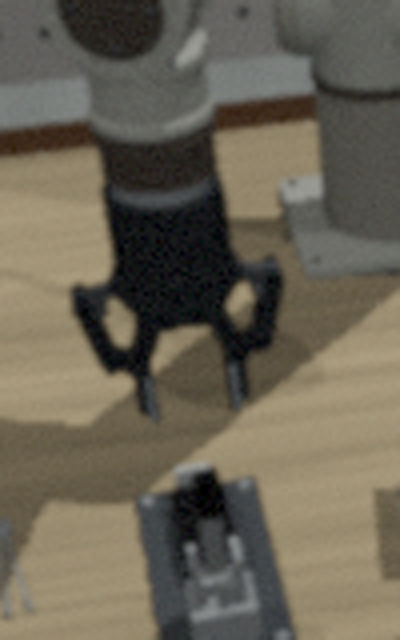

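View pics/t36c.png

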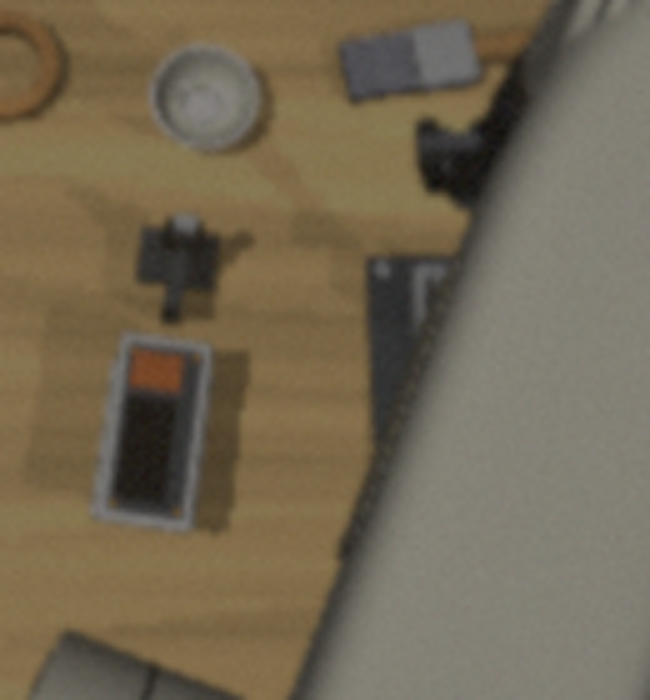

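```bash
python3 -m handwheel '[{"dx":-0.2,"dy":0,"dz":0.5,"ax":0,"ay":0,"az":0},{"dx":0,"dy":0,"dz":0.6,"ax":0,"ay":0,"az":0},{"dx":0,"dy":0,"dz":0.6,"ax":0,"ay":0,"az":0},{"dx":0,"dy":0,"dz":0.3,"ax":0,"ay":0,"az":0},{"dx":0,"dy":0,"dz":0,"ax":0,"ay":0,"az":0}]'
python3 go.py .607 -.233 .118 1.5873
python3 -c "
from h import *
d=snap('37',('scene',)); crop(d['scene'],150,110,250,250,5,'pics/s37c.png')"
```

```text
clock: 53.15
eef_pos: [0.6066, -0.2326, 0.1536]
tool_rot: [-0.009, 1.0, 0.001, -0.002]
ft_force: [0.3, -0.4, -0.1]
grip_width: 0.0469
clock 53.1 p [ 0.6066 -0.2326  0.1536] azY 1.588 tilt [-0.003  0.001] j [-0.37  0.58  0.34  1.34  0.   -0.38] F [ 0.3 -0.4 -0.1] w 0.0469
az units 0.01 | dx -0.02 dy -0.02 dz 1.42
```

View pics/s37c.png

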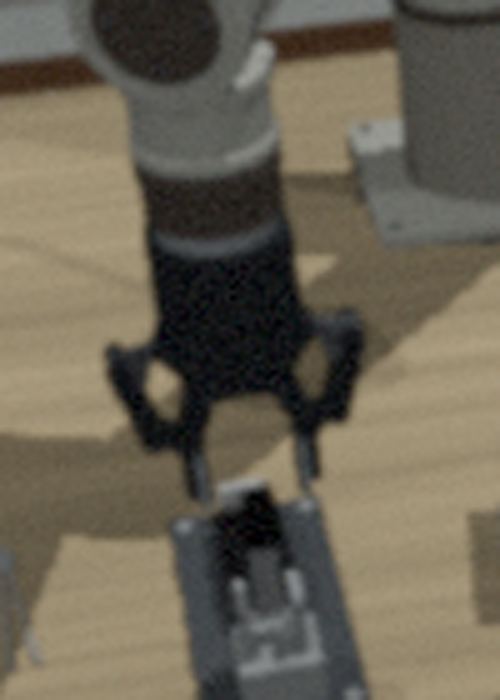

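```bash
python3 -m handwheel '[{"dx":0,"dy":0,"dz":0.4,"ax":0,"ay":0,"az":0},{"dx":0,"dy":0,"dz":0.4,"ax":0,"ay":0,"az":0},{"dx":0,"dy":0,"dz":0.4,"ax":0,"ay":0,"az":0},{"dx":0,"dy":0,"dz":0.2,"ax":0,"ay":0,"az":0},{"dx":0,"dy":0,"dz":0,"ax":0,"ay":0,"az":0}]'
python3 -m handwheel '[{"dx":0,"dy":0,"dz":0,"ax":0,"ay":0,"az":0},{"dx":0,"dy":0,"dz":0,"ax":0,"ay":0,"az":0},{"dx":0,"dy":0,"dz":0,"ax":0,"ay":0,"az":0},{"dx":0,"dy":0,"dz":0,"ax":0,"ay":0,"az":0}]' -1
python3 go.py .607 -.233 .118 1.5873
```

```text
clock: 53.7
eef_pos: [0.6067, -0.233, 0.119]
tool_rot: [-0.009, 1.0, 0.0, -0.001]
ft_force: [-0.5, -0.1, -0.0]
grip_width: 0.0469
clock: 54.1
eef_pos: [0.6079, -0.2328, 0.1212]
tool_rot: [-0.009, 1.0, 0.0, 0.0]
ft_force: [0.9, 3.0, 2.0]
grip_width: 0.0173
clock 54.1 p [ 0.6079 -0.2328  0.1212] azY 1.589 tilt [0.001 0.   ] j [-0.37  0.59  0.28  1.26  0.   -0.38] F [0.9 3.  2. ] w 0.0173
az units 0.01 | dx 0.04 dy -0.01 dz 0.13
```

```bash
python3 -m handwheel '[{"dx":0.36,"dy":0,"dz":-0.11,"ax":0,"ay":0,"az":0},{"dx":0.37,"dy":0,"dz":-0.07,"ax":0,"ay":0,"az":0},{"dx":0.38,"dy":0,"dz":-0.03,"ax":0,"ay":0,"az":0},{"dx":0.38,"dy":0,"dz":0,"ax":0,"ay":0,"az":0},{"dx":0,"dy":0,"dz":0,"ax":0,"ay":0,"az":0}]'
python3 -m handwheel '[{"dx":0.38,"dy":0,"dz":0.04,"ax":0,"ay":0,"az":0},{"dx":0.37,"dy":0,"dz":0.07,"ax":0,"ay":0,"az":0},{"dx":0.36,"dy":0,"dz":0.11,"ax":0,"ay":0,"az":0},{"dx":0.35,"dy":0,"dz":0.14,"ax":0,"ay":0,"az":0},{"dx":0,"dy":0,"dz":0,"ax":0,"ay":0,"az":0}]'
python3 -c "
from h import *
d=snap('38',('scene',)); crop(d['scene'],150,110,250,250,5,'pics/s38c.png')"
```

```text
clock: 54.6
eef_pos: [0.5726, -0.2336, 0.1275]
tool_rot: [-0.009, 1.0, 0.0, 0.004]
ft_force: [3.7, 3.6, 1.9]
grip_width: 0.0175
clock: 55.1
eef_pos: [0.5362, -0.2344, 0.1198]
tool_rot: [-0.009, 1.0, -0.0, 0.004]
ft_force: [2.7, 3.3, 7.8]
grip_width: 0.017
```

View pics/s38c.png

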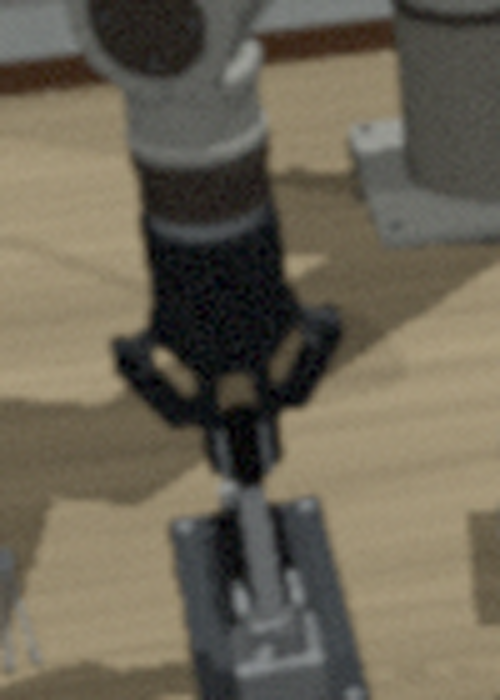

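The arm is past upright and still held; continue the arc down.

```bash
python3 -m handwheel '[{"dx":0.34,"dy":0,"dz":0.15,"ax":0,"ay":0,"az":0},{"dx":0.32,"dy":0,"dz":0.19,"ax":0,"ay":0,"az":0},{"dx":0.30,"dy":0,"dz":0.22,"ax":0,"ay":0,"az":0},{"dx":0.27,"dy":0,"dz":0.26,"ax":0,"ay":0,"az":0},{"dx":0,"dy":0,"dz":0,"ax":0,"ay":0,"az":0}]'
python3 -m handwheel '[{"dx":0.25,"dy":0,"dz":0.29,"ax":0,"ay":0,"az":0},{"dx":0.22,"dy":0,"dz":0.31,"ax":0,"ay":0,"az":0},{"dx":0.19,"dy":0,"dz":0.33,"ax":0,"ay":0,"az":0},{"dx":0,"dy":0,"dz":0,"ax":0,"ay":0,"az":0}]'
```

```text
clock: 55.65
eef_pos: [0.5043, -0.2352, 0.0983]
tool_rot: [-0.009, 1.0, -0.0, 0.003]
ft_force: [0.4, 3.7, 6.0]
grip_width: 0.0169
clock: 56.05
eef_pos: [0.4873, -0.2356, 0.0743]
tool_rot: [-0.009, 1.0, -0.0, 0.002]
ft_force: [-0.8, 3.2, 7.1]
grip_width: 0.0175
```

```bash
python3 -m handwheel '[{"dx":0.16,"dy":0,"dz":0.35,"ax":0,"ay":0,"az":0},{"dx":0.12,"dy":0,"dz":0.36,"ax":0,"ay":0,"az":0},{"dx":0.09,"dy":0,"dz":0.37,"ax":0,"ay":0,"az":0},{"dx":0,"dy":0,"dz":0,"ax":0,"ay":0,"az":0}]'
python3 -m handwheel '[{"dx":0.04,"dy":0,"dz":0.25,"ax":0,"ay":0,"az":0},{"dx":0.02,"dy":0,"dz":0.15,"ax":0,"ay":0,"az":0},{"dx":0,"dy":0,"dz":0,"ax":0,"ay":0,"az":0}]'
```

```text
clock: 56.45
eef_pos: [0.4781, -0.2357, 0.0467]
tool_rot: [-0.009, 1.0, -0.0, 0.001]
ft_force: [0.2, 3.2, 5.0]
grip_width: 0.0173
clock: 56.75
eef_pos: [0.4768, -0.2358, 0.0369]
tool_rot: [-0.009, 1.0, -0.0, 0.001]
ft_force: [-0.1, 2.3, 4.1]
grip_width: 0.0171
```

```bash
python3 -m handwheel '[{"dx":0,"dy":0,"dz":0.1,"ax":0,"ay":0,"az":0},{"dx":0,"dy":0,"dz":0.1,"ax":0,"ay":0,"az":0},{"dx":0,"dy":0,"dz":0,"ax":0,"ay":0,"az":0}]'
python3 -m handwheel '[{"dx":0,"dy":0,"dz":0.1,"ax":0,"ay":0,"az":0},{"dx":0,"dy":0,"dz":0,"ax":0,"ay":0,"az":0}]'
python3 -c "
from h import *
d=snap('39',('scene',)); crop(d['scene'],150,130,250,250,6,'pics/s39c.png')"
```

```text
clock: 57.05
eef_pos: [0.4765, -0.2358, 0.0318]
tool_rot: [-0.009, 1.0, -0.0, 0.001]
ft_force: [0.2, 2.7, 4.3]
grip_width: 0.0169
clock: 57.25
eef_pos: [0.4764, -0.2358, 0.0293]
tool_rot: [-0.009, 1.0, -0.0, 0.001]
ft_force: [0.2, 2.6, 6.6]
grip_width: 0.0172
```

View pics/s39c.png

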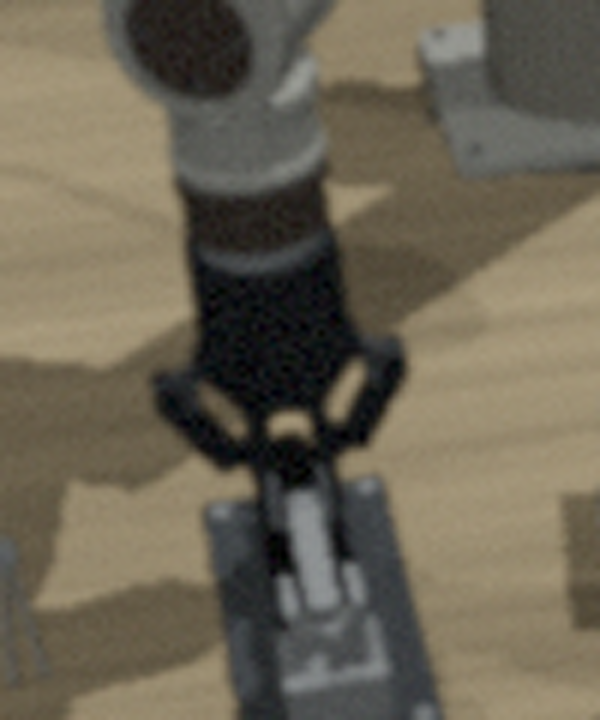

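```bash
python3 -m handwheel '[{"dx":0,"dy":0,"dz":0.1,"ax":0,"ay":0,"az":0},{"dx":0,"dy":0,"dz":0,"ax":0,"ay":0,"az":0}]'
python3 -m handwheel '[{"dx":0,"dy":0,"dz":0.1,"ax":0,"ay":0,"az":0},{"dx":0,"dy":0,"dz":0,"ax":0,"ay":0,"az":0}]'
```

```text
clock: 57.5
eef_pos: [0.4765, -0.2358, 0.0268]
tool_rot: [-0.009, 1.0, -0.0, 0.001]
ft_force: [0.1, 1.9, 5.1]
grip_width: 0.0172
clock: 57.7
eef_pos: [0.4766, -0.2358, 0.0242]
tool_rot: [-0.009, 1.0, -0.0, 0.001]
ft_force: [0.7, 2.4, 5.3]
grip_width: 0.0173
```

```bash
python3 -m handwheel '[{"dx":0,"dy":0,"dz":0,"ax":0,"ay":0,"az":0},{"dx":0,"dy":0,"dz":0,"ax":0,"ay":0,"az":0},{"dx":0,"dy":0,"dz":0,"ax":0,"ay":0,"az":0},{"dx":0,"dy":0,"dz":0,"ax":0,"ay":0,"az":0}]' 0
python3 -m handwheel '[{"dx":0,"dy":0,"dz":-0.3,"ax":0,"ay":0,"az":0},{"dx":0,"dy":0,"dz":-0.6,"ax":0,"ay":0,"az":0},{"dx":0,"dy":0,"dz":-0.8,"ax":0,"ay":0,"az":0},{"dx":0,"dy":0,"dz":-0.8,"ax":0,"ay":0,"az":0},{"dx":0,"dy":0,"dz":-0.8,"ax":0,"ay":0,"az":0},{"dx":0,"dy":0,"dz":-0.8,"ax":0,"ay":0,"az":0},{"dx":0,"dy":0,"dz":-0.8,"ax":0,"ay":0,"az":0},{"dx":0,"dy":0,"dz":-0.6,"ax":0,"ay":0,"az":0},{"dx":0,"dy":0,"dz":0,"ax":0,"ay":0,"az":0}]'
python3 -c "
from h import *
d=snap('40'); crop(d['scene'],150,130,305,250,5,'pics/s40c.png')"
```

```text
clock: 58.1
eef_pos: [0.4753, -0.2357, 0.0231]
tool_rot: [-0.008, 1.0, 0.0, -0.001]
ft_force: [-0.1, 0.1, 0.4]
grip_width: 0.0427
clock: 59.0
eef_pos: [0.4774, -0.2365, 0.164]
tool_rot: [-0.009, 1.0, -0.001, 0.002]
ft_force: [0.9, -0.1, 0.2]
grip_width: 0.0431
```

View pics/s40c.png

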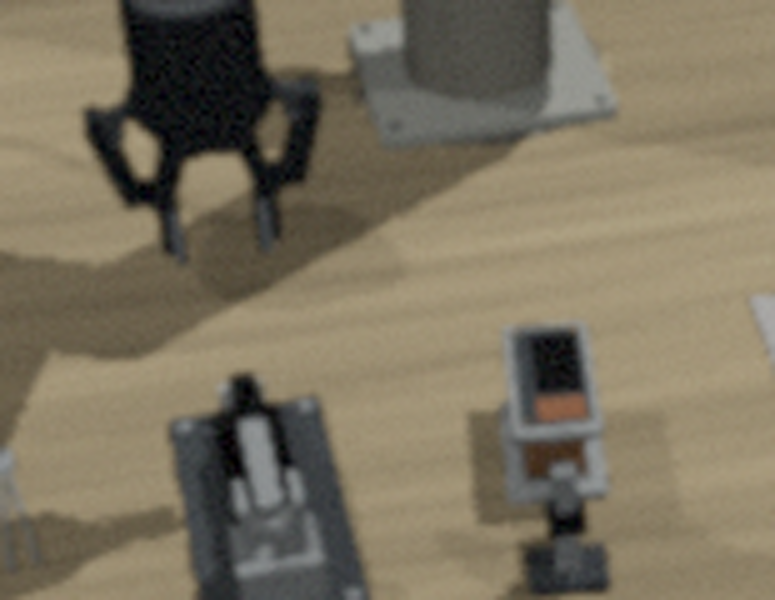

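Run:
```python
from h import *
d={c:pickle.load(open(c+"40.pkl","rb")) for c in("scene","top")}
crop(d["top"],290,180,340,270,8,"pics/t40f.png");crop(d["scene"],245,185,280,235,14,"pics/s40f.png")
crop(d["scene"],185,195,225,250,12,"pics/s40j.png")
```

View pics/t40f.png

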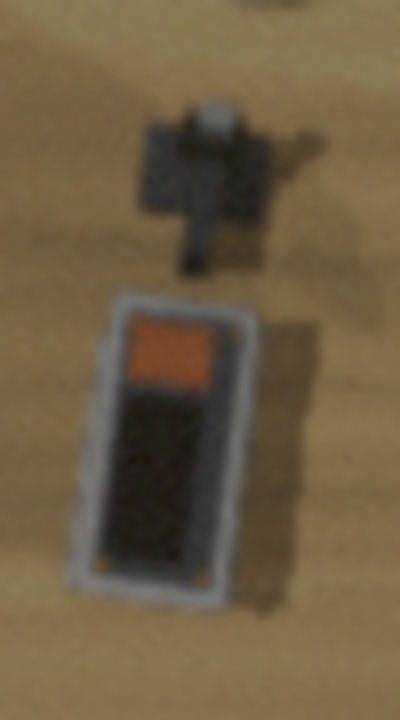

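View pics/s40f.png

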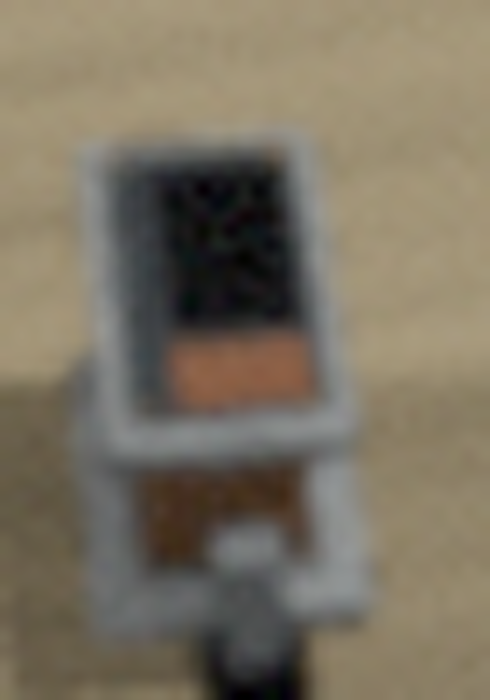

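View pics/s40j.png

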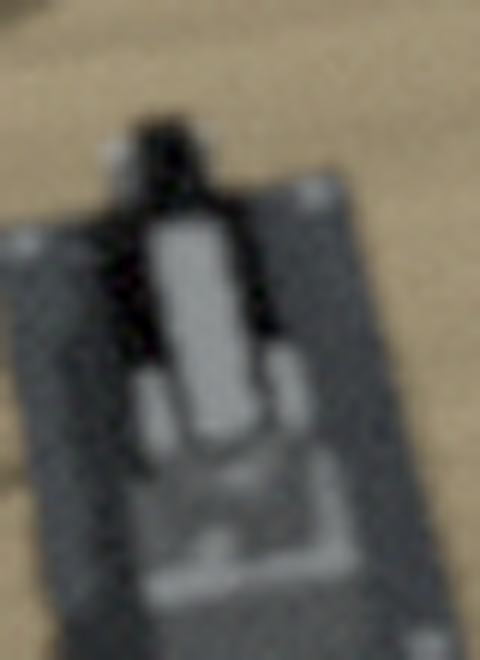

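Run:
```python
from h import *
d={c:pickle.load(open(c+"40.pkl","rb")) for c in("scene","top")}
k=lambda pts,a,b,s:np.array([[a+(x+.5)/s-.5,b+(y+.5)/s-.5] for x,y in pts])
t=onz(d["top"],k([(115,292),(260,310),(223,608),(68,588)],290,180,8),.063);print(t.round(4),t.mean(0).round(4))
s=onz(d["scene"],k([(85,148),(310,135),(352,430),(118,448)],245,185,14),.063);print(s.round(4),s.mean(0).round(4))
# pointer mark vs. pile height: triangulate frame far/near corners
print(tri(d["top"],k([(115,292),(260,310),(223,608),(68,588)],290,180,8),d["scene"],k([(352,430),(118,448),(85,148),(310,135)],245,185,14)[[0,1,2,3]]).round(4))
print(tri(d["top"],k([(115,292),(260,310),(223,608),(68,588)],290,180,8),d["scene"],k([(352,430),(118,448),(85,148),(310,135)],245,185,14)).mean(0))
for n in("frame","clamp_grip","bed"):
  pass
```

```text
[[ 0.5571 -0.0265  0.063 ]
 [ 0.5505 -0.081   0.063 ]
 [ 0.4382 -0.0662  0.063 ]
 [ 0.4454 -0.0089  0.063 ]] [ 0.4978 -0.0456  0.063 ]
[[ 0.4343 -0.062   0.063 ]
 [ 0.4426 -0.01    0.063 ]
 [ 0.5527 -0.026   0.063 ]
 [ 0.5458 -0.077   0.063 ]] [ 0.4939 -0.0438  0.063 ]
[[ 5.565e-01 -2.660e-02  6.610e-02  5.000e-04]
 [ 5.501e-01 -7.930e-02  6.670e-02  3.000e-03]
 [ 4.381e-01 -6.440e-02  6.610e-02  3.400e-03]
 [ 4.450e-01 -9.700e-03  6.460e-02  1.700e-03]]
[ 0.49741565 -0.04497727  0.06588604  0.00214241]
```

```bash
python3 -c "
from workcell import bot
print(bot.job_done())"
```

```text
the job is handed in; nothing more can be done
None
```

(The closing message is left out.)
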